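Put the seed samples away in the vacuum drying cabinet

ROBOT

A 6-joint arm with a two-finger parallel gripper is mounted at the origin on the work surface. World frame = base frame: x ahead of the robot, y to its left, z up, the work surface at z = 0. Lengths are in m, angles in rad, forces in N, time in s.
With the tool pointing down it reaches from about 0.375 to 0.9 m from the base axis. Payload 3.1 kg.
Tool frame: the origin (TCP) lies midway between the tips of the shut fingers; the grasp point (between the pads) lies robot.tcp_to_grasp behind it (robot.tcp_to_grasp is the distance from the TCP to the grasp point, in m); z points along the fingers, y is the direction in which the jaws open and shut (so a half turn about z gives the same grasp; the last joint's range is limited). The gripper opens to 87 mm and grips with 3 to 60 N. Pads are 19 mm wide; open, the fingers measure 117 mm over their backs; the gripper's body (75 mm by 190 mm) begins 51 mm behind the grasp point.
Start: joints at [-1.294, 0.527, 1.433, -0, 1.181, -0.178], TCP at [0.275, -0.561, 0.186] pointing down, gripper open.
Joint ranges: [-3.08, 3.08], [-0.75, 2.2], [0.22, 2.44], [-1.43, 4.57], [0, 2.65], [-2.85, 2.85]. Speed limits (rad/s): [2.79, 2.79, 3.14, 3.14, 3.14, 3.14].

INTERFACE

Orientations are given as a unit quaternion [x, y, z, w].
In Python, from rig import robot, cams, nets gives the robot as it stands. The module is installed in compiled form; this text tells all that it offers.
- The arm moves only by the tool play_rows, never from a script. Its argument "commands" is a list of rows, each an object of numbers: "x", "y", "z": the shift along the tool's x, y, z in mm; "spin": the turn about the tool's z in rad. In form: [{"x": .., "y": .., "z": .., "spin": ..}, ...]. A call has 1 to 8 rows; each row shifts and turns the pose as measured when the row begins, along the tool's axes as they then stand; what a row does not reach is not made up. A row lasts 1/10 s, in which the tool goes at most 50 mm and 8.59 degrees, less where a joint would pass 70% of its speed; a pose out of reach is approached as far as the arm can. A call is refused whole if a number of a shift passes 50 or a number of a turn 0.15, either way. A call with a gripper value outside its range is refused whole. "grip" is the opening, from 0 (shut) to 1 (fully open), set as the call begins (left out, the last holds). The fingers move at their own pace and stop on an object; "newtons" is the grip in N (left out, the last holds). Time passes only in rows, so rows that do not move let the fingers close. It gives the time, the measured TCP pose, the force and the opening at its end, in the units of the state.
- robot.get_obs(): the state, without advancing time (a new reading comes with each control period).
- cams.camera(name): name is "scene" or "side" or "wrist"; returns a dict with "img" (420x560x3 uint8, red, green, blue), "fx", "fy", "cx", "cy" (pixels), "world_to_cam" (4x4, takes a point from world to camera coordinates); the wrist camera has in their place "mount" (4x4, takes a point from camera to tool coordinates, whose origin is the TCP and whose axes are the flange's). Camera axes: x right, y up, looking along -z (the intrinsics and any distortion apply to the point x, -y, -z); pixel columns grow to the right and rows downward; lengths in m; the calibration is good to about 2 mm. A picture is of the moment at which its call begins: read the wrist's pose just before it. There is no depth.
- robot.hand_in(): hands the job in, once; it reports no verdict.
Trained networks look in a picture, given as the dict that the camera call returned (one of the last four; its "shot" number tells which), for a name from the list of things; names that differ only in an ending like _2 or _b are one class to them, and where a whole thing is asked for, a point or a joint stands for the part that bears it (a point fixed in the world has none). Each returns a list of dicts, best first, with "conf" (0 to 1); they miss things now and then, are a little off and sometimes report something else, mostly with a low value. They report only what shows in the picture. A call takes as long as a camera call. They do not tell look-alikes from the thing itself.
- nets.outline_of(picture, name): "region" (420x560 bool, what is visible of it) and "pixel" ([column, row] in pixels, amid what is visible of it).
The state is a dict: "time": time; "q": joint angles; "joint_velocities": joint speeds; "joint_torque": joint torques, N m; "position": TCP position; "tool_rot": TCP orientation; "ft_force": force on the tool from outside, world axes, zero at the start; "moment": the same for the moment, N m; "grip_width": finger opening in m.
Only numpy, scipy, OpenCV 4.12 (cv2) and the standard library are available. Lean on these libraries where they do the work, as an engineer would, in place of code of your own. Each camera call takes 0.05 s, during which the arm holds its last target.

TASK

Put all the seed sample tins on the bench away in the vacuum drying cabinet for the night: swing the door wide open by its handle, pull the tray out and stand every tin upright, flat on the tray's floor, then slide the tray fully home and shut the door. Then draw the vacuum with the hand pump: press the lever fully down and let it come fully up three times. Leave the jars and the brass weight where they stand.

Things in the scene. Friction and masses are not known exactly. Their poses are not given: they have to be found in the camera images.
- tin1_mid (a point): centre (half-way up) of the round aluminium sample tin with a red lid pierced by small holes; 58 mm diameter, 36 mm tall, about 0.11 kg; own z axis points up through the lid; it stands loose on the bench and may be absent
- tin2_mid (a point): centre (half-way up) of the round aluminium sample tin with a yellow lid pierced by small holes; 58 mm diameter, 36 mm tall, about 0.11 kg; own z axis points up through the lid; it stands loose on the bench and may be absent
- tin3_mid (a point): centre (half-way up) of the round aluminium sample tin with a green lid pierced by small holes; 58 mm diameter, 36 mm tall, about 0.11 kg; own z axis points up through the lid; it stands loose on the bench and may be absent
- tin4_mid (a point): centre (half-way up) of the round aluminium sample tin with a black lid pierced by small holes; 58 mm diameter, 36 mm tall, about 0.11 kg; own z axis points up through the lid; it stands loose on the bench and may be absent
- door (a joint): hinge of the cabinet door: 0 shut, grows to 1.9 rad as the door swings open towards the robot; it stays where it is left. The cabinet is white, 250 mm deep, 280 mm wide, 190 mm high; the door is a 75 mm deep dished shell, 173 mm high, with a clear window, its top 186 mm above the bench, hung at the cabinet's left edge as seen by the robot. It may start slightly ajar.
- door_bar (a point): grasp point on the door's handle: a vertical round steel bar 12 mm in diameter, centre 40 mm off the door's outer face, 250 mm from the hinge along the door. Its top end is 22 mm above this point; below this point the bar runs clear of any stand-off for 37 mm, so it can be pinched from above in any direction. Moves with the door.
- door_hinge (a point): point on the door's vertical hinge axis, at the height of door_bar (173 mm above the bench). Seen from above the door opens clockwise about it.
- tray (a joint): slide of the green pull-out tray inside the cabinet: 0 fully home, 0.19 m fully out towards the robot; light sliding friction, stays where it is left. The tray's way out is clear only when the door stands about square or wider.
- tray_mid (a point): centre of the tray's floor (its upper face), 126 mm above the bench. x points into the cabinet (away from the robot), y to the left, z up. Inside the tray measures 192 mm (x) by 222 mm (y), walls 20 mm above the floor and 4 mm thick. With the tray fully out, the cabinet's front edge lies 85 mm behind this point in x (roof top 190 mm above the bench).
- tray_pull (a point): middle of the tray's pull, a level steel bar 10 mm thick and 100 mm long (along the tray's y), 55 mm in front of the tray's front wall and 168 mm above the bench; with the door open it is free from above.
- lever_grip (a point): on the axis of the pump lever's red round grip (22 mm diameter, 80 mm long), right of the cabinet: 234 mm above the bench with the lever up at rest, 139 mm fully down (0.6 rad of swing). A spring lifts it; about 10 N holds it down. Pivot: 165 mm away; with the lever up it lies 145 mm along plus x of tray_mid and 79 mm lower; the lever turns in that upright plane. Moves with the lever.
- weight: brass trade weight with a knob, 34 mm diameter, 38 mm tall; bystander, origin under its centre, z up
- jar1: reddish-brown jar with white cap, 64 mm diameter, 90 mm tall; bystander, origin under its centre, z up
- jar2: amber jar with blue cap, 64 mm diameter, 90 mm tall; bystander, origin under its centre, z up
- jar3: green jar with white cap, 60 mm diameter, 100 mm tall; bystander, origin under its centre, z up
There are look-alikes about, which are no part of the job. Leave any pink look-alike of the part that bears tin3_mid alone.

How it is judged:
By the outcome, as a careful person would: the job done as asked, in the order asked, and still so for the second after the job is handed in, with the robot touching nothing.
Of tin1, tin2, tin3, tin4 only 2 to 4 are there at a start; the rules pass over those that are not, and their reading is None.
At some moment in a run one of tin1, tin2, tin3, tin4 may be knocked a few centimetres aside while the robot is not near it.
Once in a run the grip may slacken for a moment while it holds something.
It also fails if it takes over 210 s, if anything falls off the work surface, if the arm or the gripper's body presses on something with over 40 N, if the wrist force passes 120 N, or if a joint passes its speed limit or range.

## Working session

There is one attempt and no reset: what is moved stays moved. The work goes in short steps, Python scripts to look and compute and a tool call to move; the robot and the scene stay as the last step left them, time stands still between calls to the robot, and variables do not carry over. Pictures are saved under pics/ and viewed, and the job is handed in when it is done.

Besides the shell and the picture viewer there is one more tool, called as name([rows], argument=value, ...), one row to a line, values as JSON. play_rows: Moves the arm, as the interface text tells. Its arguments: {"type":"object","properties":{"commands":{"type":"array"},"grip":{"type":"number"},"newtons":{"type":"number"}},"required":["commands"]}

```bash
ls; mkdir -p pics; cat > h.py <<'E'
import numpy as np, cv2, json
from rig import robot, cams, nets
from scipy.spatial.transform import Rotation as R
def save(im,n): cv2.imwrite('pics/'+n,cv2.cvtColor(im,cv2.COLOR_RGB2BGR))
def T_wc(c,obs=None):
    if 'world_to_cam' in c: return np.linalg.inv(np.array(c['world_to_cam']))
    T=np.eye(4);T[:3,:3]=R.from_quat(obs['tool_rot']).as_matrix();T[:3,3]=obs['position']
    return T@np.array(c['mount'])
def ray(c,px,obs=None):
    T=T_wc(c,obs); d=np.array([(px[0]-c['cx'])/c['fx'],-(px[1]-c['cy'])/c['fy'],-1.])
    return T[:3,3],T[:3,:3]@d
def atz(c,px,z,obs=None):
    o,d=ray(c,px,obs); return o+d*(z-o[2])/d[2]
def proj(c,p,obs=None):
    T=np.linalg.inv(T_wc(c,obs)); q=T[:3,:3]@np.array(p)+T[:3,3]
    return np.array([c['cx']+c['fx']*q[0]/-q[2], c['cy']-c['fy']*q[1]/-q[2]])
def tri(o1,d1,o2,d2):
    A=np.c_[d1,-d2]; t=np.linalg.lstsq(A,o2-o1,rcond=None)[0]
    a=o1+d1*t[0];b=o2+d2*t[1]; return (a+b)/2,np.linalg.norm(a-b)
E
python3 - <<'E'
from h import *
o=robot.get_obs(); print(o, robot.tcp_to_grasp)
for n in ['scene','side','wrist']:
    c=cams.camera(n); save(c['img'],f'{n}0.png')
    print({k:v for k,v in c.items() if k!='img'})
E
```

```text
pics
{'time': 0.0, 'q': array([-1.29448361e+00,  5.28492376e-01,  1.43390410e+00, -2.73861773e-05,
        1.18139194e+00, -1.78490004e-01]), 'joint_velocities': array([-0.00036429, -0.00117663, -0.00115759, -0.00051498,  0.00074952,
        0.00014199]), 'joint_torque': array([-7.70662245e-04, -4.40053654e+01, -1.76591706e+01,  6.31835335e-02,
        5.81997342e-02, -1.62989122e-04]), 'position': array([ 0.27435104, -0.56065743,  0.18455505]), 'tool_rot': array([ 9.74253776e-01,  2.25451490e-01, -6.63245440e-05, -1.09594898e-03]), 'ft_force': array([ 0.2030168 , -0.5565762 ,  0.18424723]), 'moment': array([ 0.02700597, -0.02543635,  0.03109087]), 'grip_width': 0.08696735915646961} 0.0187
{'fx': 386.5904307107718, 'fy': 386.5904307107718, 'cx': 276.8032942017183, 'cy': 206.7065198408813, 'world_to_cam': array([[ 0.68056689,  0.73258454, -0.0121901 , -0.4137405 ],
       [-0.38583513,  0.3724832 ,  0.84403052,  0.07484308],
       [ 0.62286432, -0.56971585,  0.53615659, -1.60372809],
       [ 0.        ,  0.        ,  0.        ,  1.        ]]), 'shot': 1}
{'fx': 495.4962225483795, 'fy': 495.4962225483795, 'cx': 276.69104299600764, 'cy': 209.3376608767467, 'world_to_cam': array([[-0.95180512, -0.30604086, -0.02014934,  0.56986078],
       [ 0.16098442, -0.55442915,  0.8165123 , -0.20760783],
       [-0.26105751,  0.77391686,  0.57697632, -1.23639728],
       [ 0.        ,  0.        ,  0.        ,  1.        ]]), 'shot': 2}
{'fx': 352.94417590882847, 'fy': 352.94417590882847, 'cx': 286.5879763668288, 'cy': 214.8632039497634, 'mount': array([[ 1.25950347e-03,  9.63135324e-01,  2.69014426e-01,
         7.25809959e-02],
       [ 9.99999186e-01, -1.26798211e-03, -1.42238005e-04,
         2.30314810e-04],
       [ 2.04111034e-04,  2.69014386e-01, -9.63136137e-01,
        -1.99972920e-01],
       [ 0.00000000e+00,  0.00000000e+00,  0.00000000e+00,
         1.00000000e+00]]), 'shot': 3}
```

```bash
python3 - <<'E'
from h import *
for n in ['scene','side']:
    c=cams.camera(n)
    for k in ['tin1_mid','tin2_mid','tin3_mid','tin4_mid','door','door_bar','tray','tray_pull','lever_grip','weight','jar1','jar2','jar3']:
        r=nets.outline_of(c,k)
        print(n,k,[(round(x['conf'],2),np.round(x['pixel']).tolist(),int(x['region'].sum()),np.round(atz(c,x['pixel'],.018),3).tolist()) for x in r[:4]])
E
```

```text
scene tin1_mid [(0.84, [129.0, 316.0], 481, [0.533, -0.453, 0.018])]
scene tin2_mid [(0.72, [169.0, 329.0], 1049, [0.641, -0.399, 0.018]), (0.57, [160.0, 261.0], 350, [0.389, -0.285, 0.018])]
scene tin3_mid [(0.69, [193.0, 248.0], 323, [0.402, -0.178, 0.018])]
scene tin4_mid [(0.63, [182.0, 292.0], 429, [0.553, -0.307, 0.018])]
scene door [(0.66, [278.0, 205.0], 2100, [0.403, 0.196, 0.018])]
scene door_bar [(0.89, [280.0, 208.0], 2267, [0.426, 0.186, 0.018])]
scene tray [(0.21, [182.0, 289.0], 362, [0.542, -0.301, 0.018])]
scene tray_pull []
scene lever_grip [(0.93, [258.0, 236.0], 720, [0.498, 0.015, 0.018]), (0.67, [194.0, 249.0], 307, [0.411, -0.18, 0.018])]
scene weight [(0.48, [189.0, 268.0], 150, [0.481, -0.24, 0.018])]
scene jar1 [(0.94, [168.0, 328.0], 1043, [0.635, -0.4, 0.018]), (0.64, [187.0, 269.0], 150, [0.48, -0.246, 0.018]), (0.61, [362.0, 179.0], 303, [0.499, 0.589, 0.018]), (0.53, [370.0, 196.0], 307, [0.606, 0.498, 0.018])]
scene jar2 [(0.94, [168.0, 328.0], 1043, [0.635, -0.4, 0.018]), (0.64, [187.0, 269.0], 150, [0.48, -0.246, 0.018]), (0.61, [362.0, 179.0], 303, 
[... 1095 characters left out ...]
, (0.4, [260.0, 152.0], 443, [0.818, -0.488, 0.018])]
side lever_grip [(0.84, [262.0, 154.0], 545, [0.806, -0.475, 0.018])]
side weight [(0.52, [258.0, 238.0], 6932, [0.658, -0.012, 0.018])]
side jar1 [(0.94, [193.0, 347.0], 1287, [0.665, 0.395, 0.018]), (0.87, [296.0, 163.0], 532, [0.67, -0.447, 0.018]), (0.39, [258.0, 238.0], 6947, [0.655, -0.009, 0.018])]
side jar2 [(0.94, [193.0, 347.0], 1287, [0.665, 0.395, 0.018]), (0.87, [296.0, 163.0], 532, [0.67, -0.447, 0.018]), (0.39, [258.0, 238.0], 6947, [0.655, -0.009, 0.018])]
side jar3 [(0.94, [193.0, 347.0], 1287, [0.665, 0.395, 0.018]), (0.87, [296.0, 163.0], 532, [0.67, -0.447, 0.018]), (0.39, [258.0, 238.0], 6947, [0.655, -0.009, 0.018])]
```

```bash
python3 - <<'E'
from h import *
a=cams.camera('scene')['img'][150:340,100:420]; b=cams.camera('side')['img'][120:310,110:430]
save(cv2.resize(a,None,fx=2.5,fy=2.5,interpolation=cv2.INTER_CUBIC),'za.png')
save(cv2.resize(b,None,fx=2.5,fy=2.5,interpolation=cv2.INTER_CUBIC),'zb.png')
E
python3 - <<'E'
from h import *
s=cams.camera('scene'); d=cams.camera('side')
A=lambda u,v,z: np.round(atz(s,(u/2.5+100,v/2.5+150),z),3)
B=lambda u,v,z: np.round(atz(d,(u/2.5+110,v/2.5+120),z),3)
print('campos',T_wc(s)[:3,3],T_wc(d)[:3,3])
for n,p in dict(FR=(436,187),FL=(590,108),BL=(776,190),BR=(600,298)).items(): print('scene roof',n,A(*p,.19))
for n,p in dict(FR=(379,150),FL=(262,290),BL=(38,238),BR=(185,105)).items(): print('side roof',n,B(*p,.19))
print('bar top', A(384,110,.195),B(502,190,.195))
for p in [(378,138),(400,165),(575,82),(615,102)]: print('door scene',A(*p,.186))
for p in [(265,290),(325,318),(425,156),(481,178)]: print('door side',B(*p,.186))
def tr(a,b):
    return tri(*ray(s,(a[0]/2.5+100,a[1]/2.5+150)),*ray(d,(b[0]/2.5+110,b[1]/2.5+120)))
print('bar tri',tr((384,110),(502,190)))
print('grip end',tr((347,148),(440,62)),'grip inner', tr((392,207),(377,83)))
for n,a,b in [('red',(83,403),(562,115)),('yel',(150,277),(641,186)),('grn',(229,245),(614,233)),('blk',(200,344),(533,164)),('weight',(222,292),(564,194)),('jar',(173,412),(463,83)),('pinkA',(274,198),(641,288)),('pinkB',(314,229),(560,269))]:
    print(n,*tr(a,b), A(*a,.036),B(*b,.036))
E
```

```text
campos [ 1.30936018 -0.63844721  0.79163599] [0.25304724 1.01616556 0.89436861]
scene roof FR [ 0.673 -0.066  0.19 ]
scene roof FL [0.68  0.184 0.19 ]
scene roof BL [0.929 0.192 0.19 ]
scene roof BR [ 0.909 -0.077  0.19 ]
side roof FR [ 0.653 -0.048  0.19 ]
side roof FL [0.676 0.212 0.19 ]
side roof BL [0.921 0.199 0.19 ]
side roof BR [ 0.9   -0.079  0.19 ]
bar top [ 0.514 -0.006  0.195] [ 0.504 -0.002  0.195]
door scene [ 0.547 -0.044  0.186]
door scene [ 0.609 -0.062  0.186]
door scene [0.62  0.226 0.186]
door scene [0.688 0.223 0.186]
door side [0.676 0.207 0.186]
door side [0.608 0.229 0.186]
door side [ 0.603 -0.056  0.186]
door side [ 0.534 -0.031  0.186]
bar tri (array([ 0.50688652, -0.00308244,  0.19203251]), np.float64(0.005363585438672099))
grip end (array([ 0.61592454, -0.14277353,  0.25059526]), np.float64(0.00799850862108003)) grip inner (array([ 0.69013795, -0.14461219,  0.21365798]), np.float64(0.004538984861841284))
red [ 0.53263909 -0.44171472  0.02959001] 0.004822005128334473 [ 0.542 -0.443  0.036] [ 0.529 -0.434  0.036]
yel [ 0.4000623  -0.29283333  0.03137017] 0.006166771401932626 [ 0.41  -0.294  0.036] [ 0.398 -0.29   0.036]
grn [ 0.41346683 -0.18846384  0.0296589 ] 0.0029110978168210267 [ 0.423 -0.192  0.036] [ 0.411 -0.181  0.036]
blk [ 0.54172886 -0.30829535  0.03015042] 0.005091571672788414 [ 0.551 -0.31   0.036] [ 0.538 -0.303  0.036]
weight [ 0.48764161 -0.24563217  0.03396449] 0.005309752118924934 [ 0.493 -0.246  0.036] [ 0.486 -0.246  0.036]
jar [ 0.66031023 -0.3980894   0.08454063] 0.0019513583054721845 [ 0.617 -0.381  0.036] [ 0.684 -0.484  0.036]
pinkA [ 0.36655199 -0.08957656  0.03034769] 0.006708503706770511 [ 0.378 -0.093  0.036] [ 0.364 -0.086  0.036]
pinkB [ 0.46101058 -0.09377812  0.03297279] 0.009420530018827785 [ 0.47  -0.095  0.036] [ 0.457 -0.095  0.036]
```

```bash
cat >> h.py <<'E'
def plan(x,y,z,yawy=None,n=None):
    """deltas (rotating tool) to reach TCP target; yawy = world angle(deg) of tool y"""
    o=robot.get_obs(); M=R.from_quat(o['tool_rot']).as_matrix(); p=np.array(o['position'])
    yy=np.degrees(np.arctan2(M[1,1],M[0,1])); 
    dyaw=0 if yawy is None else (yawy-yy+180)%360-180
    sp=-np.radians(dyaw); d=np.array([x,y,z])-p
    if n is None: n=int(max(np.ceil(np.linalg.norm(d)/.045),np.ceil(abs(sp)/.14),1))
    print(f"t={o['time']:.1f} TCP {np.round(p,4)} yawy {yy:.1f} tilt {np.degrees(np.arccos(-M[2,2])):.2f} w {o['grip_width']*1e3:.1f} F {np.round(o['ft_force'],1)} n={n} spin total {sp:.3f}")
    rows=[]
    for i in range(n):
        Mi=R.from_rotvec([0,0,np.radians(dyaw)*i/n]).as_matrix()@M
        s=Mi.T@d/n*1e3
        rows.append({"x":round(s[0]),"y":round(s[1]),"z":round(s[2]),"spin":round(sp/n,3)})
    for r in rows: print(json.dumps(r))
E
python3 -c "
from h import *
plan(.30,-.5,.36); plan(.45,-.02,.36,-15)"
```

```text
t=1.8 TCP [ 0.2746 -0.5614  0.1856] yawy -63.9 tilt 0.00 w 87.5 F [0.1 0.4 0.3] n=5 spin total -0.000
{"x": 10, "y": -9, "z": -35, "spin": -0.0}
{"x": 10, "y": -9, "z": -35, "spin": -0.0}
{"x": 10, "y": -9, "z": -35, "spin": -0.0}
{"x": 10, "y": -9, "z": -35, "spin": -0.0}
{"x": 10, "y": -9, "z": -35, "spin": -0.0}
t=1.8 TCP [ 0.2746 -0.5614  0.1856] yawy -63.9 tilt 0.00 w 87.5 F [0.1 0.4 0.3] n=14 spin total -0.854
{"x": 28, "y": -29, "z": -12, "spin": -0.061}
{"x": 30, "y": -27, "z": -12, "spin": -0.061}
{"x": 32, "y": -26, "z": -12, "spin": -0.061}
{"x": 33, "y": -24, "z": -12, "spin": -0.061}
{"x": 34, "y": -22, "z": -12, "spin": -0.061}
{"x": 36, "y": -19, "z": -12, "spin": -0.061}
{"x": 37, "y": -17, "z": -12, "spin": -0.061}
{"x": 38, "y": -15, "z": -12, "spin": -0.061}
{"x": 39, "y": -13, "z": -12, "spin": -0.061}
{"x": 39, "y": -10, "z": -12, "spin": -0.061}
{"x": 40, "y": -8, "z": -12, "spin": -0.061}
{"x": 40, "y": -5, "z": -12, "spin": -0.061}
{"x": 41, "y": -3, "z": -12, "spin": -0.061}
{"x": 41, "y": 0, "z": -12, "spin": -0.061}
```

play_rows([
  {"x":10,"y":-9,"z":-40},
  {"x":10,"y":-9,"z":-40},
  {"x":10,"y":-9,"z":-40},
  {"x":10,"y":-9,"z":-40},
  {"x":10,"y":-9,"z":-20},
  {"x":30,"y":-27,"z":0,"spin":-0.06},
  {"x":30,"y":-26,"z":0,"spin":-0.06},
  {"x":30,"y":-25,"z":0,"spin":-0.06},
], grip=0.4)

```text
invalid input
```

```bash
python3 -c "
from h import *
o=robot.get_obs();c=cams.camera('wrist');save(c['img'],'w1.png')
for k in ['tin1_mid','tin2_mid','tin3_mid','tin4_mid']:
    for r in nets.outline_of(c,k)[:3]: print(k,round(r['conf'],2),np.round(r['pixel']),np.round(atz(c,r['pixel'],.036,o),3))
plan(.45,-.02,.36,-15)"
```

```text
t=2.0 TCP [ 0.2746 -0.5614  0.1855] yawy -63.9 tilt 0.00 w 87.4 F [ 1.1  0.4 -1. ] n=14 spin total -0.854
{"x": 28, "y": -29, "z": -12, "spin": -0.061}
{"x": 30, "y": -27, "z": -12, "spin": -0.061}
{"x": 32, "y": -26, "z": -12, "spin": -0.061}
{"x": 33, "y": -24, "z": -12, "spin": -0.061}
{"x": 34, "y": -22, "z": -12, "spin": -0.061}
{"x": 36, "y": -19, "z": -12, "spin": -0.061}
{"x": 37, "y": -17, "z": -12, "spin": -0.061}
{"x": 38, "y": -15, "z": -12, "spin": -0.061}
{"x": 39, "y": -13, "z": -12, "spin": -0.061}
{"x": 39, "y": -10, "z": -12, "spin": -0.061}
{"x": 40, "y": -8, "z": -12, "spin": -0.061}
{"x": 40, "y": -5, "z": -12, "spin": -0.061}
{"x": 41, "y": -3, "z": -12, "spin": -0.061}
{"x": 41, "y": 0, "z": -12, "spin": -0.061}
```

Probably every key must be present.

play_rows([
  {"x":10,"y":-9,"z":-40,"spin":0},
  {"x":10,"y":-9,"z":-40,"spin":0},
  {"x":10,"y":-9,"z":-40,"spin":0},
  {"x":10,"y":-9,"z":-40,"spin":0},
  {"x":10,"y":-9,"z":-20,"spin":0},
  {"x":30,"y":-27,"z":0,"spin":-0.06},
  {"x":30,"y":-26,"z":0,"spin":-0.06},
  {"x":30,"y":-25,"z":0,"spin":-0.06},
], grip=0.4)

```text
time: 2.8
position: [0.3404, -0.387, 0.3723]
tool_rot: [0.95, 0.311, 0.001, 0.001]
ft_force: [0.9, -0.1, -0.4]
grip_width: 0.0371
```

```bash
python3 -c "
from h import *
o=robot.get_obs();c=cams.camera('wrist');save(c['img'],'w2.png')
for k in ['tin1_mid','tin2_mid','tin3_mid','tin4_mid']:
    for r in nets.outline_of(c,k)[:3]: print(k,round(r['conf'],2),np.round(r['pixel']),np.round(atz(c,r['pixel'],.036,o),3))
plan(.45,-.02,.36,-15)"
```

```text
tin1_mid 0.73 [396.  78.] [ 0.534 -0.439  0.036]
tin2_mid 0.58 [259.  96.] [ 0.399 -0.295  0.036]
tin3_mid 0.62 [124.  23.] [ 0.367 -0.093  0.036]
tin3_mid 0.57 [208.  43.] [ 0.414 -0.198  0.036]
tin4_mid 0.67 [328.  16.] [ 0.54  -0.312  0.036]
tin4_mid 0.6 [211.  43.] [ 0.416 -0.201  0.036]
t=3.0 TCP [ 0.3399 -0.3882  0.3719] yawy -53.8 tilt 0.06 w 34.9 F [-0.6 -1.1  0.5] n=9 spin total -0.677
{"x": 34, "y": -26, "z": 1, "spin": -0.075}
{"x": 36, "y": -23, "z": 1, "spin": -0.075}
{"x": 38, "y": -20, "z": 1, "spin": -0.075}
{"x": 39, "y": -18, "z": 1, "spin": -0.075}
{"x": 40, "y": -15, "z": 1, "spin": -0.075}
{"x": 41, "y": -11, "z": 1, "spin": -0.075}
{"x": 42, "y": -8, "z": 1, "spin": -0.075}
{"x": 42, "y": -5, "z": 1, "spin": -0.075}
{"x": 43, "y": -2, "z": 1, "spin": -0.075}
```

play_rows([
  {"x":38,"y":-28,"z":0,"spin":-0.08},
  {"x":39,"y":-26,"z":0,"spin":-0.08},
  {"x":40,"y":-23,"z":0,"spin":-0.08},
  {"x":42,"y":-20,"z":0,"spin":-0.08},
  {"x":43,"y":-16,"z":0,"spin":-0.08},
  {"x":44,"y":-12,"z":0,"spin":-0.09},
  {"x":44,"y":-8,"z":0,"spin":-0.09},
  {"x":44,"y":-4,"z":0,"spin":-0.09},
])

```text
time: 3.85
position: [0.4427, -0.041, 0.3681]
tool_rot: [0.797, 0.604, -0.001, 0.002]
ft_force: [0.2, 0.4, 0.5]
grip_width: 0.0347
```

```bash
python3 -c "
from h import *
o=robot.get_obs();c=cams.camera('wrist');save(c['img'],'w3.png')
print(proj(c,(.507,-.003,.195),o), proj(c,(.675,.207,.19),o))
for k in ['door_bar','tin3_mid']:
    for r in nets.outline_of(c,k)[:3]: print(k,round(r['conf'],2),np.round(r['pixel']),np.round(atz(c,r['pixel'],.036,o),3))
plan(.507,-.003,.3,-15)"
```

```text
[336.91731788 134.50910326] [ 470.94013959 -162.48117375]
door_bar 0.92 [394.  80.] [0.622 0.034 0.036]
tin3_mid 0.9 [248. 204.] [ 0.37  -0.084  0.036]
tin3_mid 0.76 [298. 255.] [ 0.421 -0.186  0.036]
tin3_mid 0.7 [306. 193.] [ 0.461 -0.09   0.036]
t=4.0 TCP [ 0.4426 -0.0403  0.368 ] yawy -15.5 tilt 0.28 w 34.6 F [-0.1 -0.9  0.5] n=3 spin total -0.009
{"x": 18, "y": 17, "z": 23, "spin": -0.003}
{"x": 18, "y": 17, "z": 23, "spin": -0.003}
{"x": 18, "y": 17, "z": 23, "spin": -0.003}
```

```bash
python3 -c "
from h import *
im=cv2.imread('pics/w3.png')[60:220,290:560]
cv2.imwrite('pics/w3z.png',cv2.resize(im,None,fx=2.9,fy=2.9,interpolation=cv2.INTER_CUBIC))"
python3 -c "
from h import *
o=robot.get_obs();c=cams.camera('wrist');save(c['img'][60:220,290:560],'w4.png')
for n,p,z in [('bar',(335.5,130),.195),('dc1',(371.7,160),.186),('dc2',(441,160),.186),('d3',(373.5,62),.186)]: print(n,np.round(atz(c,p,z,o),4))
"
```

```text
bar [0.5062 0.0028 0.195 ]
dc1 [ 0.5377 -0.0389  0.186 ]
dc2 [ 0.6096 -0.0588  0.186 ]
d3 [0.5592 0.0565 0.186 ]
```

```bash
python3 -c "
from h import *
o=robot.get_obs();c=cams.camera('wrist')
for n,p,z in [('bar',(336.5,135),.195),('dc1',(374,163),.186)]: print(n,np.round(atz(c,p,z,o),4))
plan(.507,-.003,.26,-14)"
```

```text
bar [ 0.5059 -0.0041  0.195 ]
dc1 [ 0.5392 -0.0445  0.186 ]
t=4.1 TCP [ 0.4422 -0.0425  0.368 ] yawy -15.8 tilt 0.31 w 34.7 F [-0.3 -0.2 -0.1] n=3 spin total -0.031
{"x": 19, "y": 17, "z": 36, "spin": -0.01}
{"x": 19, "y": 17, "z": 36, "spin": -0.01}
{"x": 18, "y": 18, "z": 36, "spin": -0.01}
```

play_rows([
  {"x":18,"y":17,"z":36,"spin":-0.01},
  {"x":18,"y":17,"z":36,"spin":-0.01},
  {"x":18,"y":17,"z":36,"spin":-0.01},
  {"x":0,"y":0,"z":0,"spin":0},
])

```text
time: 4.5
position: [0.5111, -0.0146, 0.2582]
tool_rot: [0.793, 0.609, -0.001, 0.006]
ft_force: [-0.5, -0.5, -0.4]
grip_width: 0.0349
```

```bash
python3 -c "
from h import *
o=robot.get_obs();c=cams.camera('wrist');save(c['img'],'w5.png')
plan(.507,-.003,.155,-14)
print(proj(c,(.507,-.003,.195),o))"
```

```text
t=4.5 TCP [ 0.5115 -0.0156  0.2606] yawy -15.0 tilt 0.92 w 34.5 F [ 0.7 -0.4  0.5] n=3 spin total -0.018
{"x": 4, "y": -3, "z": 35, "spin": -0.006}
{"x": 4, "y": -3, "z": 35, "spin": -0.006}
{"x": 4, "y": -3, "z": 35, "spin": -0.006}
[277.51308054 200.50972197]
```

play_rows([
  {"x":4,"y":-4,"z":30,"spin":0},
  {"x":4,"y":-4,"z":30,"spin":0},
  {"x":3,"y":-2,"z":25,"spin":0},
  {"x":0,"y":0,"z":15,"spin":0},
  {"x":0,"y":0,"z":0,"spin":0},
])

```text
time: 5.05
position: [0.5109, -0.0155, 0.1664]
tool_rot: [0.798, 0.602, 0.004, 0.015]
ft_force: [0.0, -0.7, -0.4]
grip_width: 0.0349
```

```bash
python3 -c "
from h import *
o=robot.get_obs();c=cams.camera('wrist');save(c['img'],'w6.png')
plan(.507,-.003,.155,-14)
print(proj(c,(.507,-.003,.195),o))"
```

```text
t=5.1 TCP [ 0.5118 -0.0157  0.1674] yawy -15.9 tilt 1.93 w 35.0 F [0.5 0.9 0.1] n=1 spin total -0.033
{"x": 11, "y": -9, "z": 12, "spin": -0.033}
[275.18296425 241.8597436 ]
```

play_rows([
  {"x":0,"y":0,"z":0,"spin":0},
  {"x":0,"y":0,"z":0,"spin":0},
  {"x":0,"y":0,"z":0,"spin":0},
  {"x":0,"y":0,"z":0,"spin":0},
])

```text
time: 5.5
position: [0.5154, -0.019, 0.1733]
tool_rot: [0.799, 0.601, 0.007, 0.021]
ft_force: [0.6, 0.2, 0.7]
grip_width: 0.0346
```

```bash
cat >> h.py <<'E'
def st():
    o=robot.get_obs(); M=R.from_quat(o['tool_rot']).as_matrix()
    print('toolz',np.round(M[:,2],4),'q',np.round(o['q'],3),'mom',np.round(o['moment'],2))
E
python3 -c "
from h import *
st();plan(.507,-.003,.155,-14)"
```

```text
toolz [ 0.037  -0.0242 -0.999 ] q [-0.244  0.382  1.748 -0.018  0.97   0.047] mom [-0.01  0.01  0.  ]
t=5.5 TCP [ 0.5154 -0.019   0.1733] yawy -16.1 tilt 2.53 w 34.6 F [0.6 0.2 0.7] n=1 spin total -0.037
{"x": 13, "y": -13, "z": 18, "spin": -0.037}
```

play_rows([
  {"x":0,"y":0,"z":0,"spin":0},
  {"x":0,"y":0,"z":0,"spin":0},
])

```text
time: 5.7
position: [0.5158, -0.0189, 0.1741]
tool_rot: [0.799, 0.601, 0.008, 0.021]
ft_force: [0.2, 0.6, 0.3]
grip_width: 0.0348
```

```bash
python3 -c "
from h import *
st();plan(.507,-.003,.155,-14)"
```

```text
toolz [ 0.0385 -0.0245 -0.999 ] q [-0.244  0.38   1.748 -0.018  0.97   0.047] mom [-0.01 -0.07 -0.04]
t=5.7 TCP [ 0.5158 -0.0189  0.1741] yawy -16.1 tilt 2.62 w 34.8 F [0.2 0.6 0.3] n=1 spin total -0.036
{"x": 13, "y": -14, "z": 18, "spin": -0.036}
```

play_rows([
  {"x":5,"y":-5,"z":4,"spin":-0.01},
  {"x":5,"y":-5,"z":5,"spin":0},
  {"x":4,"y":-4,"z":5,"spin":0},
  {"x":0,"y":0,"z":5,"spin":0},
  {"x":0,"y":0,"z":0,"spin":0},
])

```text
time: 6.2
position: [0.5049, 0.0004, 0.1519]
tool_rot: [0.795, 0.606, 0.007, 0.02]
ft_force: [0.0, -0.4, 1.0]
grip_width: 0.035
```

```bash
python3 -c "
from h import *
st();plan(.507,-.003,.155,-14)"
```

```text
toolz [ 0.0361 -0.0238 -0.9991] q [-0.21   0.4    1.796 -0.02   0.905  0.071] mom [-0.06 -0.01  0.02]
t=6.2 TCP [5.049e-01 4.000e-04 1.519e-01] yawy -15.4 tilt 2.48 w 35.0 F [ 0.  -0.4  1. ] n=1 spin total -0.024
{"x": -3, "y": 3, "z": -3, "spin": -0.024}
```

play_rows([
  {"x":-2,"y":1,"z":-2,"spin":0},
  {"x":0,"y":0,"z":0,"spin":0},
  {"x":0,"y":0,"z":0,"spin":0},
  {"x":0,"y":0,"z":0,"spin":0},
  {"x":0,"y":0,"z":0,"spin":0},
], grip=0, newtons=45)

```text
time: 6.7
position: [0.5063, -0.0022, 0.1541]
tool_rot: [0.795, 0.606, 0.008, 0.021]
ft_force: [-0.2, 0.1, -2.1]
grip_width: 0.0084
```

```bash
python3 -c "
from h import *
st();plan(.507,-.003,.155,-14)"
```

```text
toolz [ 0.0375 -0.0237 -0.999 ] q [-0.215  0.398  1.791 -0.019  0.911  0.066] mom [ 0.1  -0.06  0.  ]
t=6.7 TCP [ 0.5063 -0.0022  0.1541] yawy -15.4 tilt 2.54 w 8.4 F [-0.2  0.1 -2.1] n=1 spin total -0.025
{"x": -1, "y": 1, "z": -1, "spin": -0.025}
```

play_rows([
  {"x":0,"y":0,"z":0,"spin":0},
  {"x":0,"y":0,"z":0,"spin":0},
])

```text
time: 6.9
position: [0.5063, -0.0022, 0.1541]
tool_rot: [0.795, 0.606, 0.008, 0.021]
ft_force: [-0.1, 0.1, -0.7]
grip_width: 0.0084
```

```bash
python3 -c "
from h import *
st();plan(.507,-.003,.155,-14);c=cams.camera('wrist');save(c['img'],'w7.png')"
```

```text
toolz [ 0.0376 -0.0235 -0.999 ] q [-0.215  0.398  1.791 -0.019  0.911  0.066] mom [ 0.09 -0.16  0.05]
t=6.9 TCP [ 0.5063 -0.0022  0.1541] yawy -15.4 tilt 2.54 w 8.4 F [-0.1  0.1 -0.7] n=1 spin total -0.025
{"x": -1, "y": 1, "z": -1, "spin": -0.025}
```

play_rows([
  {"x":6,"y":-12,"z":0,"spin":0.05},
  {"x":6,"y":-12,"z":0,"spin":0.05},
  {"x":6,"y":-12,"z":0,"spin":0.05},
  {"x":6,"y":-12,"z":0,"spin":0.05},
])

```text
time: 7.35
position: [0.4712, 0.032, 0.154]
tool_rot: [0.853, 0.521, 0.009, 0.025]
ft_force: [-0.8, -2.2, 3.0]
grip_width: 0.0086
```

```bash
cat >>h.py <<'E'
def bar(hx=.678,hy=.2127,dth=.1,n=6):
    o=robot.get_obs();st();plan(*o['position'])
    M=R.from_quat(o['tool_rot']).as_matrix(); b=(o['position']-M[:,2]*robot.tcp_to_grasp)[:2]; r=b-[hx,hy]
    th=-np.degrees(np.arctan2(r[1],r[0]))%360; th0=90+np.degrees(np.arctan2(.115,.25))
    print('bar',np.round(b,4),'r',np.linalg.norm(r),'angle cw',th,'door deg (yaw0)',th-th0)
    c,s=np.cos(dth),np.sin(dth)
    for i in range(n):
        d=np.array([[np.cos(-dth*i),-np.sin(-dth*i)],[np.sin(-dth*i),np.cos(-dth*i)]])@r
        e=np.array([[c,s],[-s,c]])@d-d
        Mi=R.from_rotvec([0,0,-dth*i]).as_matrix()@M
        print(np.round(Mi.T@[e[0],e[1],0]*1e3,1))
E
python3 -c "
from h import *
bar()"
```

```text
toolz [ 0.0421 -0.0332 -0.9986] q [-0.15   0.355  1.872 -0.035  0.868  0.347] mom [-0.37  0.2   0.1 ]
t=7.3 TCP [0.4712 0.032  0.154 ] yawy -27.2 tilt 3.07 w 8.6 F [-0.8 -2.2  3. ] n=1 spin total -0.000
{"x": 0, "y": 0, "z": 0, "spin": -0.0}
bar [0.4705 0.0326] r 0.2747915421679329 angle cw 139.04777375574182 door deg (yaw0) 24.3453435279705
[ 11.5 -24.9  -1.4]
[ 11.5 -24.9  -1.4]
[ 11.5 -24.9  -1.4]
[ 11.5 -24.9  -1.4]
[ 11.5 -24.9  -1.4]
[ 11.5 -24.9  -1.4]
```

play_rows([
  {"x":12,"y":-25,"z":-1,"spin":0.1},
  {"x":12,"y":-25,"z":-1,"spin":0.1},
  {"x":12,"y":-25,"z":-1,"spin":0.1},
  {"x":12,"y":-25,"z":-1,"spin":0.1},
  {"x":12,"y":-25,"z":-1,"spin":0.1},
])

```text
time: 7.85
position: [0.4111, 0.1542, 0.1541]
tool_rot: [0.959, 0.283, 0.015, 0.026]
ft_force: [1.6, -1.0, 0.0]
grip_width: 0.0079
```

```bash
python3 -c "
from h import *
bar(n=2)"
```

```text
toolz [ 0.0445 -0.042  -0.9981] q [ 0.142  0.32   1.937 -0.064  0.847  1.179] mom [-0.15 -0.23  0.09]
t=7.8 TCP [0.4111 0.1542 0.1541] yawy -57.1 tilt 3.51 w 7.9 F [ 1.6 -1.   0. ] n=1 spin total -0.000
{"x": 0, "y": 0, "z": 0, "spin": -0.0}
bar [0.4103 0.1549] r 0.27385241696338053 angle cw 167.82379567285616 door deg (yaw0) 53.12136544508485
[ 11.  -25.   -1.3]
[ 11.  -25.   -1.3]
```

play_rows([
  {"x":11,"y":-25,"z":-1,"spin":0.1},
  {"x":11,"y":-25,"z":-1,"spin":0.1},
  {"x":11,"y":-25,"z":-1,"spin":0.1},
  {"x":11,"y":-25,"z":-1,"spin":0.1},
  {"x":11,"y":-25,"z":-1,"spin":0.1},
])

```text
time: 8.35
position: [0.4179, 0.2918, 0.1542]
tool_rot: [0.999, 0.03, 0.025, 0.025]
ft_force: [4.0, -3.5, -5.0]
grip_width: 0.0086
```

```bash
python3 -c "
from h import *
bar(n=2)"
```

```text
toolz [ 0.051  -0.0486 -0.9975] q [ 0.435  0.413  1.763 -0.081  0.941  1.993] mom [-0.46 -0.65  0.14]
t=8.3 TCP [0.4179 0.2918 0.1542] yawy -86.6 tilt 4.04 w 8.6 F [ 4.  -3.5 -5. ] n=1 spin total -0.000
{"x": 0, "y": 0, "z": 0, "spin": -0.0}
bar [0.417  0.2927] r 0.27301425346287544 angle cw 197.04744581123478 door deg (yaw0) 82.34501558346346
[ 10.8 -25.   -0.8]
[ 10.8 -25.   -0.8]
```

play_rows([
  {"x":11,"y":-25,"z":-1,"spin":0.1},
  {"x":11,"y":-25,"z":-1,"spin":0.1},
  {"x":11,"y":-25,"z":-1,"spin":0.1},
  {"x":10,"y":-24,"z":-1,"spin":0.1},
  {"x":0,"y":0,"z":0,"spin":0},
])

```text
time: 8.85
position: [0.4722, 0.3892, 0.1542]
tool_rot: [0.984, -0.174, 0.031, 0.023]
ft_force: [0.0, 0.9, 2.6]
grip_width: 0.0083
```

```bash
python3 -c "
from h import *
bar(n=2)"
```

```text
toolz [ 0.0535 -0.0564 -0.997 ] q [ 0.55   0.545  1.503 -0.086  1.079  2.512] mom [0.27 0.01 0.1 ]
t=8.8 TCP [0.4722 0.3892 0.1542] yawy -110.1 tilt 4.46 w 8.3 F [0.  0.9 2.6] n=1 spin total -0.000
{"x": 0, "y": 0, "z": 0, "spin": -0.0}
bar [0.4712 0.3903] r 0.2725483628396267 angle cw 220.65871047239975 door deg (yaw0) 105.95628024462843
[ 10.8 -25.   -0.1]
[ 10.8 -25.   -0.1]
```

Door at about 105°. Release and rise.

play_rows([
  {"x":0,"y":0,"z":0,"spin":0},
  {"x":0,"y":0,"z":0,"spin":0},
  {"x":0,"y":0,"z":-10,"spin":0},
  {"x":0,"y":0,"z":-20,"spin":0},
  {"x":0,"y":0,"z":-30,"spin":0},
  {"x":0,"y":0,"z":-30,"spin":0},
  {"x":0,"y":0,"z":-30,"spin":0},
], grip=0.4)

```text
time: 9.55
position: [0.4593, 0.3898, 0.2745]
tool_rot: [0.984, -0.174, 0.025, 0.03]
ft_force: [0.2, -0.6, -0.0]
grip_width: 0.0346
```

```bash
python3 -c "
from h import *
st();plan(.5,.07,.3,-90)
for n in ['scene','side']: save(cams.camera(n)['img'],n+'1.png')"
```

```text
toolz [ 0.038  -0.0671 -0.997 ] q [ 0.563  0.42   1.367 -0.079  1.36   2.5  ] mom [0.15 0.02 0.01]
t=9.6 TCP [0.4593 0.3898 0.2745] yawy -110.1 tilt 4.42 w 34.6 F [ 0.2 -0.6 -0. ] n=8 spin total -0.351
{"x": 19, "y": 36, "z": 0, "spin": -0.044}
{"x": 17, "y": 37, "z": 0, "spin": -0.044}
{"x": 15, "y": 37, "z": 0, "spin": -0.044}
{"x": 14, "y": 38, "z": 0, "spin": -0.044}
{"x": 12, "y": 39, "z": -1, "spin": -0.044}
{"x": 10, "y": 39, "z": -1, "spin": -0.044}
{"x": 9, "y": 39, "z": -1, "spin": -0.044}
{"x": 7, "y": 40, "z": -1, "spin": -0.044}
```

```bash
python3 -c "
from h import *
plan(.53,.03,.36,0,16)"
```

```text
t=9.7 TCP [0.4624 0.392  0.279 ] yawy -110.1 tilt 4.45 w 34.4 F [0.4 0.1 0.3] n=16 spin total -1.922
{"x": 12, "y": 20, "z": -3, "spin": -0.12}
{"x": 10, "y": 21, "z": -4, "spin": -0.12}
{"x": 7, "y": 22, "z": -4, "spin": -0.12}
{"x": 4, "y": 23, "z": -4, "spin": -0.12}
{"x": 2, "y": 23, "z": -4, "spin": -0.12}
{"x": -1, "y": 23, "z": -4, "spin": -0.12}
{"x": -4, "y": 23, "z": -4, "spin": -0.12}
{"x": -7, "y": 22, "z": -5, "spin": -0.12}
{"x": -9, "y": 21, "z": -5, "spin": -0.12}
{"x": -12, "y": 20, "z": -5, "spin": -0.12}
{"x": -14, "y": 18, "z": -5, "spin": -0.12}
{"x": -16, "y": 16, "z": -5, "spin": -0.12}
{"x": -18, "y": 14, "z": -6, "spin": -0.12}
{"x": -19, "y": 12, "z": -6, "spin": -0.12}
{"x": -21, "y": 10, "z": -6, "spin": -0.12}
{"x": -22, "y": 7, "z": -6, "spin": -0.12}
```

play_rows([
  {"x":12,"y":20,"z":-3,"spin":-0.12},
  {"x":10,"y":21,"z":-4,"spin":-0.12},
  {"x":7,"y":22,"z":-4,"spin":-0.12},
  {"x":4,"y":23,"z":-4,"spin":-0.12},
  {"x":2,"y":23,"z":-4,"spin":-0.12},
  {"x":-1,"y":23,"z":-4,"spin":-0.12},
  {"x":-4,"y":23,"z":-4,"spin":-0.12},
  {"x":-7,"y":22,"z":-5,"spin":-0.12},
])

```text
time: 10.45
position: [0.493, 0.2045, 0.3247]
tool_rot: [0.946, 0.321, 0.009, 0.036]
ft_force: [0.4, -1.1, 0.9]
grip_width: 0.0347
```

play_rows([
  {"x":-9,"y":21,"z":-5,"spin":-0.12},
  {"x":-12,"y":20,"z":-5,"spin":-0.12},
  {"x":-14,"y":18,"z":-5,"spin":-0.12},
  {"x":-16,"y":16,"z":-5,"spin":-0.12},
  {"x":-18,"y":14,"z":-6,"spin":-0.12},
  {"x":-19,"y":12,"z":-6,"spin":-0.12},
  {"x":-21,"y":10,"z":-6,"spin":-0.12},
  {"x":-22,"y":7,"z":-6,"spin":-0.12},
])

```text
time: 11.25
position: [0.5281, 0.0204, 0.381]
tool_rot: [0.677, 0.735, -0.013, 0.032]
ft_force: [-0.4, 0.5, -0.5]
grip_width: 0.035
```

play_rows([
  {"x":0,"y":0,"z":0,"spin":0},
  {"x":0,"y":0,"z":0,"spin":0},
])

```text
time: 11.45
position: [0.5273, 0.0177, 0.3813]
tool_rot: [0.679, 0.733, -0.013, 0.032]
ft_force: [-0.1, 0.3, -0.5]
grip_width: 0.0348
```

```bash
python3 -c "
from h import *
st();plan(.53,.03,.36,0)
c=cams.camera('wrist');save(c['img'],'w8.png')"
```

```text
toolz [ 0.029  -0.0632 -0.9976] q [-0.14   0.204  1.4   -0.059  1.5   -0.214] mom [ 0.06 -0.03  0.01]
t=11.4 TCP [0.5273 0.0177 0.3813] yawy 4.5 tilt 3.99 w 34.8 F [-0.1  0.3 -0.5] n=1 spin total 0.078
{"x": 13, "y": 3, "z": 21, "spin": 0.078}
```

```bash
python3 -c "
from h import *
o=robot.get_obs();c=cams.camera('wrist')
a=atz(c,(380,78),.168,o);b=atz(c,(362,169),.168,o);print(a,b,(a+b)/2,np.linalg.norm(a-b),np.degrees(np.arctan2(*(a-b)[:2])))
e=atz(c,(441,10),.19,o);f=atz(c,(392,240),.19,o);print(e,f,np.degrees(np.arctan2(*(e-f)[:2])))
m=(a+b)/2
plan(m[0],m[1],.3,None)
"
```

```text
[0.62481168 0.12494188 0.168     ] [0.62033862 0.02425413 0.168     ] [0.62257515 0.07459801 0.168     ] 0.10078706766082848 2.5436952700375426
[0.66800197 0.18958176 0.19      ] [ 0.66373123 -0.05430243  0.19      ] 1.0032227314105258
t=11.6 TCP [0.5274 0.0182 0.3812] yawy 4.6 tilt 4.01 w 35.0 F [-0.2  1.2 -0.2] n=4 spin total -0.000
{"x": 13, "y": 24, "z": 20, "spin": -0.0}
{"x": 13, "y": 24, "z": 20, "spin": -0.0}
{"x": 13, "y": 24, "z": 20, "spin": -0.0}
{"x": 13, "y": 24, "z": 20, "spin": -0.0}
```

play_rows([
  {"x":13,"y":24,"z":18,"spin":0.03},
  {"x":13,"y":24,"z":18,"spin":0.03},
  {"x":13,"y":24,"z":18,"spin":0.03},
  {"x":13,"y":22,"z":18,"spin":0.02},
  {"x":0,"y":0,"z":10,"spin":0},
  {"x":0,"y":0,"z":0,"spin":0},
])

```text
time: 12.15
position: [0.621, 0.0761, 0.2948]
tool_rot: [0.718, 0.695, -0.012, 0.032]
ft_force: [-0.8, 0.2, -1.2]
grip_width: 0.0351
```

```bash
python3 -c "
from h import *
st();plan(.6226,.0746,.149,-2)
c=cams.camera('wrist');save(c['img'],'w9.png')"
```

```text
toolz [ 0.0265 -0.0624 -0.9977] q [-0.022  0.422  1.307 -0.063  1.385  0.022] mom [-0.01  0.01 -0.01]
t=12.2 TCP [0.621  0.0761 0.2948] yawy -1.9 tilt 3.89 w 35.1 F [-0.8  0.2 -1.2] n=4 spin total 0.002
{"x": 2, "y": -1, "z": 36, "spin": 0.001}
{"x": 2, "y": -1, "z": 36, "spin": 0.001}
{"x": 2, "y": -1, "z": 36, "spin": 0.001}
{"x": 2, "y": -1, "z": 36, "spin": 0.001}
```

```bash
python3 -c "
from h import *
o=robot.get_obs();c=cams.camera('wrist')
a=atz(c,(285,134),.168,o);b=atz(c,(283,238),.168,o);print(a,b,(a+b)/2,np.degrees(np.arctan2(*(a-b)[:2])))
e=atz(c,(355,25),.19,o);f=atz(c,(333,250),.19,o);print(e,f,np.degrees(np.arctan2(*(e-f)[:2])))
print(proj(c,o['position'],o))
"
```

```text
[0.62459184 0.12596648 0.168     ] [0.61927187 0.02517441 0.168     ] [0.62193186 0.07557045 0.168     ] 3.0213640823760604
[0.68028087 0.2081088  0.19      ] [0.66557882 0.02020087 0.19      ] 4.473747887687478
[287.65547858 242.18196494]
```

play_rows([
  {"x":3,"y":0,"z":30,"spin":0.02},
  {"x":3,"y":0,"z":30,"spin":0},
  {"x":2,"y":0,"z":30,"spin":0},
  {"x":2,"y":0,"z":25,"spin":0},
  {"x":1,"y":0,"z":15,"spin":0},
  {"x":0,"y":0,"z":8,"spin":0},
  {"x":0,"y":0,"z":0,"spin":0},
])

```text
time: 12.95
position: [0.6295, 0.0755, 0.1679]
tool_rot: [0.727, 0.686, -0.004, 0.041]
ft_force: [-0.5, 0.9, 0.3]
grip_width: 0.0349
```

```bash
python3 -c "
from h import *
st();plan(.6225,.0745,.149,-3)
c=cams.camera('wrist');save(c['img'],'w10.png')"
```

```text
toolz [ 0.0507 -0.0642 -0.9966] q [-0.022  0.541  1.466 -0.071  1.083  0.068] mom [ 0.   -0.07 -0.02]
t=12.9 TCP [0.6295 0.0755 0.1679] yawy -3.3 tilt 4.69 w 34.9 F [-0.5  0.9  0.3] n=1 spin total -0.004
{"x": 0, "y": -8, "z": 19, "spin": -0.004}
```

play_rows([
  {"x":0,"y":-5,"z":6,"spin":0},
  {"x":0,"y":-2,"z":6,"spin":0},
  {"x":0,"y":-1,"z":6,"spin":0},
  {"x":0,"y":0,"z":0,"spin":0},
])

```text
time: 13.4
position: [0.6246, 0.0745, 0.1533]
tool_rot: [0.727, 0.685, -0.0, 0.044]
ft_force: [-0.1, -0.1, 0.5]
grip_width: 0.0348
```

play_rows([
  {"x":0,"y":0,"z":0,"spin":0},
  {"x":0,"y":0,"z":0,"spin":0},
  {"x":0,"y":0,"z":0,"spin":0},
  {"x":0,"y":0,"z":0,"spin":0},
], grip=0, newtons=40)

```text
time: 13.8
position: [0.6253, 0.0746, 0.1537]
tool_rot: [0.727, 0.685, 0.0, 0.044]
ft_force: [-1.0, -0.7, 0.5]
grip_width: 0.0105
```

```bash
python3 -c "
from h import *
st();plan(.6225-.19*.9986,.0745+.19*.052,.149,-3)
c=cams.camera('wrist');save(c['img'],'w11.png')"
```

```text
toolz [ 0.0609 -0.0646 -0.9961] q [-0.024  0.548  1.5   -0.074  1.032  0.071] mom [ 0.04 -0.04 -0.02]
t=13.8 TCP [0.6253 0.0746 0.1537] yawy -3.3 tilt 5.09 w 10.5 F [-1.  -0.7  0.5] n=5 spin total -0.004
{"x": 0, "y": -39, "z": -2, "spin": -0.001}
{"x": 0, "y": -39, "z": -2, "spin": -0.001}
{"x": 0, "y": -39, "z": -2, "spin": -0.001}
{"x": 0, "y": -39, "z": -2, "spin": -0.001}
{"x": 0, "y": -39, "z": -2, "spin": -0.001}
```

play_rows([
  {"x":0,"y":-15,"z":-1,"spin":0},
  {"x":0,"y":-25,"z":-1,"spin":0},
  {"x":0,"y":-25,"z":-1,"spin":0},
  {"x":0,"y":-25,"z":-1,"spin":0},
])

```text
time: 14.25
position: [0.5381, 0.0794, 0.1521]
tool_rot: [0.727, 0.685, 0.003, 0.047]
ft_force: [0.5, -0.2, -0.1]
grip_width: 0.0004
```

```bash
python3 -c "
from h import *
st();plan(.6225-.19*.9986,.0745+.19*.052,.1535,-3)"
```

```text
toolz [ 0.0681 -0.0648 -0.9956] q [-0.018  0.441  1.72  -0.08   0.912  0.089] mom [ 0.03 -0.03 -0.02]
t=14.2 TCP [0.5381 0.0794 0.1521] yawy -3.3 tilt 5.39 w 0.4 F [ 0.5 -0.2 -0.1] n=3 spin total -0.005
{"x": -1, "y": -35, "z": -3, "spin": -0.002}
{"x": 0, "y": -35, "z": -3, "spin": -0.002}
{"x": 0, "y": -35, "z": -3, "spin": -0.002}
```

```bash
python3 -c "
from h import *
c=cams.camera('wrist');save(c['img'],'w12.png')
c=cams.camera('side');save(c['img'],'s12.png')"
```

play_rows([
  {"x":0,"y":0,"z":-25,"spin":0},
  {"x":0,"y":0,"z":-35,"spin":0},
  {"x":0,"y":0,"z":-35,"spin":0},
  {"x":0,"y":25,"z":-10,"spin":0},
  {"x":0,"y":25,"z":0,"spin":0},
  {"x":0,"y":25,"z":0,"spin":0},
  {"x":0,"y":0,"z":0,"spin":0},
], grip=0.45)

```text
time: 15.05
position: [0.6109, 0.0824, 0.2694]
tool_rot: [0.727, 0.685, 0.005, 0.049]
ft_force: [0.3, -0.0, -0.2]
grip_width: 0.0381
```

```bash
python3 -c "
from h import *
st();plan(.6225,.0745,.147,-3)
c=cams.camera('wrist');save(c['img'],'w13.png')"
```

```text
toolz [ 0.0739 -0.0647 -0.9952] q [-0.011  0.404  1.408 -0.067  1.255  0.067] mom [-0.   -0.07 -0.07]
t=15.1 TCP [0.6109 0.0824 0.2694] yawy -3.3 tilt 5.64 w 38.1 F [ 0.3 -0.  -0.2] n=3 spin total -0.004
{"x": 0, "y": 1, "z": 41, "spin": -0.001}
{"x": 0, "y": 1, "z": 41, "spin": -0.001}
{"x": 0, "y": 1, "z": 41, "spin": -0.001}
```

```bash
python3 -c "
from h import *
o=robot.get_obs();c=cams.camera('wrist')
a=atz(c,(290,147),.168,o);b=atz(c,(289,253),.168,o);m=(a+b)/2;print(a,b,m,np.degrees(np.arctan2(*(a-b)[:2])))
M=R.from_quat(o['tool_rot']).as_matrix();t=m+M[:,2]*.0187; t[2]=.148; print(t)
plan(*t,-3,4)"
```

```text
[0.62080972 0.12420204 0.168     ] [0.61481702 0.02730088 0.168     ] [0.61781337 0.07575146 0.168     ] 3.5388627482481265
[0.6191367 0.0745446 0.148    ]
t=15.2 TCP [0.6068 0.0828 0.2683] yawy -3.2 tilt 5.37 w 38.9 F [-0.7 -1.4  0.1] n=4 spin total -0.004
{"x": 0, "y": 1, "z": 30, "spin": -0.001}
{"x": 0, "y": 1, "z": 30, "spin": -0.001}
{"x": 0, "y": 1, "z": 30, "spin": -0.001}
{"x": 0, "y": 1, "z": 30, "spin": -0.001}
```

play_rows([
  {"x":0,"y":1,"z":40,"spin":0},
  {"x":0,"y":1,"z":40,"spin":0},
  {"x":0,"y":1,"z":25,"spin":0},
  {"x":0,"y":1,"z":15,"spin":0},
])

```text
time: 15.55
position: [0.618, 0.0756, 0.149]
tool_rot: [0.726, 0.686, 0.004, 0.048]
ft_force: [-0.1, -0.1, 0.3]
grip_width: 0.0389
```

```bash
python3 -c "
from h import *
c=cams.camera('wrist');c=cams.camera('wrist');save(c['img'],'w14.png')
st();plan(.619,.0745,.148,-3)"
```

```text
toolz [ 0.0694 -0.064  -0.9955] q [-0.023  0.541  1.533 -0.074  0.998  0.073] mom [ 0.03 -0.07 -0.04]
t=15.7 TCP [0.617  0.0756 0.1483] yawy -3.2 tilt 5.42 w 39.3 F [-0.3  0.4 -0.3] n=1 spin total -0.003
{"x": -1, "y": 2, "z": 1, "spin": -0.003}
```

play_rows([
  {"x":0,"y":3,"z":1,"spin":0},
  {"x":0,"y":0,"z":0,"spin":0},
  {"x":0,"y":0,"z":0,"spin":0},
  {"x":0,"y":0,"z":0,"spin":0},
  {"x":0,"y":0,"z":0,"spin":0},
], grip=0, newtons=55)

```text
time: 16.15
position: [0.6216, 0.0759, 0.1522]
tool_rot: [0.726, 0.686, 0.006, 0.049]
ft_force: [0.1, -0.1, 0.0]
grip_width: 0.0071
```

play_rows([
  {"x":0,"y":-10,"z":0,"spin":0},
  {"x":0,"y":-15,"z":0,"spin":0},
  {"x":0,"y":-20,"z":0,"spin":0},
])

```text
time: 16.45
position: [0.5779, 0.0781, 0.1499]
tool_rot: [0.726, 0.685, 0.008, 0.051]
ft_force: [-1.2, 0.6, -0.3]
grip_width: 0.0006
```

```bash
python3 -c "
from h import *
st();plan(.619-.19,.0745+.19*.052,.148,-3)"
```

```text
toolz [ 0.0813 -0.0642 -0.9946] q [-0.02   0.487  1.639 -0.078  0.935  0.082] mom [ 0.05 -0.01 -0.04]
t=16.4 TCP [0.5779 0.0781 0.1499] yawy -3.2 tilt 5.95 w 0.6 F [-1.2  0.6 -0.3] n=4 spin total -0.003
{"x": -1, "y": -37, "z": -3, "spin": -0.001}
{"x": -1, "y": -37, "z": -3, "spin": -0.001}
{"x": -1, "y": -37, "z": -3, "spin": -0.001}
{"x": -1, "y": -37, "z": -3, "spin": -0.001}
```

```bash
python3 -c "
from h import *
c=cams.camera('wrist');o=robot.get_obs();c=cams.camera('wrist');save(c['img'],'w15.png')
st();print(o['position'],o['tool_rot'])
for n in ['scene','side']:
    c=cams.camera(n);save(c['img'],n+'15.png')
    if n=='side':save(cv2.resize(c['img'][120:320,180:400],None,fx=3.5,fy=3,interpolation=cv2.INTER_CUBIC),'s15z.png')
"
```

```text
toolz [ 0.0752 -0.064  -0.9951] q [-0.019  0.486  1.643 -0.078  0.937  0.081] mom [-0.   -0.05  0.02]
[0.57214612 0.07864663 0.14887493] [0.72610051 0.68586095 0.00464784 0.04848923]
```

```bash
python3 -c "
from h import *
c=cams.camera('wrist')
V=[('w9',[.621,.0761,.2948],[.718,.695,-.012,.032],(285,134)),('w13',[.6068,.0828,.2683],[.727,.685,.004,.047],(290,147)),('w14',[.617,.0756,.1483],[.726,.686,.004,.048],(298,165)),('w15',[.5721,.0786,.1489],[.7261,.6859,.0046,.0485],(385,165))]
rs=[]
for n,p,q,px in V:
    q=np.array(q)/np.linalg.norm(q)
    o=dict(position=p,tool_rot=q); r=ray(c,px,o); rs.append(r); print(n,np.round(atz(c,px,.168,o),4),np.round(atz(c,px,.12,o),4))
A=sum(np.eye(3)-np.outer(d,d)/(d@d) for o,d in rs);b=sum((np.eye(3)-np.outer(d,d)/(d@d))@o for o,d in rs)
print(np.linalg.solve(A,b))
print(tri(*rs[0],*rs[2]),tri(*rs[0],*rs[3]),tri(*rs[2],*rs[3]))
"
```

```text
w9 [0.6242 0.126  0.168 ] [0.6252 0.1207 0.12  ]
w13 [0.6188 0.1247 0.168 ] [0.6224 0.1176 0.12  ]
w14 [0.6234 0.1259 0.168 ] [0.628  0.1162 0.12  ]
w15 [0.6234 0.1257 0.168 ] [0.6404 0.1152 0.12  ]
[0.62211296 0.12594507 0.17032007]
(array([0.62400377, 0.12532565, 0.16411229]), np.float64(0.0006733237823821872)) (array([0.62414292, 0.12551689, 0.16606645]), np.float64(0.0005030974044218053)) (array([0.6233557 , 0.12581063, 0.16809235]), np.float64(0.0001863381756838604))
```

play_rows([
  {"x":0,"y":0,"z":-40,"spin":0},
  {"x":0,"y":0,"z":-40,"spin":0},
  {"x":0,"y":23,"z":-5,"spin":0},
  {"x":0,"y":20,"z":5,"spin":0},
  {"x":0,"y":0,"z":30,"spin":0},
  {"x":0,"y":0,"z":30,"spin":0},
  {"x":0,"y":0,"z":15,"spin":0},
], grip=0.45)

```text
time: 17.4
position: [0.6371, 0.0752, 0.1669]
tool_rot: [0.726, 0.685, 0.016, 0.059]
ft_force: [-0.0, 0.1, 0.2]
grip_width: 0.038
```

```bash
python3 -c "
from h import *
c=cams.camera('wrist');c=cams.camera('wrist');save(c['img'],'w16.png')
st();plan(.622,.0745,.146,-3)"
```

```text
toolz [ 0.1006 -0.0645 -0.9928] q [-0.023  0.531  1.497 -0.073  1.013  0.072] mom [0.02 0.01 0.05]
t=17.5 TCP [0.6358 0.0752 0.1661] yawy -3.2 tilt 6.86 w 38.7 F [-0.4  0.1 -0.1] n=1 spin total -0.004
{"x": 0, "y": -16, "z": 19, "spin": -0.004}
```

play_rows([
  {"x":0,"y":-14,"z":18,"spin":0},
])

```text
time: 17.6
position: [0.629, 0.0745, 0.1499]
tool_rot: [0.726, 0.684, 0.018, 0.062]
ft_force: [0.6, -0.5, 0.3]
grip_width: 0.039
```

```bash
python3 -c "
from h import *
c=cams.camera('wrist');c=cams.camera('wrist')
st();plan(.622,.0745,.146,-3)"
```

```text
toolz [ 0.0948 -0.0644 -0.9934] q [-0.024  0.54   1.549 -0.076  0.957  0.076] mom [ 0.05  0.01 -0.03]
t=17.7 TCP [0.6212 0.0749 0.1451] yawy -3.2 tilt 6.58 w 39.0 F [ 0.8  0.  -0.7] n=1 spin total -0.004
{"x": 0, "y": 1, "z": -1, "spin": -0.004}
```

play_rows([
  {"x":0,"y":1,"z":0,"spin":0},
], grip=0, newtons=50)

```text
time: 17.8
position: [0.6231, 0.0749, 0.1462]
tool_rot: [0.726, 0.685, 0.013, 0.057]
ft_force: [-0.1, 0.9, 0.4]
grip_width: 0.0361
```

```bash
cat >>h.py <<'E'
def hold(n=4):
    for _ in range(n): c=cams.camera('wrist')
    return c
E
python3 -c "
from h import *
for i in range(8):
    c=hold(2); o=robot.get_obs(); print(round(o['time'],2),np.round(o['position'],4),round(o['grip_width']*1e3,1),np.round(o['ft_force'],1))
save(c['img'],'w17.png')
st()"
```

```text
17.9 [0.6237 0.0748 0.1466] 30.2 [-0.1  0.1  0.1]
18.0 [0.6236 0.0748 0.1465] 22.9 [ 0.1 -0.8 -0.7]
18.1 [0.6231 0.0748 0.1461] 15.0 [ 0.2 -0.2 -0.1]
18.2 [0.6226 0.0748 0.1457] 7.1 [0.7 0.1 1. ]
18.3 [0.6224 0.0748 0.1454] 2.9 [ 0.3 -0.3  0.1]
18.4 [0.6222 0.0748 0.1453] 1.5 [0.1 0.6 0.7]
18.5 [0.6222 0.0748 0.1452] 0.5 [ 0.3 -0.1  0.1]
18.6 [0.6221 0.0748 0.1451] 0.6 [ 0.3 -0.1 -0. ]
toolz [ 0.0947 -0.0644 -0.9934] q [-0.024  0.541  1.546 -0.076  0.959  0.076] mom [ 0.05 -0.03  0.06]
```

```bash
python3 -c "
from h import *
c=hold(1)
im=c['img'][225:365,200:380];save(cv2.resize(im,None,fx=4,fy=4),'w18.png')
o=robot.get_obs();M=R.from_quat(o['tool_rot']).as_matrix()
for t in [(0,0,0),(0,0,-.0187),(0,0,-.03),(0.0095,0,0),(-.0095,0,0),(.0095,0,-.03)]: print(t,proj(c,o['position']+M@t,o))
"
```

```text
(0, 0, 0) [287.53589725 242.15829407]
(0, 0, -0.0187) [287.61326044 253.8181919 ]
(0, 0, -0.03) [287.66737943 261.97480871]
(0.0095, 0, 0) [287.56779316 227.08461687]
(-0.0095, 0, 0) [287.50475921 256.87380673]
(0.0095, 0, -0.03) [287.70623072 244.77089003]
```

```bash
python3 -c "
from h import *
o=robot.get_obs();M=R.from_quat(o['tool_rot']).as_matrix()
for n in ['scene','side']:
    c=cams.camera(n); im=c['img'].copy()
    pts=[proj(c,o['position']+M@np.array((0,0,z))) for z in (0,-.0187,-.034)]; print(n,np.round(pts,1))
    u,v=pts[0].astype(int)
    a=im[v-60:v+50,u-70:u+70]; a=cv2.resize(a,None,fx=5,fy=5,interpolation=cv2.INTER_CUBIC)
    for p,col in zip(pts,[(255,0,0),(255,255,0),(0,255,255)]): cv2.circle(a,tuple(int(t) for t in (p-[u-70,v-60])*5),4,col,-1)
    save(a,n+'18.png')
"
```

```text
scene [[297.3 211.6]
 [297.3 206.1]
 [297.3 201.5]]
side [[257.7 221.3]
 [257.9 215.8]
 [258.1 211.2]]
```

play_rows([
  {"x":0,"y":0,"z":-3,"spin":0},
], grip=0.45)

```text
time: 18.85
position: [0.6215, 0.075, 0.1478]
tool_rot: [0.726, 0.685, 0.012, 0.056]
ft_force: [-0.1, 0.9, -1.1]
grip_width: 0.0033
```

```bash
python3 -c "
from h import *
hold(14);st();plan(.6245,.0735,.120,-3,1)"
```

```text
toolz [ 0.0946 -0.0644 -0.9934] q [-0.024  0.537  1.544 -0.076  0.965  0.075] mom [ 0.01 -0.   -0.03]
t=19.6 TCP [0.6219 0.075  0.1481] yawy -3.2 tilt 6.57 w 39.0 F [ 0.4 -0.6  0.5] n=1 spin total -0.004
{"x": 0, "y": 0, "z": 28, "spin": -0.004}
```

play_rows([
  {"x":0,"y":1,"z":28,"spin":0},
])

```text
time: 19.65
position: [0.6289, 0.0733, 0.1239]
tool_rot: [0.726, 0.685, 0.016, 0.059]
ft_force: [0.2, -0.1, -0.4]
grip_width: 0.039
```

```bash
python3 -c "
from h import *
c=hold(5);save(c['img'],'w19.png');st();plan(.6255,.0725,.121,-3,1)"
```

```text
toolz [ 0.0946 -0.0644 -0.9934] q [-0.027  0.577  1.559 -0.078  0.911  0.077] mom [ 0.02 -0.09  0.01]
t=19.9 TCP [0.6256 0.0732 0.1207] yawy -3.2 tilt 6.57 w 39.2 F [-0.9 -0.5 -0.3] n=1 spin total -0.004
{"x": -1, "y": 0, "z": 0, "spin": -0.004}
```

play_rows([
  {"x":0,"y":0,"z":0,"spin":0},
], grip=0, newtons=50)

```text
time: 20.0
position: [0.6262, 0.0732, 0.1217]
tool_rot: [0.726, 0.685, 0.013, 0.056]
ft_force: [-0.5, -0.4, -0.1]
grip_width: 0.0359
```

```bash
python3 -c "
from h import *
hold(11);st();plan(.6255-.19,.0725+.01,.121,-3)"
```

```text
toolz [ 0.0938 -0.0644 -0.9935] q [-0.027  0.576  1.559 -0.078  0.912  0.077] mom [ 0.02  0.32 -0.03]
t=20.6 TCP [0.6251 0.0732 0.1209] yawy -3.2 tilt 6.53 w 8.2 F [-1.7 -0.2  3.2] n=5 spin total -0.004
{"x": 0, "y": -38, "z": -4, "spin": -0.001}
{"x": 0, "y": -38, "z": -4, "spin": -0.001}
{"x": 0, "y": -38, "z": -4, "spin": -0.001}
{"x": 0, "y": -38, "z": -4, "spin": -0.001}
{"x": 0, "y": -38, "z": -4, "spin": -0.001}
```

play_rows([
  {"x":0,"y":-20,"z":-2,"spin":0},
  {"x":0,"y":-25,"z":-2,"spin":0},
  {"x":0,"y":-25,"z":-2,"spin":0},
])

```text
time: 20.85
position: [0.5643, 0.0769, 0.121]
tool_rot: [0.727, 0.684, 0.019, 0.062]
ft_force: [2.7, -0.9, 1.9]
grip_width: 0.0084
```

```bash
python3 -c "
from h import *
hold(4);st();plan(.6255-.19,.0725+.01,.121,-3)"
```

```text
toolz [ 0.1072 -0.0644 -0.9921] q [-0.023  0.5    1.728 -0.086  0.807  0.093] mom [-0.07  0.27 -0.03]
t=21.1 TCP [0.5614 0.0771 0.1209] yawy -3.2 tilt 7.19 w 8.6 F [-1.6  0.1  4.9] n=3 spin total -0.004
{"x": -1, "y": -42, "z": -5, "spin": -0.001}
{"x": -1, "y": -42, "z": -5, "spin": -0.001}
{"x": -1, "y": -42, "z": -5, "spin": -0.001}
```

play_rows([
  {"x":0,"y":-40,"z":-4,"spin":0},
])

```text
time: 21.15
position: [0.5296, 0.079, 0.121]
tool_rot: [0.727, 0.684, 0.022, 0.065]
ft_force: [4.5, -0.6, 0.3]
grip_width: 0.0081
```

```bash
python3 -c "
from h import *
hold(4);st()"
```

```text
toolz [ 0.1072 -0.0647 -0.9921] q [-0.019  0.456  1.823 -0.091  0.756  0.103] mom [-0.16  0.23 -0.06]
```

play_rows([
  {"x":0,"y":-40,"z":-4,"spin":0},
])

```text
time: 21.45
position: [0.4894, 0.0814, 0.121]
tool_rot: [0.727, 0.684, 0.022, 0.065]
ft_force: [5.8, -0.6, 1.2]
grip_width: 0.0085
```

```bash
python3 -c "
from h import *
hold(4);st()"
```

```text
toolz [ 0.1076 -0.065  -0.9921] q [-0.016  0.413  1.916 -0.098  0.706  0.115] mom [-0.18  0.25 -0.1 ]
```

play_rows([
  {"x":0,"y":-40,"z":-4,"spin":0},
])

```text
time: 21.75
position: [0.4495, 0.0838, 0.121]
tool_rot: [0.726, 0.684, 0.022, 0.065]
ft_force: [4.9, -0.1, 3.1]
grip_width: 0.0082
```

```bash
python3 -c "
from h import *
c=hold(5);st();plan(.6255-.19,.0725+.01,.121,-3);save(c['img'],'w20.png');save(cams.camera('scene')['img'],'sc20.png')"
```

```text
toolz [ 0.1091 -0.0653 -0.9919] q [-0.011  0.372  2.004 -0.105  0.658  0.128] mom [-0.18  0.2  -0.07]
t=22.0 TCP [0.4413 0.0842 0.1209] yawy -3.2 tilt 7.30 w 8.8 F [-0.8 -0.7  6.4] n=1 spin total -0.003
{"x": -2, "y": -6, "z": -1, "spin": -0.003}
```

play_rows([
  {"x":0,"y":-11,"z":-1,"spin":0},
])

```text
time: 22.15
position: [0.4366, 0.0845, 0.1213]
tool_rot: [0.726, 0.684, 0.021, 0.065]
ft_force: [23.6, -5.4, -35.7]
grip_width: 0.0087
```

```bash
python3 -c "
from h import *
hold(4);st();plan(.43,.08,.121)"
```

```text
toolz [ 0.1203 -0.0652 -0.9906] q [-0.011  0.363  2.023 -0.108  0.636  0.132] mom [-0.23 -1.3   0.01]
t=22.4 TCP [0.4366 0.0845 0.1211] yawy -3.2 tilt 7.86 w 8.3 F [ 9.6 -2.6 -8.7] n=1 spin total -0.000
{"x": -5, "y": -6, "z": 0, "spin": -0.0}
```

play_rows([
  {"x":0,"y":0,"z":0,"spin":0},
], grip=0.5)

```text
time: 22.45
position: [0.4375, 0.0844, 0.1208]
tool_rot: [0.726, 0.684, 0.022, 0.065]
ft_force: [-1.3, 0.3, 0.1]
grip_width: 0.0117
```

```bash
python3 -c "
from h import *
hold(8);st();plan(.43,.08,.121)"
```

```text
toolz [ 0.1198 -0.0652 -0.9907] q [-0.01   0.363  2.024 -0.108  0.636  0.132] mom [ 0.05 -0.02 -0.02]
t=22.9 TCP [0.4362 0.0846 0.121 ] yawy -3.2 tilt 7.84 w 39.2 F [-0.3  0.3 -0. ] n=1 spin total -0.000
{"x": -5, "y": -6, "z": 0, "spin": -0.0}
```

play_rows([
  {"x":0,"y":0,"z":-40,"spin":0},
  {"x":0,"y":0,"z":-40,"spin":0},
  {"x":0,"y":0,"z":-40,"spin":0},
  {"x":0,"y":0,"z":-40,"spin":0},
])

```text
time: 23.25
position: [0.4118, 0.0951, 0.278]
tool_rot: [0.727, 0.685, 0.014, 0.058]
ft_force: [0.4, 0.4, -0.9]
grip_width: 0.0433
```

```bash
python3 -c "
from h import *
st();hold(6);st();plan(.43,.08,.121)"
```

```text
toolz [ 0.1002 -0.0648 -0.9929] q [ 0.017  0.087  1.836 -0.074  1.121  0.105] mom [ 0.05 -0.06 -0.01]
toolz [ 0.0985 -0.065  -0.993 ] q [ 0.016  0.09   1.839 -0.074  1.116  0.105] mom [ 0.06 -0.01  0.02]
t=23.6 TCP [0.4116 0.0949 0.2755] yawy -3.2 tilt 6.78 w 43.6 F [-0.3 -0.  -1.2] n=4 spin total -0.000
{"x": -1, "y": 1, "z": 39, "spin": -0.0}
{"x": -1, "y": 1, "z": 39, "spin": -0.0}
{"x": -1, "y": 1, "z": 39, "spin": -0.0}
{"x": -1, "y": 1, "z": 39, "spin": -0.0}
```

```bash
python3 -c "
from h import *
c=hold(1);save(c['img'],'w21.png')
plan(.44,-.24,.3,-93,12)"
```

```text
t=23.6 TCP [0.4115 0.0949 0.2752] yawy -3.2 tilt 6.74 w 43.3 F [ 0.4 -0.3 -0.7] n=12 spin total 1.567
{"x": -28, "y": 4, "z": 0, "spin": 0.131}
{"x": -27, "y": 8, "z": 0, "spin": 0.131}
{"x": -26, "y": 11, "z": 1, "spin": 0.131}
{"x": -24, "y": 14, "z": 1, "spin": 0.131}
{"x": -22, "y": 17, "z": 1, "spin": 0.131}
{"x": -20, "y": 20, "z": 1, "spin": 0.131}
{"x": -17, "y": 22, "z": 1, "spin": 0.131}
{"x": -14, "y": 24, "z": 1, "spin": 0.131}
{"x": -10, "y": 26, "z": 1, "spin": 0.131}
{"x": -7, "y": 27, "z": 1, "spin": 0.131}
{"x": -3, "y": 28, "z": 1, "spin": 0.131}
{"x": 0, "y": 28, "z": 1, "spin": 0.131}
```

```bash
python3 -c "
from h import *
c=hold(1);o=robot.get_obs()
a=atz(c,(297,147),.168,o);b=atz(c,(296,252),.168,o);m=(a+b)/2;print(a,b,m,np.degrees(np.arctan2(*(a-b)[:2])))
for p,z in [((357,75),.146),((549,78),.146),((364,84),.126),((543,84),.126)]: print(p,atz(c,p,z,o))
y=np.radians(-3); print('mid',m+.155*np.array([np.cos(y),np.sin(y),0]))"
```

```text
[0.43314453 0.13499832 0.168     ] [0.42770171 0.03676725 0.168     ] [0.43042312 0.08588279 0.168     ] 3.1714194455324707
(357, 75) [0.4914065  0.19033255 0.146     ]
(549, 78) [0.6729827  0.17852948 0.146     ]
(364, 84) [0.50409441 0.18274624 0.126     ]
(543, 84) [0.68485929 0.17316134 0.126     ]
mid [0.58521069 0.07777071 0.168     ]
```

play_rows([
  {"x":-28,"y":4,"z":0,"spin":0.13},
  {"x":-27,"y":8,"z":0,"spin":0.13},
  {"x":-26,"y":11,"z":1,"spin":0.13},
  {"x":-24,"y":14,"z":1,"spin":0.13},
  {"x":-22,"y":17,"z":1,"spin":0.13},
  {"x":-20,"y":20,"z":1,"spin":0.13},
  {"x":-17,"y":22,"z":1,"spin":0.13},
  {"x":-14,"y":24,"z":1,"spin":0.13},
])

```text
time: 24.45
position: [0.4205, -0.1325, 0.273]
tool_rot: [0.975, 0.216, 0.03, 0.035]
ft_force: [0.6, -0.7, -0.1]
grip_width: 0.0433
```

play_rows([
  {"x":-10,"y":26,"z":0,"spin":0.13},
  {"x":-7,"y":27,"z":0,"spin":0.13},
  {"x":-3,"y":28,"z":0,"spin":0.13},
  {"x":0,"y":28,"z":0,"spin":0.13},
], grip=0.88)

```text
time: 24.85
position: [0.4228, -0.2476, 0.2729]
tool_rot: [0.998, -0.054, 0.033, 0.021]
ft_force: [-0.4, -0.0, -0.3]
grip_width: 0.0679
```

```bash
cat >>h.py <<'E'
def tins(names=('tin1_mid','tin2_mid','tin3_mid','tin4_mid'),z=.036,fn=None):
    hold(4); o=robot.get_obs(); c=cams.camera('wrist')
    for k in names:
        for r in nets.outline_of(c,k)[:3]:
            m=r['region'].astype(np.uint8); ys,xs=np.where(m>0); col=np.median(c['img'][m>0],axis=0)
            print(k,round(r['conf'],2),np.round(r['pixel']),m.sum(),col,'bbox',xs.min(),xs.max(),ys.min(),ys.max(),np.round(atz(c,r['pixel'],z,o),4))
    if fn: save(c['img'],fn)
    return c,o
E
python3 -c "
from h import *
tins(fn='w22.png');st();plan(.44,-.24,.3,-93)"
```

```text
tin1_mid 0.7 [426.  83.] 2368 [202.  44.  39.] bbox 398 454 56 108 [ 0.532  -0.4366  0.036 ]
tin2_mid 0.79 [316. 204.] 1711 [241. 228.  58.] bbox 294 340 179 225 [ 0.3995 -0.2914  0.036 ]
tin3_mid 0.82 [156. 172.] 2075 [238. 201. 226.] bbox 128 182 150 197 [ 0.4608 -0.0986  0.036 ]
tin3_mid 0.7 [167. 244.] 1969 [234. 179. 208.] bbox 139 191 220 269 [ 0.3689 -0.0968  0.036 ]
tin3_mid 0.61 [240. 201.] 1796 [109. 161. 121.] bbox 212 258 176 225 [ 0.4134 -0.1965  0.036 ]
tin4_mid 0.94 [350. 105.] 2043 [38. 38. 40.] bbox 323 374 81 130 [ 0.5159 -0.3428  0.036 ]
toolz [ 0.0653 -0.048  -0.9967] q [-0.762  0.197  1.705  0.011  1.159  0.906] mom [0.11 0.11 0.01]
t=25.3 TCP [ 0.4233 -0.2455  0.2743] yawy -95.9 tilt 4.65 w 76.4 F [0.  0.1 0.2] n=1 spin total -0.050
{"x": 18, "y": -6, "z": -25, "spin": -0.05}
```

```bash
cat >>h.py <<'E'
def grasp(x,y,tip,yawy=None,n=None,zc=None):
    """plan so that the true tip (31 mm behind TCP) is at height tip and tool axis passes (x,y) at height zc"""
    o=robot.get_obs();M=R.from_quat(o['tool_rot']).as_matrix();t=M[:,2]
    zt=tip+.031*t[2]; zc=tip+.009 if zc is None else zc
    p=np.array([x,y,zc])+t*((zt-zc)/t[2]); plan(*p,yawy,n)
E
python3 -c "
from h import *
c=hold(1);o=robot.get_obs()
for n,p in dict(y=(318,204),g=(236,202),b=(350,106),r=(430,82),w=(274,138)).items(): print(n,np.round(atz(c,p,.036,o),4))
y=atz(c,(318,204),.036,o)
grasp(y[0],y[1],.07,-93,zc=.027)"
```

```text
y [ 0.4    -0.2945  0.036 ]
g [ 0.4139 -0.1911  0.036 ]
b [ 0.5162 -0.3434  0.036 ]
r [ 0.5345 -0.4423  0.036 ]
w [ 0.4877 -0.2475  0.036 ]
t=25.4 TCP [ 0.4234 -0.2457  0.2745] yawy -95.9 tilt 4.68 w 76.9 F [-0.1 -0.4 -0.1] n=6 spin total -0.050
{"x": -6, "y": 7, "z": 39, "spin": -0.008}
{"x": -6, "y": 7, "z": 39, "spin": -0.008}
{"x": -6, "y": 7, "z": 39, "spin": -0.008}
{"x": -6, "y": 7, "z": 39, "spin": -0.008}
{"x": -6, "y": 7, "z": 39, "spin": -0.008}
{"x": -6, "y": 7, "z": 39, "spin": -0.008}
```

play_rows([
  {"x":-6,"y":7,"z":38,"spin":0},
  {"x":-6,"y":7,"z":38,"spin":0},
  {"x":-6,"y":7,"z":38,"spin":0},
  {"x":-6,"y":7,"z":38,"spin":0},
  {"x":-6,"y":7,"z":38,"spin":0},
  {"x":-6,"y":7,"z":25,"spin":0},
])

```text
time: 25.95
position: [0.4062, -0.2984, 0.061]
tool_rot: [0.998, -0.045, 0.043, 0.03]
ft_force: [-0.8, -0.4, -0.4]
grip_width: 0.0765
```

```bash
python3 -c "
from h import *
c,o=tins(('tin2_mid',),fn='w23.png');st();grasp(.400,-.2935,.018,n=1)"
```

```text
tin2_mid 0.8 [278. 242.] 5735 [192. 148.  39.] bbox 235 318 196 284 [ 0.4002 -0.2948  0.036 ]
toolz [ 0.0861 -0.0676 -0.994 ] q [-0.87   0.531  1.931  0.041  0.573  0.758] mom [ 0.05  0.08 -0.04]
t=26.2 TCP [ 0.4078 -0.2997  0.0645] yawy -95.4 tilt 6.29 w 76.8 F [-0.   0.5 -0.2] n=1 spin total -0.000
{"x": -12, "y": -8, "z": 76, "spin": -0.0}
```

play_rows([
  {"x":-6,"y":-4,"z":40,"spin":0},
])

```text
time: 26.35
position: [0.4105, -0.3025, 0.0291]
tool_rot: [0.997, -0.045, 0.05, 0.038]
ft_force: [0.6, -2.2, -0.5]
grip_width: 0.0762
```

```bash
python3 -c "
from h import *
hold(4);grasp(.400,-.294,.018,n=1)"
```

```text
t=26.6 TCP [ 0.4059 -0.2976  0.0249] yawy -95.3 tilt 6.29 w 76.6 F [0.1 0.5 0.5] n=1 spin total -0.000
{"x": -6, "y": -3, "z": 37, "spin": -0.0}
```

play_rows([
  {"x":-6,"y":-3,"z":37,"spin":0},
])

```text
time: 26.65
position: [0.4078, -0.301, -0.0077]
tool_rot: [0.997, -0.044, 0.05, 0.037]
ft_force: [0.2, -0.9, 0.0]
grip_width: 0.0771
```

```bash
python3 -c "
from h import *
c=hold(5);save(c['img'],'w24.png');grasp(.400,-.294,.018,n=1)
s=cams.camera('side');save(cv2.resize(s['img'][120:270,270:430],None,fx=4,fy=4),'s24.png')"
```

```text
t=26.9 TCP [ 0.4043 -0.2975 -0.0107] yawy -95.3 tilt 6.45 w 76.6 F [-0.6  0.2 -0.4] n=1 spin total -0.000
{"x": -1, "y": -1, "z": 2, "spin": -0.0}
```

play_rows([
  {"x":-1,"y":0,"z":4,"spin":0},
], grip=0, newtons=35)

```text
time: 27.05
position: [0.405, -0.2991, -0.0125]
tool_rot: [0.997, -0.045, 0.047, 0.035]
ft_force: [0.4, 0.7, 0.2]
grip_width: 0.0738
```

```bash
python3 -c "
from h import *
c=hold(9);st();plan(.44,-.2,.2)"
```

```text
toolz [ 0.089  -0.0705 -0.9935] q [-0.874  0.691  1.983  0.066  0.357  0.726] mom [ 0.44 -0.   -0.02]
t=27.5 TCP [ 0.4039 -0.2977 -0.014 ] yawy -95.3 tilt 6.52 w 57.1 F [-0.   1.7  6.3] n=6 spin total -0.000
{"x": 8, "y": -15, "z": -36, "spin": -0.0}
{"x": 8, "y": -15, "z": -36, "spin": -0.0}
{"x": 8, "y": -15, "z": -36, "spin": -0.0}
{"x": 8, "y": -15, "z": -36, "spin": -0.0}
{"x": 8, "y": -15, "z": -36, "spin": -0.0}
{"x": 8, "y": -15, "z": -36, "spin": -0.0}
```

play_rows([
  {"x":0,"y":0,"z":-30,"spin":0},
  {"x":0,"y":0,"z":-45,"spin":0},
  {"x":0,"y":0,"z":-45,"spin":0},
  {"x":0,"y":0,"z":-45,"spin":0},
  {"x":0,"y":0,"z":-45,"spin":0},
  {"x":0,"y":0,"z":-30,"spin":0},
])

```text
time: 28.1
position: [0.3789, -0.2775, 0.2272]
tool_rot: [0.998, -0.045, 0.04, 0.027]
ft_force: [0.2, -0.7, -2.0]
grip_width: 0.0572
```

```bash
python3 -c "
from h import *
c=hold(4);save(c['img'],'w25.png');st();plan(.47,.10,.24,-93)"
```

```text
toolz [ 0.076  -0.056  -0.9955] q [-0.889  0.22   1.833  0.028  0.997  0.759] mom [ 0.13  0.09 -0.02]
t=28.3 TCP [ 0.3785 -0.2771  0.2243] yawy -95.3 tilt 5.42 w 57.2 F [-0.7 -0.3 -2.3] n=9 spin total -0.040
{"x": 7, "y": -43, "z": -3, "spin": -0.004}
{"x": 7, "y": -42, "z": -3, "spin": -0.004}
{"x": 7, "y": -42, "z": -3, "spin": -0.004}
{"x": 7, "y": -42, "z": -3, "spin": -0.004}
{"x": 7, "y": -42, "z": -3, "spin": -0.004}
{"x": 7, "y": -42, "z": -3, "spin": -0.004}
{"x": 8, "y": -42, "z": -3, "spin": -0.004}
{"x": 8, "y": -42, "z": -3, "spin": -0.004}
{"x": 8, "y": -42, "z": -3, "spin": -0.004}
```

play_rows([
  {"x":7,"y":-42,"z":-4,"spin":0},
  {"x":7,"y":-42,"z":-4,"spin":0},
  {"x":7,"y":-42,"z":-4,"spin":0},
  {"x":7,"y":-42,"z":-4,"spin":0},
  {"x":7,"y":-42,"z":-4,"spin":0},
  {"x":8,"y":-42,"z":-4,"spin":0},
  {"x":8,"y":-42,"z":-4,"spin":0},
  {"x":8,"y":-42,"z":-4,"spin":0},
])

```text
time: 29.1
position: [0.4591, 0.0625, 0.227]
tool_rot: [0.998, -0.053, 0.021, 0.021]
ft_force: [1.5, -0.7, -1.2]
grip_width: 0.0574
```

```bash
python3 -c "
from h import *
c=hold(4);save(c['img'],'w26.png');st();grasp(.603,.132,.25,-93)"
```

```text
toolz [ 0.0402 -0.0444 -0.9982] q [-0.077  0.237  1.795 -0.047  1.066  1.617] mom [ 0.07  0.09 -0.01]
t=29.3 TCP [0.459  0.0616 0.2273] yawy -95.9 tilt 3.43 w 57.4 F [-0.9 -0.8 -2.1] n=4 spin total -0.051
{"x": 34, "y": -21, "z": 3, "spin": -0.013}
{"x": 35, "y": -20, "z": 3, "spin": -0.013}
{"x": 35, "y": -20, "z": 3, "spin": -0.013}
{"x": 35, "y": -20, "z": 3, "spin": -0.013}
```

```bash
python3 -c "
from h import *
c=hold(1);o=robot.get_obs()
a=atz(c,(115,190),.146,o);b=atz(c,(399,178),.146,o);print(a,b,np.linalg.norm(a-b),np.degrees(np.arctan2(*(a-b)[:2])))
y=np.radians(-3);m=(a+b)/2;print(m+.1*np.array([np.cos(y),np.sin(y),0]))"
```

```text
[0.49243598 0.1909795  0.146     ] [ 0.47706908 -0.03804705  0.146     ] 0.22954150719555674 3.8385976431473092
[0.58461548 0.07123263 0.146     ]
```

play_rows([
  {"x":34,"y":-21,"z":2,"spin":-0.01},
  {"x":35,"y":-20,"z":2,"spin":-0.01},
  {"x":35,"y":-20,"z":2,"spin":-0.01},
  {"x":35,"y":-18,"z":2,"spin":-0.01},
])

```text
time: 29.75
position: [0.5997, 0.1187, 0.2158]
tool_rot: [0.999, -0.038, 0.012, 0.023]
ft_force: [0.8, -0.6, -1.2]
grip_width: 0.0574
```

```bash
python3 -c "
from h import *
c=hold(4);save(c['img'],'w27.png');st();grasp(.603,.132,.145,-93,1)"
```

```text
toolz [ 0.021  -0.0478 -0.9986] q [ 0.04   0.471  1.448 -0.052  1.204  1.705] mom [ 0.06  0.08 -0.01]
t=29.9 TCP [0.5984 0.1185 0.2152] yawy -94.4 tilt 2.99 w 57.0 F [ 0.8  0.3 -1.6] n=1 spin total -0.024
{"x": 2, "y": -17, "z": 101, "spin": -0.024}
```

play_rows([
  {"x":1,"y":-14,"z":40,"spin":-0.02},
])

```text
time: 30.05
position: [0.6052, 0.1281, 0.1793]
tool_rot: [0.999, -0.029, 0.017, 0.024]
ft_force: [1.5, 0.4, -0.6]
grip_width: 0.0572
```

```bash
python3 -c "
from h import *
c=hold(4);st();grasp(.603,.130,.145,-93,1)"
```

```text
toolz [ 0.0169 -0.0485 -0.9987] q [ 0.058  0.522  1.482 -0.055  1.124  1.709] mom [ 0.14  0.06 -0.  ]
t=30.2 TCP [0.5992 0.1292 0.1739] yawy -93.3 tilt 2.94 w 57.2 F [-0.1  0.3 -1. ] n=1 spin total -0.005
{"x": 3, "y": -2, "z": 60, "spin": -0.005}
```

play_rows([
  {"x":1,"y":0,"z":40,"spin":0},
])

```text
time: 30.35
position: [0.6069, 0.1268, 0.1409]
tool_rot: [0.999, -0.029, 0.017, 0.023]
ft_force: [1.6, -0.9, -1.4]
grip_width: 0.057
```

```bash
python3 -c "
from h import *
c=hold(4);save(c['img'],'w28.png');st();grasp(.603,.130,.145,-93,1)"
```

```text
toolz [ 0.0167 -0.0487 -0.9987] q [ 0.054  0.57   1.516 -0.057  1.043  1.711] mom [0.13 0.02 0.02]
t=30.6 TCP [0.6007 0.1266 0.1352] yawy -93.3 tilt 2.95 w 57.3 F [ 0.4  0.5 -1.1] n=1 spin total -0.006
{"x": 2, "y": -3, "z": 21, "spin": -0.006}
```

play_rows([
  {"x":2,"y":-2,"z":21,"spin":0},
])

```text
time: 30.65
position: [0.6071, 0.1274, 0.1192]
tool_rot: [0.999, -0.029, 0.014, 0.024]
ft_force: [0.7, -0.5, -1.2]
grip_width: 0.0574
```

```bash
python3 -c "
from h import *
c=hold(5);st();plan(.603,.13,.112,n=1)"
```

```text
toolz [ 0.0194 -0.0486 -0.9986] q [ 0.055  0.597  1.525 -0.059  1.003  1.714] mom [ 0.11  0.03 -0.01]
t=30.9 TCP [0.6041 0.1275 0.1161] yawy -93.3 tilt 3.00 w 57.2 F [-0.5 -0.4 -1.7] n=1 spin total -0.000
{"x": -1, "y": -3, "z": 4, "spin": -0.0}
```

Not touching yet; a little lower.

play_rows([
  {"x":0,"y":0,"z":4,"spin":0},
])

```text
time: 31.0
position: [0.6054, 0.1274, 0.1139]
tool_rot: [0.999, -0.029, 0.012, 0.024]
ft_force: [0.2, 0.1, -1.7]
grip_width: 0.0575
```

```bash
python3 -c "
from h import *
c=hold(5);st();plan(.603,.13,.112,n=1)"
```

```text
toolz [ 0.0211 -0.0485 -0.9986] q [ 0.055  0.601  1.527 -0.059  0.996  1.715] mom [ 0.02  0.11 -0.1 ]
t=31.2 TCP [0.6048 0.1273 0.1131] yawy -93.3 tilt 3.03 w 57.6 F [-1.1  0.9  3.2] n=1 spin total -0.000
{"x": -2, "y": -3, "z": 1, "spin": -0.0}
```

play_rows([
  {"x":0,"y":0,"z":0,"spin":0},
], grip=0.8)

```text
time: 31.35
position: [0.6049, 0.1274, 0.1134]
tool_rot: [0.999, -0.029, 0.011, 0.024]
ft_force: [-0.3, 0.5, 0.0]
grip_width: 0.0601
```

```bash
python3 -c "
from h import *
c=hold(6);st();plan(.603,.13,.112,n=1)"
```

```text
toolz [ 0.0206 -0.0485 -0.9986] q [ 0.055  0.601  1.527 -0.059  0.996  1.715] mom [ 0.07  0.03 -0.04]
t=31.6 TCP [0.6047 0.1273 0.1129] yawy -93.3 tilt 3.02 w 69.1 F [ 0.3  0.2 -0.5] n=1 spin total -0.000
{"x": -2, "y": -3, "z": 1, "spin": -0.0}
```

play_rows([
  {"x":0,"y":0,"z":-35,"spin":0},
  {"x":0,"y":0,"z":-45,"spin":0},
  {"x":0,"y":0,"z":-40,"spin":0},
])

```text
time: 31.95
position: [0.5969, 0.1324, 0.2275]
tool_rot: [0.999, -0.029, 0.001, 0.025]
ft_force: [0.9, 0.7, 0.0]
grip_width: 0.0697
```

```bash
python3 -c "
from h import *
c=hold(4);save(c['img'],'w29.png');st();plan(.47,.05,.26,-93)"
```

```text
toolz [ 0.0051 -0.0494 -0.9988] q [ 0.064  0.471  1.412 -0.052  1.258  1.709] mom [0.06 0.11 0.04]
t=32.1 TCP [0.5979 0.1325 0.2276] yawy -93.3 tilt 2.85 w 70.0 F [ 0.2  0.1 -1.1] n=4 spin total -0.006
{"x": -31, "y": 23, "z": -7, "spin": -0.001}
{"x": -31, "y": 23, "z": -7, "spin": -0.001}
{"x": -31, "y": 23, "z": -7, "spin": -0.001}
{"x": -31, "y": 23, "z": -7, "spin": -0.001}
```

play_rows([
  {"x":-34,"y":24,"z":-5,"spin":0},
  {"x":-34,"y":24,"z":-5,"spin":0},
  {"x":-34,"y":24,"z":-5,"spin":0},
  {"x":-30,"y":28,"z":0,"spin":0},
  {"x":-12,"y":40,"z":0,"spin":0},
  {"x":-10,"y":42,"z":0,"spin":0},
  {"x":-8,"y":42,"z":0,"spin":0},
  {"x":-8,"y":42,"z":0,"spin":0},
], grip=0.88)

```text
time: 32.95
position: [0.3959, -0.1231, 0.2398]
tool_rot: [0.999, -0.023, -0.012, 0.021]
ft_force: [1.7, -0.2, 0.1]
grip_width: 0.0767
```

```bash
python3 -c "
from h import *
tins(('tin3_mid','tin4_mid','tin1_mid'),fn='w30.png');st();grasp(.4139,-.1911,.08,-93,zc=.027)"
```

```text
tin3_mid 0.81 [248. 123.] 2213 [237. 181. 217.] bbox 224 274 96 149 [ 0.4593 -0.0922  0.036 ]
tin3_mid 0.78 [334. 160.] 2189 [50. 91. 69.] bbox 309 361 133 184 [ 0.4131 -0.1879  0.036 ]
tin3_mid 0.59 [252. 203.] 2102 [236. 173. 204.] bbox 227 276 177 229 [ 0.3678 -0.0906  0.036 ]
tin4_mid 0.63 [472.  56.] 3194 [29. 29. 31.] bbox 438 505 28 88 [ 0.5169 -0.3362  0.036 ]
tin1_mid 0.79 [546.  38.] 1689 [105.  40.  35.] bbox 523 559 9 66 [ 0.531  -0.4148  0.036 ]
toolz [-0.0239 -0.0427 -0.9988] q [-0.524  0.17   1.843 -0.054  1.128  1.115] mom [0.04 0.01 0.  ]
t=33.4 TCP [ 0.3979 -0.1211  0.2408] yawy -92.5 tilt 2.80 w 76.7 F [ 0.3  0.5 -0.1] n=5 spin total 0.008
{"x": 5, "y": 12, "z": 39, "spin": 0.002}
{"x": 5, "y": 12, "z": 39, "spin": 0.002}
{"x": 5, "y": 12, "z": 39, "spin": 0.002}
{"x": 5, "y": 12, "z": 39, "spin": 0.002}
{"x": 5, "y": 12, "z": 39, "spin": 0.002}
```

play_rows([
  {"x":5,"y":12,"z":39,"spin":0},
  {"x":5,"y":12,"z":39,"spin":0},
  {"x":5,"y":12,"z":39,"spin":0},
  {"x":5,"y":12,"z":39,"spin":0},
  {"x":2,"y":10,"z":30,"spin":0},
])

```text
time: 33.85
position: [0.4236, -0.1852, 0.0567]
tool_rot: [1.0, -0.013, -0.003, 0.026]
ft_force: [0.8, -0.4, 0.2]
grip_width: 0.0766
```

```bash
python3 -c "
from h import *
c,o=tins(('tin3_mid',),fn='w31.png');st();grasp(.414,-.1905,.016,n=1)"
```

```text
tin3_mid 0.96 [293. 240.] 6171 [56. 99. 75.] bbox 249 334 192 283 [ 0.4156 -0.1909  0.036 ]
tin3_mid 0.81 [137. 176.] 7801 [244. 192. 222.] bbox 88 193 132 226 [ 0.4619 -0.095   0.036 ]
tin3_mid 0.66 [152. 270.] 910 [130.  80.  86.] bbox 130 178 259 285 [ 0.3989 -0.0955  0.036 ]
toolz [-0.0048 -0.053  -0.9986] q [-0.62   0.527  1.961 -0.078  0.628  1.042] mom [ 0.03 -0.02  0.04]
t=34.1 TCP [ 0.4237 -0.1857  0.06  ] yawy -91.6 tilt 3.05 w 76.3 F [-0.1 -0.1  0.3] n=1 spin total -0.000
{"x": -9, "y": 3, "z": 75, "spin": -0.0}
```

play_rows([
  {"x":-4,"y":2,"z":40,"spin":0},
])

```text
time: 34.25
position: [0.4247, -0.192, 0.0249]
tool_rot: [0.999, -0.013, 0.004, 0.031]
ft_force: [1.3, -1.4, -0.3]
grip_width: 0.0767
```

```bash
python3 -c "
from h import *
hold(4);grasp(.415,-.191,.016,n=1)"
```

```text
t=34.5 TCP [ 0.4195 -0.1892  0.0213] yawy -91.6 tilt 3.05 w 76.4 F [-0.6  0.   0.7] n=1 spin total -0.000
{"x": -4, "y": 2, "z": 36, "spin": -0.0}
```

play_rows([
  {"x":-5,"y":1,"z":36,"spin":0},
])

```text
time: 34.55
position: [0.4192, -0.1947, -0.0102]
tool_rot: [0.999, -0.013, 0.004, 0.031]
ft_force: [1.2, -1.2, 0.1]
grip_width: 0.0767
```

```bash
python3 -c "
from h import *
c=hold(4);grasp(.415,-.191,.016,n=1);save(c['img'],'w32.png')"
```

```text
t=34.8 TCP [ 0.4148 -0.1921 -0.0131] yawy -91.6 tilt 3.09 w 76.2 F [ 0.5 -0.4  0. ] n=1 spin total -0.000
{"x": 0, "y": 1, "z": 2, "spin": -0.0}
```

Well centred. Grip and lift.

play_rows([
  {"x":0,"y":0,"z":2,"spin":0},
], grip=0, newtons=35)

```text
time: 34.85
position: [0.416, -0.1928, -0.0132]
tool_rot: [1.0, -0.014, -0.0, 0.028]
ft_force: [-0.8, -0.5, 1.1]
grip_width: 0.0736
```

```bash
python3 -c "
from h import *
c=hold(8);st();plan(.44,-.2,.2,n=5)"
```

```text
toolz [-0.0024 -0.0547 -0.9985] q [-0.644  0.683  2.013 -0.112  0.418  1.056] mom [0.39 0.01 0.04]
t=35.2 TCP [ 0.4154 -0.1924 -0.0141] yawy -91.6 tilt 3.14 w 56.8 F [-0.5  0.8  8.1] n=5 spin total -0.000
{"x": 5, "y": 4, "z": -43, "spin": -0.0}
{"x": 5, "y": 4, "z": -43, "spin": -0.0}
{"x": 5, "y": 4, "z": -43, "spin": -0.0}
{"x": 5, "y": 4, "z": -43, "spin": -0.0}
{"x": 5, "y": 4, "z": -43, "spin": -0.0}
```

play_rows([
  {"x":0,"y":0,"z":-30,"spin":0},
  {"x":0,"y":0,"z":-45,"spin":0},
  {"x":0,"y":0,"z":-45,"spin":0},
  {"x":0,"y":0,"z":-45,"spin":0},
  {"x":0,"y":0,"z":-45,"spin":0},
  {"x":0,"y":0,"z":-30,"spin":0},
])

```text
time: 35.85
position: [0.4128, -0.1766, 0.231]
tool_rot: [1.0, -0.014, -0.006, 0.023]
ft_force: [1.0, -1.0, -1.2]
grip_width: 0.057
```

```bash
python3 -c "
from h import *
c=hold(4);st();plan(.465,.03,.235,-93)"
```

```text
toolz [-0.0152 -0.0444 -0.9989] q [-0.619  0.229  1.804 -0.051  1.095  1.003] mom [0.13 0.08 0.03]
t=36.0 TCP [ 0.4119 -0.1762  0.2279] yawy -91.6 tilt 2.69 w 57.1 F [ 0.3  0.1 -1.2] n=5 spin total 0.024
{"x": 9, "y": -41, "z": -3, "spin": 0.005}
{"x": 9, "y": -41, "z": -3, "spin": 0.005}
{"x": 9, "y": -42, "z": -3, "spin": 0.005}
{"x": 9, "y": -42, "z": -3, "spin": 0.005}
{"x": 9, "y": -42, "z": -3, "spin": 0.005}
```

play_rows([
  {"x":9,"y":-40,"z":-3,"spin":0.01},
  {"x":9,"y":-40,"z":-3,"spin":0.01},
  {"x":9,"y":-40,"z":-3,"spin":0},
  {"x":9,"y":-40,"z":-3,"spin":0},
  {"x":20,"y":-36,"z":0,"spin":0},
  {"x":40,"y":0,"z":0,"spin":0},
  {"x":40,"y":0,"z":0,"spin":0},
  {"x":40,"y":0,"z":0,"spin":0},
])

```text
time: 36.85
position: [0.5825, 0.0209, 0.205]
tool_rot: [0.999, -0.026, -0.03, 0.018]
ft_force: [0.4, -0.8, -0.7]
grip_width: 0.0566
```

```bash
python3 -c "
from h import *
c=hold(4);st();grasp(.597,.019,.145,-93,1);save(c['img'],'w33.png')"
```

```text
toolz [-0.0616 -0.0345 -0.9975] q [-0.132  0.479  1.467 -0.045  1.253  1.508] mom [0.06 0.02 0.01]
t=37.0 TCP [0.5818 0.0199 0.2048] yawy -93.0 tilt 4.05 w 57.5 F [-0.1 -0.7 -1.9] n=1 spin total -0.001
{"x": 18, "y": -2, "z": 90, "spin": -0.001}
```

play_rows([
  {"x":6,"y":-2,"z":30,"spin":0},
  {"x":6,"y":-1,"z":30,"spin":0},
])

```text
time: 37.25
position: [0.5893, 0.0201, 0.1447]
tool_rot: [0.999, -0.027, -0.029, 0.018]
ft_force: [0.5, -0.8, -1.5]
grip_width: 0.0572
```

```bash
python3 -c "
from h import *
c=hold(4);st();grasp(.597,.020,.145,-93,1);save(c['img'],'w34.png')"
```

```text
toolz [-0.0598 -0.0348 -0.9976] q [-0.131  0.556  1.51  -0.047  1.131  1.516] mom [ 0.05 -0.06  0.02]
t=37.5 TCP [0.5897 0.0199 0.1456] yawy -93.1 tilt 3.97 w 57.3 F [-0.4 -0.  -0.4] n=1 spin total -0.001
{"x": 7, "y": 0, "z": 31, "spin": -0.001}
```

play_rows([
  {"x":6,"y":0,"z":29,"spin":0},
])

```text
time: 37.55
position: [0.5976, 0.0182, 0.1212]
tool_rot: [0.999, -0.027, -0.024, 0.019]
ft_force: [1.6, 0.0, -1.6]
grip_width: 0.0572
```

```bash
python3 -c "
from h import *
c=hold(5);st();grasp(.597,.020,.143,-93,1)"
```

```text
toolz [-0.0578 -0.0351 -0.9977] q [-0.132  0.596  1.523 -0.048  1.077  1.518] mom [ 0.09 -0.02  0.04]
t=37.8 TCP [0.5945 0.0185 0.1181] yawy -93.1 tilt 3.88 w 57.4 F [-0.5  0.3 -0.6] n=1 spin total -0.001
{"x": 1, "y": 0, "z": 6, "spin": -0.001}
```

play_rows([
  {"x":1,"y":0,"z":5,"spin":0},
])

```text
time: 37.9
position: [0.5965, 0.0181, 0.1151]
tool_rot: [0.999, -0.027, -0.026, 0.019]
ft_force: [-0.2, 0.4, -1.2]
grip_width: 0.0573
```

```bash
python3 -c "
from h import *
c=hold(5);st();grasp(.597,.020,.143,-93,1)"
```

```text
toolz [-0.0572 -0.0352 -0.9977] q [-0.132  0.602  1.524 -0.048  1.068  1.518] mom [ 0.09 -0.04  0.01]
t=38.1 TCP [0.5954 0.0183 0.1135] yawy -93.1 tilt 3.85 w 57.1 F [ 0.6 -0.5 -2. ] n=1 spin total -0.001
{"x": -1, "y": 0, "z": 1, "spin": -0.001}
```

play_rows([
  {"x":0,"y":0,"z":3,"spin":0},
])

```text
time: 38.25
position: [0.5958, 0.0182, 0.112]
tool_rot: [0.999, -0.027, -0.027, 0.018]
ft_force: [-2.1, 1.9, 18.3]
grip_width: 0.0568
```

```bash
python3 -c "
from h import *
c=hold(4);st();grasp(.597,.020,.143,-93,1)"
```

```text
toolz [-0.0537 -0.0356 -0.9979] q [-0.132  0.604  1.525 -0.049  1.062  1.518] mom [ 0.08  0.06 -0.03]
t=38.5 TCP [0.5966 0.0181 0.1124] yawy -93.1 tilt 3.70 w 56.9 F [-0.9  1.1  7. ] n=1 spin total -0.001
{"x": -2, "y": 0, "z": 0, "spin": -0.001}
```

Contact. Release and rise.

play_rows([
  {"x":0,"y":0,"z":0,"spin":0},
], grip=0.8)

```text
time: 38.55
position: [0.5972, 0.0181, 0.1132]
tool_rot: [0.999, -0.027, -0.025, 0.019]
ft_force: [-0.7, -0.2, 0.2]
grip_width: 0.0602
```

```bash
python3 -c "
from h import *
c=hold(6);st()"
```

```text
toolz [-0.0544 -0.0355 -0.9979] q [-0.132  0.604  1.525 -0.049  1.062  1.518] mom [ 0.05 -0.02 -0.01]
```

play_rows([
  {"x":0,"y":0,"z":-35,"spin":0},
  {"x":0,"y":0,"z":-45,"spin":0},
  {"x":0,"y":0,"z":-35,"spin":0},
])

```text
time: 39.15
position: [0.5974, 0.0226, 0.2222]
tool_rot: [0.999, -0.028, -0.036, 0.018]
ft_force: [1.4, 0.7, 0.6]
grip_width: 0.0695
```

```bash
python3 -c "
from h import *
c=hold(4);save(c['img'],'w35.png');st();plan(.45,-.08,.26,-93);plan(.49,-.32,.26,-93)"
```

```text
toolz [-0.0715 -0.0333 -0.9969] q [-0.125  0.489  1.399 -0.043  1.321  1.513] mom [ 0.07 -0.02 -0.02]
t=39.4 TCP [0.5975 0.0226 0.2213] yawy -93.1 tilt 4.53 w 69.4 F [-0.4 -0.1 -1. ] n=5 spin total -0.001
{"x": -29, "y": 22, "z": -5, "spin": -0.0}
{"x": -29, "y": 22, "z": -5, "spin": -0.0}
{"x": -29, "y": 22, "z": -5, "spin": -0.0}
{"x": -29, "y": 22, "z": -5, "spin": -0.0}
{"x": -29, "y": 22, "z": -5, "spin": -0.0}
t=39.4 TCP [0.5975 0.0226 0.2213] yawy -93.1 tilt 4.53 w 69.4 F [-0.4 -0.1 -1. ] n=9 spin total -0.001
{"x": -10, "y": 39, "z": -2, "spin": -0.0}
{"x": -10, "y": 39, "z": -2, "spin": -0.0}
{"x": -10, "y": 39, "z": -2, "spin": -0.0}
{"x": -10, "y": 39, "z": -2, "spin": -0.0}
{"x": -10, "y": 39, "z": -2, "spin": -0.0}
{"x": -10, "y": 39, "z": -2, "spin": -0.0}
{"x": -10, "y": 39, "z": -2, "spin": -0.0}
{"x": -10, "y": 39, "z": -2, "spin": -0.0}
{"x": -10, "y": 39, "z": -2, "spin": -0.0}
```

play_rows([
  {"x":-40,"y":6,"z":-8,"spin":0},
  {"x":-40,"y":10,"z":-8,"spin":0},
  {"x":-35,"y":20,"z":-5,"spin":0},
  {"x":-10,"y":42,"z":0,"spin":0},
  {"x":0,"y":44,"z":0,"spin":0},
  {"x":5,"y":44,"z":0,"spin":0},
  {"x":12,"y":44,"z":0,"spin":0},
  {"x":12,"y":44,"z":0,"spin":0},
], grip=0.88)

```text
time: 40.15
position: [0.4723, -0.2218, 0.2406]
tool_rot: [0.998, -0.022, -0.053, 0.011]
ft_force: [1.4, -0.4, 0.1]
grip_width: 0.0763
```

```bash
python3 -c "
from h import *
tins(('tin4_mid','tin1_mid','jar2'),fn='w36.png');st();grasp(.5162,-.3434,.08,-93,zc=.027)"
```

```text
tin4_mid 0.6 [388. 114.] 2530 [27. 27. 28.] bbox 360 418 91 145 [ 0.5202 -0.339   0.036 ]
tin1_mid 0.64 [479.  94.] 3107 [125.  28.  25.] bbox 444 511 69 124 [ 0.5369 -0.4366  0.036 ]
toolz [-0.1048 -0.0203 -0.9943] q [-0.598  0.367  1.551 -0.079  1.3    1.039] mom [ 0.02 -0.06  0.03]
t=40.5 TCP [ 0.4732 -0.2192  0.242 ] yawy -92.4 tilt 6.13 w 76.4 F [-0.5 -0.2 -0.7] n=6 spin total 0.011
{"x": 12, "y": 19, "z": 32, "spin": 0.002}
{"x": 12, "y": 19, "z": 32, "spin": 0.002}
{"x": 12, "y": 19, "z": 32, "spin": 0.002}
{"x": 12, "y": 19, "z": 32, "spin": 0.002}
{"x": 12, "y": 19, "z": 32, "spin": 0.002}
{"x": 12, "y": 19, "z": 32, "spin": 0.002}
```

play_rows([
  {"x":12,"y":20,"z":36,"spin":0},
  {"x":12,"y":20,"z":36,"spin":0},
  {"x":12,"y":20,"z":36,"spin":0},
  {"x":12,"y":20,"z":36,"spin":0},
  {"x":12,"y":18,"z":30,"spin":0},
])

```text
time: 41.05
position: [0.5181, -0.3192, 0.0681]
tool_rot: [0.999, -0.014, -0.046, 0.015]
ft_force: [-0.6, -0.4, -0.2]
grip_width: 0.0765
```

```bash
python3 -c "
from h import *
tins(('tin4_mid',),fn='w37.png');st();grasp(.517,-.3425,.016,-93,1)"
```

```text
tin4_mid 0.61 [320. 215.] 5870 [36. 36. 37.] bbox 279 362 172 260 [ 0.5215 -0.3433  0.036 ]
toolz [-0.0898 -0.0308 -0.9955] q [-0.689  0.676  1.515 -0.096  1.002  0.965] mom [ 0.03 -0.06 -0.04]
t=41.4 TCP [ 0.5187 -0.3193  0.0714] yawy -91.6 tilt 5.45 w 76.3 F [-0.1 -0.1 -0.5] n=1 spin total 0.025
{"x": 3, "y": 22, "z": 87, "spin": 0.025}
```

```bash
python3 -c "
from h import *
c=hold(1);o=robot.get_obs();p=atz(c,(321,221),.036,o);print(p);grasp(p[0],p[1],.016,-93,2)"
```

```text
[ 0.51712607 -0.34555879  0.036     ]
t=41.4 TCP [ 0.5188 -0.3195  0.0718] yawy -91.6 tilt 5.42 w 76.6 F [0.2 0.4 0.5] n=2 spin total 0.025
{"x": 2, "y": 12, "z": 44, "spin": 0.012}
{"x": 2, "y": 12, "z": 44, "spin": 0.012}
```

play_rows([
  {"x":1,"y":22,"z":40,"spin":0.02},
])

```text
time: 41.5
position: [0.5204, -0.3431, 0.0391]
tool_rot: [0.999, -0.023, -0.039, 0.021]
ft_force: [0.5, -1.3, -0.2]
grip_width: 0.0767
```

```bash
python3 -c "
from h import *
hold(4);tins(('tin4_mid',));grasp(.518,-.344,.016,-93,1)"
```

```text
tin4_mid 0.71 [286. 238.] 7730 [42. 40. 39.] bbox 240 335 185 285 [ 0.5199 -0.3431  0.036 ]
t=42.0 TCP [ 0.5163 -0.3427  0.034 ] yawy -92.7 tilt 5.37 w 76.8 F [-0.3  0.6 -0.5] n=1 spin total 0.005
{"x": 2, "y": 1, "z": 49, "spin": 0.005}
```

play_rows([
  {"x":2,"y":1,"z":48,"spin":0},
])

```text
time: 42.1
position: [0.52, -0.3496, -0.0077]
tool_rot: [0.999, -0.024, -0.037, 0.023]
ft_force: [0.2, 0.0, -0.5]
grip_width: 0.0767
```

```bash
python3 -c "
from h import *
c=hold(4);save(c['img'],'w38.png');grasp(.518,-.344,.016,-93,1)"
```

```text
t=42.3 TCP [ 0.5131 -0.3444 -0.0145] yawy -92.7 tilt 5.45 w 76.7 F [ 0.1 -0.3  0.6] n=1 spin total 0.005
{"x": 1, "y": 1, "z": 0, "spin": 0.005}
```

play_rows([
  {"x":1,"y":0,"z":1,"spin":0},
], grip=0, newtons=35)

```text
time: 42.4
position: [0.5152, -0.3453, -0.0136]
tool_rot: [0.999, -0.024, -0.044, 0.017]
ft_force: [0.4, -0.9, 0.3]
grip_width: 0.0734
```

```bash
python3 -c "
from h import *
c=hold(8);st();plan(.44,-.2,.2,n=5)"
```

```text
toolz [-0.0882 -0.0321 -0.9956] q [-0.724  0.809  1.525 -0.109  0.856  0.969] mom [ 0.24  0.03 -0.03]
t=42.8 TCP [ 0.5149 -0.3451 -0.0139] yawy -92.7 tilt 5.38 w 57.4 F [-0.5  0.5  6.4] n=5 spin total -0.000
{"x": -20, "y": -27, "z": -42, "spin": -0.0}
{"x": -20, "y": -27, "z": -42, "spin": -0.0}
{"x": -20, "y": -27, "z": -42, "spin": -0.0}
{"x": -20, "y": -27, "z": -42, "spin": -0.0}
{"x": -20, "y": -27, "z": -42, "spin": -0.0}
```

play_rows([
  {"x":0,"y":0,"z":-48,"spin":0},
])

```text
time: 42.9
position: [0.5137, -0.3394, 0.0274]
tool_rot: [0.998, -0.024, -0.05, 0.012]
ft_force: [-0.1, -0.1, -1.2]
grip_width: 0.0573
```

```bash
python3 -c "
from h import *
c=hold(4);st()"
```

```text
toolz [-0.0859 -0.0341 -0.9957] q [-0.718  0.739  1.501 -0.101  0.946  0.963] mom [ 0.06 -0.04  0.04]
```

play_rows([
  {"x":0,"y":0,"z":-48,"spin":0},
  {"x":0,"y":0,"z":-50,"spin":0},
  {"x":0,"y":0,"z":-50,"spin":0},
  {"x":0,"y":0,"z":-50,"spin":0},
])

```text
time: 43.5
position: [0.5285, -0.3311, 0.2211]
tool_rot: [0.998, -0.024, -0.058, 0.006]
ft_force: [0.6, -0.8, -0.3]
grip_width: 0.0572
```

```bash
python3 -c "
from h import *
c=hold(4);save(c['img'],'w39.png');st();plan(.45,-.12,.235,-93);plan(.46,.13,.235,-93)"
```

```text
toolz [-0.1113 -0.0122 -0.9937] q [-0.694  0.538  1.312 -0.082  1.371  0.945] mom [ 0.06 -0.07  0.03]
t=43.7 TCP [ 0.5297 -0.332   0.2214] yawy -92.7 tilt 6.43 w 56.8 F [-0.9  0.3 -1.9] n=6 spin total 0.005
{"x": -15, "y": -35, "z": -1, "spin": 0.001}
{"x": -15, "y": -35, "z": -1, "spin": 0.001}
{"x": -15, "y": -35, "z": -1, "spin": 0.001}
{"x": -15, "y": -35, "z": -1, "spin": 0.001}
{"x": -15, "y": -35, "z": -1, "spin": 0.001}
{"x": -15, "y": -35, "z": -1, "spin": 0.001}
t=43.7 TCP [ 0.5297 -0.332   0.2214] yawy -92.7 tilt 6.43 w 56.8 F [-0.9  0.3 -1.9] n=11 spin total 0.005
{"x": -9, "y": -42, "z": -1, "spin": 0.0}
{"x": -9, "y": -42, "z": -1, "spin": 0.0}
{"x": -9, "y": -42, "z": -1, "spin": 0.0}
{"x": -9, "y": -42, "z": -1, "spin": 0.0}
{"x": -9, "y": -42, "z": -1, "spin": 0.0}
{"x": -9, "y": -42, "z": -1, "spin": 0.0}
{"x": -9, "y": -42, "z": -1, "spin": 0.0}
{"x": -9, "y": -42, "z": -1, "spin": 0.0}
{"x": -9, "y": -42, "z": -1, "spin": 0.0}
{"x": -9, "y": -42, "z": -1, "spin": 0.0}
{"x": -9, "y": -42, "z": -1, "spin": 0.0}
```

play_rows([
  {"x":-16,"y":-40,"z":-2,"spin":0},
  {"x":-16,"y":-40,"z":-2,"spin":0},
  {"x":-16,"y":-42,"z":-2,"spin":0},
  {"x":-16,"y":-42,"z":-2,"spin":0},
  {"x":-16,"y":-42,"z":-2,"spin":0},
  {"x":-4,"y":-44,"z":-2,"spin":0},
  {"x":0,"y":-44,"z":-2,"spin":0},
  {"x":4,"y":-44,"z":-2,"spin":0},
])

```text
time: 44.5
position: [0.4479, 0.0215, 0.2203]
tool_rot: [0.996, -0.031, -0.079, -0.002]
ft_force: [-0.1, 0.5, -1.3]
grip_width: 0.0574
```

```bash
python3 -c "
from h import *
c=hold(3);st();grasp(.532,.133,.25,-93,4)"
```

```text
toolz [-0.1574  0.0087 -0.9875] q [-0.185  0.324  1.696 -0.021  1.278  1.45 ] mom [ 0.04 -0.1   0.02]
t=44.6 TCP [0.4487 0.022  0.2203] yawy -93.2 tilt 9.07 w 57.2 F [ 0.1  0.3 -1.4] n=4 spin total -0.004
{"x": 17, "y": -29, "z": -3, "spin": -0.001}
{"x": 17, "y": -29, "z": -3, "spin": -0.001}
{"x": 18, "y": -29, "z": -3, "spin": -0.001}
{"x": 18, "y": -29, "z": -3, "spin": -0.001}
```

play_rows([
  {"x":0,"y":0,"z":0,"spin":0},
  {"x":0,"y":0,"z":0,"spin":0},
  {"x":0,"y":0,"z":0,"spin":0},
  {"x":0,"y":0,"z":0,"spin":0},
  {"x":0,"y":0,"z":0,"spin":0},
  {"x":0,"y":0,"z":0,"spin":0},
  {"x":0,"y":0,"z":0,"spin":0},
  {"x":0,"y":0,"z":0,"spin":0},
])

```text
time: 45.45
position: [0.4459, 0.0169, 0.2165]
tool_rot: [0.996, -0.032, -0.084, -0.002]
ft_force: [-1.2, -0.1, -1.0]
grip_width: 0.0572
```

```bash
python3 -c "
from h import *
c=hold(3);st();grasp(.532,.133,.25,-93,4)"
```

```text
toolz [-0.1665  0.0099 -0.986 ] q [-0.195  0.33   1.701 -0.024  1.276  1.449] mom [-0.03 -0.11  0.03]
t=45.6 TCP [0.4459 0.0171 0.2164] yawy -93.7 tilt 9.60 w 57.1 F [ 0.4 -0.  -1.9] n=4 spin total -0.012
{"x": 18, "y": -30, "z": -4, "spin": -0.003}
{"x": 18, "y": -30, "z": -4, "spin": -0.003}
{"x": 18, "y": -30, "z": -4, "spin": -0.003}
{"x": 18, "y": -30, "z": -4, "spin": -0.003}
```

play_rows([
  {"x":10,"y":-18,"z":-2,"spin":0},
  {"x":10,"y":-18,"z":-2,"spin":0},
  {"x":10,"y":-18,"z":-2,"spin":0},
  {"x":10,"y":-18,"z":-2,"spin":0},
  {"x":10,"y":-18,"z":-2,"spin":0},
  {"x":10,"y":-18,"z":-2,"spin":0},
  {"x":8,"y":-10,"z":-2,"spin":0},
])

```text
time: 46.3
position: [0.5241, 0.1339, 0.2188]
tool_rot: [0.996, -0.033, -0.084, -0.002]
ft_force: [0.3, -0.8, -0.5]
grip_width: 0.0575
```

```bash
python3 -c "
from h import *
c=hold(3);st();grasp(.532,.133,.145,-93,3);save(c['img'],'w40.png')"
```

```text
toolz [-0.1683  0.0084 -0.9857] q [0.032 0.457 1.476 0.014 1.377 1.665] mom [ 0.02 -0.1   0.  ]
t=46.5 TCP [0.5237 0.1327 0.2187] yawy -93.8 tilt 9.70 w 57.3 F [ 0.4 -0.4 -1.7] n=3 spin total -0.014
{"x": 6, "y": 0, "z": 34, "spin": -0.005}
{"x": 6, "y": 0, "z": 34, "spin": -0.005}
{"x": 6, "y": 0, "z": 34, "spin": -0.005}
```

play_rows([
  {"x":6,"y":0,"z":35,"spin":0},
  {"x":6,"y":0,"z":35,"spin":0},
])

```text
time: 46.65
position: [0.5278, 0.1312, 0.1511]
tool_rot: [0.996, -0.033, -0.078, -0.001]
ft_force: [0.2, -0.6, -1.2]
grip_width: 0.0571
```

```bash
python3 -c "
from h import *
c=hold(4);st();grasp(.532,.133,.145,-93,1);save(c['img'],'w41.png')"
```

```text
toolz [-0.1594  0.0079 -0.9872] q [0.03  0.534 1.547 0.014 1.221 1.662] mom [ 0.01 -0.13  0.01]
t=46.9 TCP [0.5272 0.1313 0.1514] yawy -93.8 tilt 9.19 w 56.8 F [ 0.1  0.3 -1.1] n=1 spin total -0.014
{"x": 4, "y": -2, "z": 37, "spin": -0.014}
```

play_rows([
  {"x":8,"y":-1,"z":31,"spin":0},
])

```text
time: 46.95
position: [0.5351, 0.1319, 0.1244]
tool_rot: [0.997, -0.033, -0.074, -0.002]
ft_force: [1.3, 0.8, -1.7]
grip_width: 0.0571
```

```bash
python3 -c "
from h import *
c=hold(5);st();grasp(.536,.133,.143,-93,1);save(c['img'],'w42.png')"
```

```text
toolz [-0.1572  0.008  -0.9875] q [0.031 0.577 1.564 0.014 1.158 1.662] mom [ 0.03 -0.08 -0.05]
t=47.2 TCP [0.5312 0.1319 0.1212] yawy -93.8 tilt 9.06 w 57.4 F [ 0.3 -0.1 -0.6] n=1 spin total -0.014
{"x": 0, "y": -1, "z": 9, "spin": -0.014}
```

play_rows([
  {"x":0,"y":0,"z":6,"spin":0},
])

```text
time: 47.3
position: [0.532, 0.132, 0.1174]
tool_rot: [0.997, -0.033, -0.077, -0.002]
ft_force: [0.2, -0.7, -0.8]
grip_width: 0.0568
```

```bash
python3 -c "
from h import *
c=hold(5);st();grasp(.536,.133,.143,-93,1)"
```

```text
toolz [-0.1565  0.008  -0.9877] q [0.031 0.583 1.571 0.014 1.144 1.662] mom [ 0.01 -0.11  0.01]
t=47.5 TCP [0.5304 0.132  0.1158] yawy -93.8 tilt 9.01 w 57.2 F [-0.7 -0.3 -1.2] n=1 spin total -0.014
{"x": 0, "y": -1, "z": 4, "spin": -0.014}
```

play_rows([
  {"x":0,"y":0,"z":4,"spin":0},
])

```text
time: 47.65
position: [0.5302, 0.1322, 0.1129]
tool_rot: [0.996, -0.033, -0.078, -0.002]
ft_force: [-1.9, 1.8, 15.8]
grip_width: 0.0573
```

```bash
python3 -c "
from h import *
c=hold(5);st();grasp(.536,.133,.143,-93,1)"
```

```text
toolz [-0.1543  0.0082 -0.988 ] q [0.031 0.586 1.574 0.014 1.136 1.662] mom [-0.01  0.11 -0.04]
t=47.9 TCP [0.5307 0.1322 0.1131] yawy -93.8 tilt 8.89 w 57.0 F [-0.4 -0.2  6.3] n=1 spin total -0.014
{"x": -1, "y": -1, "z": 1, "spin": -0.014}
```

play_rows([
  {"x":0,"y":0,"z":0,"spin":0},
], grip=0.8)

```text
time: 48.0
position: [0.531, 0.1323, 0.1136]
tool_rot: [0.996, -0.033, -0.077, -0.002]
ft_force: [-0.6, -0.3, -0.2]
grip_width: 0.0603
```

```bash
python3 -c "
from h import *
c=hold(6);st()"
```

```text
toolz [-0.1549  0.0082 -0.9879] q [0.031 0.586 1.575 0.014 1.136 1.662] mom [ 0.06 -0.08  0.01]
```

play_rows([
  {"x":0,"y":0,"z":-40,"spin":0},
])

```text
time: 48.4
position: [0.5314, 0.1317, 0.1482]
tool_rot: [0.996, -0.033, -0.085, -0.001]
ft_force: [0.2, -0.3, -0.4]
grip_width: 0.0693
```

```bash
python3 -c "
from h import *
c=hold(4);st()"
```

```text
toolz [-0.1528  0.0082 -0.9882] q [0.031 0.541 1.525 0.014 1.228 1.663] mom [ 0.04 -0.01  0.01]
```

play_rows([
  {"x":0,"y":0,"z":-50,"spin":0},
])

```text
time: 48.7
position: [0.5378, 0.1312, 0.1956]
tool_rot: [0.996, -0.033, -0.086, -0.001]
ft_force: [0.1, 1.0, -0.4]
grip_width: 0.0696
```

```bash
python3 -c "
from h import *
c=hold(4);st();save(c['img'],'w43.png');plan(.44,.04,.2,-93,8)"
```

```text
toolz [-0.152   0.0082 -0.9883] q [0.029 0.495 1.456 0.013 1.343 1.663] mom [ 0.06 -0.07  0.02]
t=48.9 TCP [0.545  0.1315 0.2018] yawy -93.8 tilt 8.76 w 69.6 F [-0.2  0.5 -0.2] n=8 spin total -0.014
{"x": -12, "y": 12, "z": 2, "spin": -0.002}
{"x": -12, "y": 12, "z": 2, "spin": -0.002}
{"x": -12, "y": 12, "z": 2, "spin": -0.002}
{"x": -12, "y": 12, "z": 2, "spin": -0.002}
{"x": -12, "y": 12, "z": 2, "spin": -0.002}
{"x": -12, "y": 12, "z": 2, "spin": -0.002}
{"x": -12, "y": 12, "z": 2, "spin": -0.002}
{"x": -12, "y": 12, "z": 2, "spin": -0.002}
```

play_rows([
  {"x":-12,"y":20,"z":-2,"spin":0},
  {"x":-12,"y":22,"z":-2,"spin":0},
  {"x":-12,"y":22,"z":-2,"spin":0},
  {"x":-12,"y":22,"z":-2,"spin":0},
  {"x":-12,"y":22,"z":-2,"spin":0},
  {"x":-12,"y":22,"z":-2,"spin":0},
  {"x":-10,"y":22,"z":-2,"spin":0},
  {"x":-4,"y":25,"z":0,"spin":0},
], grip=0.88)

```text
time: 49.7
position: [0.4332, -0.0402, 0.2155]
tool_rot: [0.995, -0.03, -0.094, -0.004]
ft_force: [0.2, 0.2, -0.1]
grip_width: 0.0763
```

play_rows([
  {"x":0,"y":26,"z":0,"spin":0},
  {"x":3,"y":26,"z":0,"spin":0},
  {"x":5,"y":26,"z":0,"spin":0},
  {"x":5,"y":26,"z":0,"spin":0},
  {"x":5,"y":26,"z":0,"spin":0},
  {"x":5,"y":26,"z":0,"spin":0},
  {"x":5,"y":26,"z":0,"spin":0},
  {"x":5,"y":26,"z":0,"spin":0},
])

```text
time: 50.5
position: [0.4372, -0.2494, 0.1921]
tool_rot: [0.993, -0.029, -0.111, -0.014]
ft_force: [0.0, -0.7, -0.4]
grip_width: 0.0767
```

```bash
python3 -c "
from h import *
tins(('tin1_mid',),fn='w44.png');st();grasp(.5345,-.440,.08,-93,zc=.027)"
```

```text
tin1_mid 0.58 [508.  35.] 5145 [117.  26.  23.] bbox 462 551 0 71 [ 0.533  -0.4376  0.036 ]
toolz [-0.218   0.0325 -0.9754] q [-0.663  0.46   1.563 -0.112  1.315  1.005] mom [-0.01 -0.11  0.05]
t=50.8 TCP [ 0.4378 -0.248   0.1934] yawy -93.4 tilt 12.74 w 76.6 F [ 0.2 -0.2 -0.4] n=6 spin total -0.007
{"x": 24, "y": 32, "z": 19, "spin": -0.001}
{"x": 23, "y": 32, "z": 19, "spin": -0.001}
{"x": 23, "y": 32, "z": 19, "spin": -0.001}
{"x": 23, "y": 32, "z": 19, "spin": -0.001}
{"x": 23, "y": 32, "z": 19, "spin": -0.001}
{"x": 23, "y": 32, "z": 19, "spin": -0.001}
```

play_rows([
  {"x":25,"y":40,"z":-5,"spin":0},
])

```text
time: 50.9
position: [0.4569, -0.2822, 0.1916]
tool_rot: [0.993, -0.026, -0.114, -0.017]
ft_force: [1.5, -0.3, 0.6]
grip_width: 0.0763
```

```bash
python3 -c "
from h import *
hold(4);st()"
```

```text
toolz [-0.2187  0.0333 -0.9752] q [-0.692  0.515  1.464 -0.117  1.356  0.971] mom [ 0.05 -0.06 -0.02]
```

play_rows([
  {"x":25,"y":42,"z":-5,"spin":0},
])

```text
time: 51.2
position: [0.4792, -0.3235, 0.1894]
tool_rot: [0.993, -0.026, -0.115, -0.018]
ft_force: [0.7, -0.4, 0.3]
grip_width: 0.0765
```

```bash
python3 -c "
from h import *
hold(4);st()"
```

```text
toolz [-0.2195  0.0345 -0.975 ] q [-0.721  0.574  1.355 -0.121  1.404  0.938] mom [ 0.06 -0.11  0.  ]
```

play_rows([
  {"x":25,"y":42,"z":-5,"spin":0},
])

```text
time: 51.5
position: [0.5018, -0.3653, 0.1876]
tool_rot: [0.993, -0.026, -0.116, -0.02]
ft_force: [1.3, -0.8, 0.1]
grip_width: 0.0764
```

```bash
python3 -c "
from h import *
hold(4);st();grasp(.5345,-.440,.08,-93,zc=.027)"
```

```text
toolz [-0.2202  0.0357 -0.9748] q [-0.745  0.635  1.238 -0.124  1.458  0.908] mom [ 0.01 -0.09  0.02]
t=51.7 TCP [ 0.5062 -0.3735  0.1882] yawy -93.4 tilt 12.89 w 76.3 F [-0.1  0.3  0. ] n=4 spin total -0.007
{"x": 17, "y": 17, "z": 31, "spin": -0.002}
{"x": 17, "y": 17, "z": 31, "spin": -0.002}
{"x": 17, "y": 17, "z": 31, "spin": -0.002}
{"x": 17, "y": 17, "z": 31, "spin": -0.002}
```

play_rows([
  {"x":17,"y":17,"z":31,"spin":0},
  {"x":17,"y":17,"z":31,"spin":0},
  {"x":17,"y":17,"z":31,"spin":0},
  {"x":15,"y":17,"z":31,"spin":0},
])

```text
time: 52.1
position: [0.5431, -0.4358, 0.0585]
tool_rot: [0.994, -0.025, -0.107, -0.012]
ft_force: [-0.3, 0.2, -0.1]
grip_width: 0.0768
```

```bash
python3 -c "
from h import *
tins(('tin1_mid',),fn='w45.png');st();grasp(.5345,-.440,.016,-93,1)"
```

```text
tin1_mid 0.56 [298. 223.] 6632 [149.  38.  32.] bbox 255 341 175 270 [ 0.542  -0.4435  0.036 ]
toolz [-0.2103  0.0273 -0.9773] q [-0.774  0.852  1.145 -0.132  1.318  0.893] mom [ 0.03 -0.07 -0.04]
t=52.4 TCP [ 0.5435 -0.4367  0.061 ] yawy -93.0 tilt 12.24 w 76.5 F [-0.   0.1  0.2] n=1 spin total -0.001
{"x": -1, "y": 4, "z": 77, "spin": -0.001}
```

```bash
python3 -c "
from h import *
c=hold(1);o=robot.get_obs();p=atz(c,(298,230),.036,o);print(p);grasp(p[0],p[1],.016,-93,2)"
```

```text
[ 0.53677273 -0.44475744  0.036     ]
t=52.5 TCP [ 0.5437 -0.4371  0.0614] yawy -93.0 tilt 12.20 w 76.6 F [-0.   0.3  0.5] n=2 spin total -0.001
{"x": 1, "y": 4, "z": 39, "spin": -0.0}
{"x": 1, "y": 4, "z": 39, "spin": -0.0}
```

play_rows([
  {"x":1,"y":4,"z":39,"spin":0},
])

```text
time: 52.55
position: [0.5419, -0.4436, 0.031]
tool_rot: [0.995, -0.025, -0.099, -0.005]
ft_force: [0.7, -0.1, 0.5]
grip_width: 0.0767
```

```bash
python3 -c "
from h import *
hold(4);grasp(.5365,-.444,.016,-93,1)"
```

```text
t=52.8 TCP [ 0.5362 -0.4394  0.0241] yawy -93.0 tilt 12.22 w 76.6 F [-0.6 -0.9 -0.6] n=1 spin total -0.001
{"x": 0, "y": 5, "z": 39, "spin": -0.001}
```

play_rows([
  {"x":1,"y":3,"z":38,"spin":0},
])

```text
time: 52.85
position: [0.535, -0.4459, -0.0058]
tool_rot: [0.995, -0.025, -0.1, -0.005]
ft_force: [1.1, -0.6, -0.7]
grip_width: 0.0766
```

```bash
python3 -c "
from h import *
c=hold(4);save(c['img'],'w46.png');grasp(.5365,-.444,.016,-93,1);st()"
```

```text
t=53.0 TCP [ 0.5292 -0.4414 -0.0122] yawy -93.1 tilt 12.22 w 76.4 F [ 0.5 -0.1 -0.2] n=1 spin total -0.001
{"x": -1, "y": 2, "z": 2, "spin": -0.001}
toolz [-0.21    0.0272 -0.9773] q [-0.792  0.929  1.199 -0.141  1.186  0.895] mom [ 0.04 -0.11 -0.  ]
```

play_rows([
  {"x":0,"y":1,"z":2,"spin":0},
], grip=0, newtons=35)

```text
time: 53.15
position: [0.5303, -0.4433, -0.0119]
tool_rot: [0.994, -0.026, -0.105, -0.01]
ft_force: [-0.4, -0.4, 0.5]
grip_width: 0.0734
```

```bash
python3 -c "
from h import *
c=hold(8);st();plan(.5,-.4,.2)"
```

```text
toolz [-0.2088  0.0265 -0.9776] q [-0.793  0.93   1.198 -0.141  1.185  0.894] mom [ 0.34  0.04 -0.04]
t=53.5 TCP [ 0.5294 -0.4425 -0.013 ] yawy -93.1 tilt 12.15 w 57.1 F [0.3 0.4 5.1] n=5 spin total -0.000
{"x": -15, "y": -9, "z": -40, "spin": -0.0}
{"x": -15, "y": -9, "z": -40, "spin": -0.0}
{"x": -15, "y": -9, "z": -40, "spin": -0.0}
{"x": -15, "y": -9, "z": -40, "spin": -0.0}
{"x": -15, "y": -9, "z": -40, "spin": -0.0}
```

play_rows([
  {"x":-6,"y":0,"z":-48,"spin":0},
])

```text
time: 53.65
position: [0.5284, -0.4385, 0.0275]
tool_rot: [0.993, -0.025, -0.112, -0.017]
ft_force: [-1.0, 0.2, -1.6]
grip_width: 0.0573
```

```bash
python3 -c "
from h import *
c=hold(4);st()"
```

```text
toolz [-0.2064  0.0239 -0.9782] q [-0.79   0.874  1.17  -0.136  1.265  0.885] mom [ 0.06 -0.11 -0.02]
```

play_rows([
  {"x":-12,"y":-4,"z":-48,"spin":0},
])

```text
time: 53.95
position: [0.5272, -0.4357, 0.0748]
tool_rot: [0.993, -0.025, -0.112, -0.017]
ft_force: [-0.6, 0.9, -2.4]
grip_width: 0.0571
```

```bash
python3 -c "
from h import *
c=hold(4);st()"
```

```text
toolz [-0.2059  0.0233 -0.9783] q [-0.788  0.814  1.156 -0.134  1.337  0.876] mom [ 0.   -0.18  0.02]
```

play_rows([
  {"x":-12,"y":-8,"z":-47,"spin":0},
])

```text
time: 54.25
position: [0.5259, -0.4292, 0.1233]
tool_rot: [0.993, -0.026, -0.111, -0.016]
ft_force: [-0.3, -0.3, -1.7]
grip_width: 0.0573
```

```bash
python3 -c "
from h import *
c=hold(4);st()"
```

```text
toolz [-0.2058  0.0232 -0.9783] q [-0.782  0.756  1.14  -0.131  1.411  0.872] mom [ 0.05 -0.13  0.03]
```

play_rows([
  {"x":-12,"y":-10,"z":-47,"spin":0},
])

```text
time: 54.55
position: [0.5246, -0.4203, 0.1717]
tool_rot: [0.993, -0.026, -0.111, -0.016]
ft_force: [0.6, 0.0, -2.2]
grip_width: 0.0571
```

```bash
python3 -c "
from h import *
c=hold(4);st();plan(.46,.02,.24,-93)"
```

```text
toolz [-0.2061  0.0234 -0.9783] q [-0.774  0.701  1.118 -0.128  1.489  0.869] mom [ 0.03 -0.12  0.01]
t=54.8 TCP [ 0.5296 -0.4239  0.1815] yawy -93.0 tilt 11.97 w 57.1 F [-0.6  0.  -1.2] n=11 spin total -0.000
{"x": -9, "y": -40, "z": -3, "spin": -0.0}
{"x": -9, "y": -40, "z": -3, "spin": -0.0}
{"x": -9, "y": -40, "z": -3, "spin": -0.0}
{"x": -9, "y": -40, "z": -3, "spin": -0.0}
{"x": -9, "y": -40, "z": -3, "spin": -0.0}
{"x": -9, "y": -40, "z": -3, "spin": -0.0}
{"x": -9, "y": -40, "z": -3, "spin": -0.0}
{"x": -9, "y": -40, "z": -3, "spin": -0.0}
{"x": -9, "y": -40, "z": -3, "spin": -0.0}
{"x": -9, "y": -40, "z": -3, "spin": -0.0}
{"x": -9, "y": -40, "z": -3, "spin": -0.0}
```

play_rows([
  {"x":-18,"y":-38,"z":-6,"spin":0},
  {"x":-18,"y":-38,"z":-6,"spin":0},
])

```text
time: 54.95
position: [0.4983, -0.348, 0.194]
tool_rot: [0.994, -0.028, -0.107, -0.012]
ft_force: [-0.9, -0.1, -0.4]
grip_width: 0.0568
```

```bash
python3 -c "
from h import *
hold(4)"
```

play_rows([
  {"x":-16,"y":-40,"z":-6,"spin":0},
  {"x":-16,"y":-40,"z":-6,"spin":0},
])

```text
time: 55.35
position: [0.4756, -0.2724, 0.2104]
tool_rot: [0.994, -0.03, -0.107, -0.01]
ft_force: [0.3, 0.6, 0.3]
grip_width: 0.0568
```

```bash
python3 -c "
from h import *
hold(4)"
```

play_rows([
  {"x":-6,"y":-44,"z":-6,"spin":0},
  {"x":-3,"y":-44,"z":-6,"spin":0},
])

```text
time: 55.75
position: [0.4777, -0.1919, 0.2235]
tool_rot: [0.994, -0.034, -0.105, -0.007]
ft_force: [1.6, 0.5, -0.3]
grip_width: 0.0571
```

```bash
python3 -c "
from h import *
hold(4);st();plan(.46,.02,.24,-93)"
```

```text
toolz [-0.2083  0.019  -0.9779] q [-0.537  0.438  1.502 -0.092  1.393  1.121] mom [ 0.01 -0.17  0.02]
t=56.0 TCP [ 0.4781 -0.1917  0.224 ] yawy -93.7 tilt 12.07 w 57.0 F [-0.2  0.1  0.1] n=5 spin total -0.011
{"x": -7, "y": -42, "z": -2, "spin": -0.002}
{"x": -7, "y": -42, "z": -2, "spin": -0.002}
{"x": -7, "y": -42, "z": -2, "spin": -0.002}
{"x": -7, "y": -42, "z": -2, "spin": -0.002}
{"x": -6, "y": -42, "z": -2, "spin": -0.002}
```

play_rows([
  {"x":2,"y":-43,"z":0,"spin":0},
  {"x":2,"y":-43,"z":0,"spin":0},
])

```text
time: 56.15
position: [0.4907, -0.1142, 0.2221]
tool_rot: [0.994, -0.037, -0.103, -0.004]
ft_force: [0.9, -0.8, -0.8]
grip_width: 0.0573
```

```bash
python3 -c "
from h import *
hold(4)"
```

play_rows([
  {"x":10,"y":-43,"z":0,"spin":0},
  {"x":10,"y":-43,"z":0,"spin":0},
])

```text
time: 56.55
position: [0.5185, -0.0374, 0.2176]
tool_rot: [0.994, -0.041, -0.103, -0.002]
ft_force: [-0.1, 0.6, -0.6]
grip_width: 0.0568
```

```bash
python3 -c "
from h import *
c=hold(4);st();grasp(.529,.0225,.145,-93,3);save(c['img'],'w47.png')"
```

```text
toolz [-0.2047  0.0102 -0.9788] q [-0.258  0.452  1.496 -0.043  1.396  1.403] mom [ 0.01 -0.17 -0.  ]
t=56.8 TCP [ 0.518  -0.0368  0.2175] yawy -94.4 tilt 11.83 w 57.0 F [-0.3  0.1 -0.9] n=3 spin total -0.025
{"x": 6, "y": -20, "z": 34, "spin": -0.008}
{"x": 7, "y": -20, "z": 34, "spin": -0.008}
{"x": 7, "y": -20, "z": 33, "spin": -0.008}
```

play_rows([
  {"x":6,"y":-30,"z":0,"spin":0},
  {"x":6,"y":-28,"z":0,"spin":0},
])

```text
time: 56.95
position: [0.5353, 0.0133, 0.2145]
tool_rot: [0.994, -0.044, -0.103, 0.0]
ft_force: [0.4, -0.2, -0.5]
grip_width: 0.0569
```

```bash
python3 -c "
from h import *
c=hold(4);st();grasp(.529,.0225,.145,-93,3)"
```

```text
toolz [-0.2049  0.0071 -0.9787] q [-0.166  0.477  1.46  -0.027  1.409  1.497] mom [ 0.05 -0.14  0.01]
t=57.1 TCP [0.5348 0.0136 0.2144] yawy -94.8 tilt 11.83 w 56.8 F [-1.3 -0.8 -0.5] n=3 spin total -0.032
{"x": 2, "y": -3, "z": 34, "spin": -0.011}
{"x": 2, "y": -3, "z": 34, "spin": -0.011}
{"x": 2, "y": -3, "z": 34, "spin": -0.011}
```

play_rows([
  {"x":3,"y":0,"z":35,"spin":0},
  {"x":3,"y":0,"z":30,"spin":0},
])

```text
time: 57.35
position: [0.5321, 0.0084, 0.1524]
tool_rot: [0.994, -0.044, -0.097, 0.002]
ft_force: [-0.9, -0.3, -1.5]
grip_width: 0.0572
```

```bash
python3 -c "
from h import *
c=hold(4);st();grasp(.529,.0225,.145,-93,1);save(c['img'],'w48.png')"
```

```text
toolz [-0.194   0.0045 -0.981 ] q [-0.174  0.538  1.54  -0.031  1.257  1.498] mom [ 0.08 -0.16  0.01]
t=57.5 TCP [0.5323 0.0091 0.1532] yawy -95.0 tilt 11.19 w 57.1 F [ 0.7  0.1 -0.4] n=1 spin total -0.035
{"x": -5, "y": -13, "z": 40, "spin": -0.035}
```

play_rows([
  {"x":-3,"y":-13,"z":26,"spin":-0.03},
])

```text
time: 57.65
position: [0.5312, 0.0198, 0.1319]
tool_rot: [0.995, -0.03, -0.091, 0.002]
ft_force: [0.4, 0.6, -0.7]
grip_width: 0.0571
```

```bash
python3 -c "
from h import *
c=hold(4);st();grasp(.529,.0225,.145,-93,1);save(c['img'],'w49.png')"
```

```text
toolz [-0.1925  0.0038 -0.9813] q [-0.154  0.561  1.577 -0.028  1.196  1.489] mom [-0.01 -0.12  0.03]
t=57.9 TCP [0.5263 0.022  0.1294] yawy -93.3 tilt 11.10 w 57.0 F [0.5 0.2 0. ] n=1 spin total -0.006
{"x": -2, "y": -1, "z": 15, "spin": -0.006}
```

play_rows([
  {"x":-1,"y":-1,"z":11,"spin":0},
])

```text
time: 57.95
position: [0.5264, 0.0221, 0.1209]
tool_rot: [0.995, -0.03, -0.093, 0.002]
ft_force: [-0.0, 0.1, -0.5]
grip_width: 0.057
```

```bash
python3 -c "
from h import *
c=hold(4);st();grasp(.529,.0225,.143,-93,1)"
```

```text
toolz [-0.1921  0.0036 -0.9814] q [-0.153  0.572  1.593 -0.028  1.169  1.491] mom [ 0.03 -0.16 -0.06]
t=58.1 TCP [0.5234 0.0228 0.119 ] yawy -93.3 tilt 11.08 w 57.2 F [ 0.5  0.5 -0.2] n=1 spin total -0.006
{"x": -1, "y": 0, "z": 7, "spin": -0.006}
```

play_rows([
  {"x":0,"y":0,"z":4,"spin":0},
])

```text
time: 58.25
position: [0.5235, 0.0226, 0.1157]
tool_rot: [0.995, -0.029, -0.095, 0.001]
ft_force: [0.3, -0.0, -0.6]
grip_width: 0.0568
```

```bash
python3 -c "
from h import *
c=hold(4);st();grasp(.529,.0225,.143,-93,1)"
```

```text
toolz [-0.1923  0.0036 -0.9813] q [-0.153  0.576  1.598 -0.028  1.16   1.491] mom [ 0.   -0.1  -0.09]
t=58.5 TCP [0.5226 0.0228 0.115 ] yawy -93.3 tilt 11.09 w 57.3 F [-1.6  0.  -0.6] n=1 spin total -0.006
{"x": -1, "y": 0, "z": 3, "spin": -0.006}
```

play_rows([
  {"x":0,"y":0,"z":3,"spin":0},
])

```text
time: 58.55
position: [0.523, 0.0226, 0.1131]
tool_rot: [0.995, -0.029, -0.096, 0.001]
ft_force: [-1.0, -0.8, 22.2]
grip_width: 0.0569
```

```bash
python3 -c "
from h import *
c=hold(4);st();grasp(.529,.0225,.143,-93,1)"
```

```text
toolz [-0.1906  0.0034 -0.9817] q [-0.153  0.578  1.6   -0.028  1.154  1.491] mom [0.24 0.19 0.01]
t=58.8 TCP [0.5229 0.0227 0.1134] yawy -93.3 tilt 10.99 w 56.9 F [-0.3  0.1  6.1] n=1 spin total -0.006
{"x": -1, "y": 0, "z": 1, "spin": -0.006}
```

Contact; release, rise.

play_rows([
  {"x":0,"y":0,"z":0,"spin":0},
], grip=0.8)

```text
time: 58.85
position: [0.5232, 0.0226, 0.1139]
tool_rot: [0.995, -0.029, -0.095, 0.001]
ft_force: [0.5, 0.3, 0.8]
grip_width: 0.06
```

```bash
python3 -c "
from h import *
c=hold(6);st()"
```

```text
toolz [-0.191   0.0035 -0.9816] q [-0.153  0.578  1.6   -0.028  1.154  1.491] mom [-0.03 -0.07 -0.01]
```

play_rows([
  {"x":0,"y":0,"z":-45,"spin":0},
])

```text
time: 59.25
position: [0.5255, 0.0233, 0.1529]
tool_rot: [0.994, -0.029, -0.104, 0.0]
ft_force: [0.1, 0.3, -0.2]
grip_width: 0.0695
```

```bash
python3 -c "
from h import *
c=hold(4)"
```

play_rows([
  {"x":-10,"y":0,"z":-45,"spin":0},
  {"x":-30,"y":-18,"z":-30,"spin":0},
])

```text
time: 59.65
position: [0.5052, 0.0415, 0.2341]
tool_rot: [0.994, -0.031, -0.102, 0.001]
ft_force: [-0.1, 1.0, 1.3]
grip_width: 0.0696
```

```bash
python3 -c "
from h import *
c=hold(4);st();save(c['img'],'w50.png');plan(.45,.08,.24,-3)
for n in ['scene','side']:
    c=cams.camera(n);save(cv2.resize(c['img'][150:300,180:380],None,fx=4,fy=4,interpolation=cv2.INTER_CUBIC),n+'50.png')"
```

```text
toolz [-0.2049  0.0051 -0.9788] q [-0.122  0.414  1.515 -0.02   1.418  1.512] mom [-0.04 -0.09  0.02]
t=59.9 TCP [0.5024 0.0433 0.2333] yawy -93.3 tilt 11.83 w 69.5 F [0.1 0.4 0.2] n=12 spin total -1.576
{"x": -5, "y": -3, "z": 0, "spin": -0.131}
{"x": -4, "y": -3, "z": 0, "spin": -0.131}
{"x": -4, "y": -4, "z": 0, "spin": -0.131}
{"x": -3, "y": -4, "z": 0, "spin": -0.131}
{"x": -3, "y": -5, "z": 0, "spin": -0.131}
{"x": -2, "y": -5, "z": 0, "spin": -0.131}
{"x": -1, "y": -5, "z": 0, "spin": -0.131}
{"x": -1, "y": -5, "z": 0, "spin": -0.131}
{"x": 0, "y": -5, "z": -1, "spin": -0.131}
{"x": 1, "y": -5, "z": -1, "spin": -0.131}
{"x": 1, "y": -5, "z": -1, "spin": -0.131}
{"x": 2, "y": -5, "z": -1, "spin": -0.131}
```

play_rows([
  {"x":-4,"y":-3,"z":0,"spin":-0.13},
  {"x":-4,"y":-3,"z":0,"spin":-0.13},
  {"x":-4,"y":-4,"z":0,"spin":-0.13},
  {"x":-3,"y":-4,"z":0,"spin":-0.13},
  {"x":-3,"y":-5,"z":0,"spin":-0.13},
  {"x":-2,"y":-5,"z":0,"spin":-0.13},
], grip=0.5)

```text
time: 60.55
position: [0.4734, 0.0579, 0.2264]
tool_rot: [0.925, 0.362, -0.105, -0.045]
ft_force: [-1.0, -0.5, -0.1]
grip_width: 0.0439
```

```bash
python3 -c "
from h import *
c=hold(4);st()"
```

```text
toolz [-0.2253  0.0072 -0.9743] q [-0.101  0.393  1.574 -0.016  1.401  0.735] mom [-0.   -0.16 -0.06]
```

play_rows([
  {"x":-1,"y":-5,"z":0,"spin":-0.13},
  {"x":-1,"y":-5,"z":0,"spin":-0.13},
  {"x":0,"y":-5,"z":0,"spin":-0.13},
  {"x":1,"y":-5,"z":0,"spin":-0.13},
  {"x":1,"y":-5,"z":0,"spin":-0.13},
  {"x":1,"y":-5,"z":0,"spin":-0.13},
])

```text
time: 61.35
position: [0.4507, 0.0714, 0.2298]
tool_rot: [0.716, 0.688, -0.08, -0.082]
ft_force: [-0.4, 0.0, 0.4]
grip_width: 0.0441
```

```bash
python3 -c "
from h import *
c=hold(4);st();save(c['img'],'w51.png');grasp(.4305,.0857,.195,-3,1,zc=.168)"
```

```text
toolz [-0.2271  0.0071 -0.9739] q [-0.08   0.361  1.62  -0.011  1.39  -0.03 ] mom [ 0.04 -0.22  0.03]
t=61.5 TCP [0.4509 0.0714 0.23  ] yawy -2.7 tilt 13.13 w 43.5 F [-0.1  0.2 -0.3] n=1 spin total 0.005
{"x": 14, "y": -6, "z": 68, "spin": 0.005}
```

play_rows([
  {"x":14,"y":-4,"z":40,"spin":0},
])

```text
time: 61.65
position: [0.4452, 0.0845, 0.1945]
tool_rot: [0.721, 0.684, -0.076, -0.076]
ft_force: [1.6, 0.0, -0.6]
grip_width: 0.0439
```

```bash
python3 -c "
from h import *
c=hold(4);st();o=robot.get_obs();c=hold(1);save(c['img'],'w52.png');grasp(.4305,.0857,.152,-3,1,zc=.168);print(proj(c,(.4305,.0857,.168),o))"
```

```text
toolz [-0.2287  0.0067 -0.9735] q [-0.054  0.395  1.689 -0.006  1.289 -0.004] mom [-0.03 -0.25 -0.03]
t=61.9 TCP [0.4397 0.0854 0.1925] yawy -2.8 tilt 13.07 w 43.6 F [ 0.6 -1.1  0.6] n=1 spin total 0.004
{"x": 0, "y": -3, "z": 73, "spin": 0.004}
[284.46542746 229.60281175]
```

Aligned. Descend 72 in two.

play_rows([
  {"x":0,"y":-1,"z":36,"spin":0},
])

```text
time: 62.0
position: [0.4376, 0.0849, 0.1611]
tool_rot: [0.72, 0.686, -0.075, -0.075]
ft_force: [1.0, -0.3, -0.1]
grip_width: 0.0436
```

```bash
python3 -c "
from h import *
c=hold(4);grasp(.431,.0857,.152,-3,1,zc=.168)"
```

```text
t=62.2 TCP [0.4315 0.0854 0.1586] yawy -2.8 tilt 13.03 w 43.7 F [ 0.   0.3 -0.1] n=1 spin total 0.003
{"x": 0, "y": -3, "z": 38, "spin": 0.003}
```

play_rows([
  {"x":0,"y":-1,"z":36,"spin":0},
])

```text
time: 62.3
position: [0.4296, 0.0851, 0.1273]
tool_rot: [0.72, 0.686, -0.075, -0.075]
ft_force: [0.8, 0.7, -0.4]
grip_width: 0.0433
```

```bash
python3 -c "
from h import *
c=hold(4);grasp(.431,.0857,.152,-3,1,zc=.168);save(c['img'],'w53.png')"
```

```text
t=62.5 TCP [0.4234 0.0855 0.1248] yawy -2.8 tilt 12.97 w 43.7 F [ 0.5 -0.4 -0.2] n=1 spin total 0.003
{"x": 0, "y": -2, "z": 4, "spin": 0.003}
```

play_rows([
  {"x":0,"y":0,"z":0,"spin":0},
], grip=0, newtons=50)

```text
time: 62.6
position: [0.4251, 0.0854, 0.1262]
tool_rot: [0.72, 0.685, -0.078, -0.079]
ft_force: [-0.7, 1.0, -0.5]
grip_width: 0.0401
```

```bash
python3 -c "
from h import *
c=hold(13);st();grasp(.431,.0857,.152,-3,1,zc=.168)"
```

```text
toolz [-0.224   0.0066 -0.9746] q [-0.056  0.473  1.795 -0.007  1.1   -0.003] mom [ 0.02 -0.2   0.01]
t=63.2 TCP [0.4236 0.0855 0.1249] yawy -2.9 tilt 12.95 w 8.3 F [ 0.2 -0.5  1.8] n=1 spin total 0.003
{"x": 0, "y": -2, "z": 4, "spin": 0.003}
```

play_rows([
  {"x":0,"y":-10,"z":2,"spin":0},
  {"x":0,"y":-10,"z":2,"spin":0},
  {"x":0,"y":-10,"z":2,"spin":0},
])

```text
time: 63.55
position: [0.4238, 0.0856, 0.1245]
tool_rot: [0.723, 0.686, -0.055, -0.056]
ft_force: [14.6, 0.0, -10.5]
grip_width: 0.0083
```

```bash
python3 -c "
from h import *
st();c=hold(4);st();plan(.43,.0857,.125)"
```

```text
toolz [-0.1575  0.0057 -0.9875] q [-0.058  0.442  1.845 -0.004  1.013 -0.003] mom [ 0.05 -2.92 -0.05]
toolz [-0.1582  0.0057 -0.9874] q [-0.058  0.442  1.844 -0.004  1.014 -0.003] mom [ 0.01 -3.03 -0.06]
t=63.8 TCP [0.4237 0.0856 0.1245] yawy -3.0 tilt 9.11 w 8.5 F [ 15.1   0.7 -11.1] n=1 spin total -0.000
{"x": 0, "y": 6, "z": -1, "spin": -0.0}
```

play_rows([
  {"x":0,"y":-10,"z":1,"spin":0},
  {"x":0,"y":-10,"z":1,"spin":0},
  {"x":0,"y":-10,"z":1,"spin":0},
  {"x":0,"y":-10,"z":1,"spin":0},
  {"x":0,"y":-10,"z":0,"spin":0},
])

```text
time: 64.25
position: [0.4288, 0.0854, 0.1241]
tool_rot: [0.727, 0.686, -0.015, -0.016]
ft_force: [19.2, -0.0, -29.2]
grip_width: 0.0085
```

```bash
python3 -c "
from h import *
st();c=hold(4);st();plan(.43,.0857,.125)"
```

```text
toolz [-0.0435  0.0037 -0.999 ] q [-6.10e-02  3.98e-01  1.92e+00  1.00e-03  8.67e-01 -4.00e-03] mom [ 0.01 -3.38 -0.07]
toolz [-0.0443  0.0038 -0.999 ] q [-6.10e-02  3.99e-01  1.92e+00  1.00e-03  8.68e-01 -4.00e-03] mom [-0.03 -3.22 -0.04]
t=64.5 TCP [0.4288 0.0854 0.124 ] yawy -3.3 tilt 2.55 w 8.7 F [ 18.6   0.4 -22.5] n=1 spin total -0.000
{"x": 0, "y": 1, "z": -1, "spin": -0.0}
```

play_rows([
  {"x":0,"y":-10,"z":2,"spin":0},
  {"x":0,"y":-10,"z":2,"spin":0},
  {"x":0,"y":-10,"z":2,"spin":0},
])

```text
time: 64.75
position: [0.4317, 0.0852, 0.1236]
tool_rot: [0.728, 0.685, 0.009, 0.007]
ft_force: [14.0, 1.0, -3.0]
grip_width: 0.0084
```

```bash
python3 -c "
from h import *
st();c=hold(4);st();plan(.43,.0857,.125)"
```

```text
toolz [ 0.0228  0.0018 -0.9997] q [-0.063  0.377  1.965  0.005  0.777 -0.004] mom [ 0.09 -2.21 -0.  ]
toolz [ 0.0225  0.0017 -0.9997] q [-0.063  0.377  1.965  0.004  0.777 -0.004] mom [ 0.15 -2.44  0.08]
t=65.0 TCP [0.4317 0.0852 0.1235] yawy -3.5 tilt 1.29 w 8.1 F [15.   1.2 -5.5] n=1 spin total -0.000
{"x": 0, "y": -2, "z": -2, "spin": -0.0}
```

play_rows([
  {"x":0,"y":8,"z":0,"spin":0},
  {"x":0,"y":14,"z":0,"spin":0},
  {"x":0,"y":18,"z":0,"spin":0},
  {"x":0,"y":18,"z":0,"spin":0},
  {"x":0,"y":12,"z":0,"spin":0},
])

```text
time: 65.45
position: [0.4911, 0.0816, 0.1234]
tool_rot: [0.728, 0.686, 0.0, -0.001]
ft_force: [-2.5, -0.1, 6.5]
grip_width: 0.0085
```

```bash
python3 -c "
from h import *
c=hold(4);st();plan(.621,.0755,.1235,-3)"
```

```text
toolz [ 0.0023  0.0019 -1.    ] q [-0.062  0.451  1.811  0.003  0.878 -0.004] mom [-0.04 -0.27  0.06]
t=65.7 TCP [0.4921 0.0816 0.1235] yawy -3.4 tilt 0.17 w 8.5 F [2.  0.4 1.9] n=3 spin total -0.007
{"x": 1, "y": 43, "z": 0, "spin": -0.002}
{"x": 0, "y": 43, "z": 0, "spin": -0.002}
{"x": 0, "y": 43, "z": 0, "spin": -0.002}
```

play_rows([
  {"x":0,"y":10,"z":0,"spin":0},
  {"x":0,"y":16,"z":0,"spin":0},
  {"x":0,"y":20,"z":0,"spin":0},
  {"x":0,"y":20,"z":0,"spin":0},
  {"x":0,"y":14,"z":0,"spin":0},
])

```text
time: 66.15
position: [0.5588, 0.0775, 0.1235]
tool_rot: [0.727, 0.687, -0.008, -0.008]
ft_force: [-1.8, -0.3, 5.1]
grip_width: 0.0084
```

```bash
python3 -c "
from h import *
c=hold(4);st();plan(.621,.0755,.1235,-3);save(c['img'],'w54.png')"
```

```text
toolz [-1.890e-02  9.000e-04 -9.998e-01] q [-0.06   0.535  1.63  -0.     0.995 -0.004] mom [-0.04 -0.34  0.02]
t=66.3 TCP [0.5596 0.0775 0.1235] yawy -3.2 tilt 1.08 w 8.4 F [ 1.1 -0.7  2.5] n=2 spin total -0.004
{"x": 1, "y": 31, "z": -1, "spin": -0.002}
{"x": 1, "y": 31, "z": -1, "spin": -0.002}
```

play_rows([
  {"x":0,"y":10,"z":0,"spin":0},
  {"x":0,"y":16,"z":0,"spin":0},
  {"x":0,"y":16,"z":0,"spin":0},
  {"x":0,"y":12,"z":0,"spin":0},
])

```text
time: 66.75
position: [0.602, 0.0748, 0.1235]
tool_rot: [0.726, 0.687, -0.014, -0.013]
ft_force: [-2.5, 0.1, 6.3]
grip_width: 0.0087
```

```bash
python3 -c "
from h import *
c=hold(4);st();plan(.621,.0755,.1235,-3)"
```

```text
toolz [-3.450e-02 -2.000e-04 -9.994e-01] q [-0.059  0.594  1.505 -0.003  1.078 -0.003] mom [-0.06 -0.3  -0.01]
t=67.0 TCP [0.6035 0.0748 0.1235] yawy -3.1 tilt 1.98 w 8.6 F [1.3 0.5 5.2] n=1 spin total -0.002
{"x": 2, "y": 17, "z": -1, "spin": -0.002}
```

play_rows([
  {"x":0,"y":12,"z":0,"spin":0},
])

```text
time: 67.05
position: [0.6114, 0.0743, 0.1235]
tool_rot: [0.726, 0.688, -0.015, -0.014]
ft_force: [-2.9, -0.4, 7.7]
grip_width: 0.0085
```

```bash
python3 -c "
from h import *
c=hold(4);st();plan(.621,.0755,.1235,-3)"
```

```text
toolz [-3.370e-02 -5.000e-04 -9.994e-01] q [-0.059  0.608  1.475 -0.003  1.093 -0.003] mom [-0.09 -0.32 -0.04]
t=67.2 TCP [0.6153 0.0741 0.1235] yawy -3.1 tilt 1.93 w 8.4 F [ 1.9 -1.4  4.7] n=1 spin total -0.002
{"x": 2, "y": 6, "z": 0, "spin": -0.002}
```

play_rows([
  {"x":0,"y":8,"z":0,"spin":0},
])

```text
time: 67.35
position: [0.6188, 0.0738, 0.1234]
tool_rot: [0.726, 0.688, -0.015, -0.014]
ft_force: [-16.4, -0.2, 18.4]
grip_width: 0.0086
```

```bash
python3 -c "
from h import *
c=hold(4);st();plan(.621,.0755,.1235,-3)"
```

```text
toolz [-4.210e-02 -6.000e-04 -9.991e-01] q [-0.059  0.615  1.458 -0.003  1.11  -0.003] mom [-0.15  0.87 -0.01]
t=67.5 TCP [0.6187 0.0738 0.1235] yawy -3.1 tilt 2.41 w 8.6 F [-6.1 -0.9  9.4] n=1 spin total -0.002
{"x": 2, "y": 2, "z": 0, "spin": -0.002}
```

play_rows([
  {"x":0,"y":6,"z":0,"spin":0},
])

```text
time: 67.65
position: [0.6182, 0.0738, 0.1235]
tool_rot: [0.725, 0.688, -0.02, -0.018]
ft_force: [-10.4, -1.2, 13.0]
grip_width: 0.0085
```

```bash
python3 -c "
from h import *
c=hold(4);st();plan(.621,.0755,.1235,-3)"
```

```text
toolz [-5.440e-02 -7.000e-04 -9.985e-01] q [-0.058  0.62   1.448 -0.004  1.127 -0.003] mom [-0.12  1.4  -0.04]
t=67.8 TCP [0.6182 0.0738 0.1235] yawy -3.1 tilt 3.12 w 8.5 F [-8.9 -1.1 12.2] n=1 spin total -0.001
{"x": 2, "y": 3, "z": 0, "spin": -0.001}
```

play_rows([
  {"x":0,"y":0,"z":0,"spin":0},
], grip=0.4)

```text
time: 67.95
position: [0.6164, 0.0739, 0.1235]
tool_rot: [0.725, 0.688, -0.021, -0.019]
ft_force: [2.2, -0.5, 0.9]
grip_width: 0.0117
```

```bash
python3 -c "
from h import *
c=hold(7);st()"
```

```text
toolz [-5.590e-02 -6.000e-04 -9.984e-01] q [-0.058  0.621  1.449 -0.004  1.127 -0.003] mom [-0.05 -0.12  0.04]
```

play_rows([
  {"x":0,"y":0,"z":-45,"spin":0},
])

```text
time: 68.4
position: [0.6145, 0.0741, 0.1616]
tool_rot: [0.725, 0.688, -0.026, -0.025]
ft_force: [0.6, -0.8, -0.3]
grip_width: 0.0343
```

```bash
python3 -c "
from h import *
c=hold(4)"
```

play_rows([
  {"x":0,"y":0,"z":-45,"spin":0},
])

```text
time: 68.7
position: [0.6172, 0.0741, 0.2067]
tool_rot: [0.725, 0.688, -0.026, -0.025]
ft_force: [0.0, 0.7, -1.2]
grip_width: 0.035
```

```bash
python3 -c "
from h import *
c=hold(4);st();o=robot.get_obs();c=hold(1);save(c['img'],'w55.png')
plan(.4722,.3892,.24,-110)
s=cams.camera('side');save(cv2.resize(s['img'][150:330,180:400],None,fx=3.5,fy=3.3,interpolation=cv2.INTER_CUBIC),'side55.png')"
```

```text
toolz [-5.260e-02 -9.000e-04 -9.986e-01] q [-0.058  0.529  1.346 -0.004  1.319 -0.003] mom [-0.   -0.07  0.05]
t=69.0 TCP [0.6224 0.0739 0.2126] yawy -3.1 tilt 3.18 w 34.7 F [-0.3  0.3 -0.3] n=14 spin total 1.867
{"x": 22, "y": -12, "z": -1, "spin": 0.133}
{"x": 20, "y": -15, "z": -1, "spin": 0.133}
{"x": 18, "y": -17, "z": -1, "spin": 0.133}
{"x": 16, "y": -20, "z": -1, "spin": 0.133}
{"x": 13, "y": -21, "z": -1, "spin": 0.133}
{"x": 10, "y": -23, "z": -1, "spin": 0.133}
{"x": 7, "y": -24, "z": -1, "spin": 0.133}
{"x": 3, "y": -25, "z": -1, "spin": 0.133}
{"x": 0, "y": -25, "z": -1, "spin": 0.133}
{"x": -3, "y": -25, "z": -1, "spin": 0.133}
{"x": -6, "y": -24, "z": -1, "spin": 0.133}
{"x": -10, "y": -23, "z": -1, "spin": 0.133}
{"x": -13, "y": -22, "z": -1, "spin": 0.133}
{"x": -15, "y": -20, "z": -1, "spin": 0.133}
```

play_rows([
  {"x":22,"y":-12,"z":-2,"spin":0.13},
  {"x":20,"y":-15,"z":-2,"spin":0.13},
  {"x":18,"y":-17,"z":-2,"spin":0.13},
  {"x":16,"y":-20,"z":-2,"spin":0.13},
])

```text
time: 69.4
position: [0.5745, 0.1633, 0.2139]
tool_rot: [0.884, 0.466, -0.033, -0.016]
ft_force: [0.6, 0.1, -0.1]
grip_width: 0.035
```

```bash
python3 -c "
from h import *
c=hold(3);st();plan(.4722,.3892,.23,-107)"
```

```text
toolz [-0.0719 -0.0023 -0.9974] q [0.089 0.494 1.411 0.004 1.309 0.677] mom [-0.03 -0.05 -0.01]
t=69.5 TCP [0.5745 0.1638 0.2144] yawy -33.8 tilt 4.13 w 34.6 F [-0.2  0.5 -0.4] n=10 spin total 1.277
{"x": 13, "y": -21, "z": -1, "spin": 0.128}
{"x": 10, "y": -23, "z": -1, "spin": 0.128}
{"x": 7, "y": -24, "z": 0, "spin": 0.128}
{"x": 4, "y": -24, "z": 0, "spin": 0.128}
{"x": 1, "y": -25, "z": 0, "spin": 0.128}
{"x": -2, "y": -25, "z": 0, "spin": 0.128}
{"x": -5, "y": -24, "z": 0, "spin": 0.128}
{"x": -8, "y": -23, "z": 0, "spin": 0.128}
{"x": -11, "y": -22, "z": 0, "spin": 0.128}
{"x": -14, "y": -21, "z": 0, "spin": 0.128}
```

play_rows([
  {"x":13,"y":-21,"z":-2,"spin":0.13},
  {"x":10,"y":-23,"z":-2,"spin":0.13},
  {"x":7,"y":-24,"z":-1,"spin":0.13},
  {"x":4,"y":-24,"z":-1,"spin":0.13},
  {"x":1,"y":-25,"z":-1,"spin":0.13},
])

```text
time: 70.05
position: [0.5248, 0.2719, 0.2186]
tool_rot: [0.988, 0.152, -0.04, -0.002]
ft_force: [-0.0, -0.4, -0.4]
grip_width: 0.0348
```

```bash
python3 -c "
from h import *
c=hold(3);st();plan(.4722,.3892,.23,-107)"
```

```text
toolz [-0.0789 -0.0083 -0.9968] q [0.282 0.482 1.419 0.014 1.319 1.534] mom [ 0.1  -0.05 -0.01]
t=70.2 TCP [0.5246 0.2724 0.2187] yawy -72.0 tilt 4.55 w 34.9 F [0.9 0.3 0. ] n=5 spin total 0.611
{"x": -3, "y": -25, "z": -2, "spin": 0.122}
{"x": -6, "y": -25, "z": -1, "spin": 0.122}
{"x": -9, "y": -24, "z": -1, "spin": 0.122}
{"x": -12, "y": -23, "z": -1, "spin": 0.122}
{"x": -14, "y": -21, "z": -1, "spin": 0.122}
```

play_rows([
  {"x":-2,"y":-25,"z":-1,"spin":0.13},
  {"x":-5,"y":-24,"z":-1,"spin":0.13},
  {"x":-8,"y":-23,"z":-1,"spin":0.13},
  {"x":-10,"y":-22,"z":-1,"spin":0.12},
  {"x":-10,"y":-18,"z":-1,"spin":0.12},
])

```text
time: 70.7
position: [0.4882, 0.3752, 0.2222]
tool_rot: [0.985, -0.168, -0.038, 0.014]
ft_force: [0.3, 0.2, 0.9]
grip_width: 0.035
```

```bash
python3 -c "
from h import *
c=hold(4);st();o=robot.get_obs();c=hold(1);save(c['img'],'w56.png');grasp(.470,.391,.155,-107,zc=.172);print(proj(c,(.470,.391,.195),o))"
```

```text
toolz [-0.0805 -0.0158 -0.9966] q [0.461 0.514 1.351 0.022 1.356 2.356] mom [ 0.03 -0.01  0.04]
t=71.0 TCP [0.4882 0.3744 0.2223] yawy -108.9 tilt 4.71 w 34.9 F [-0.8  0.6  0.2] n=3 spin total -0.033
{"x": -6, "y": -4, "z": 33, "spin": -0.011}
{"x": -6, "y": -4, "z": 33, "spin": -0.011}
{"x": -6, "y": -4, "z": 33, "spin": -0.011}
[269.72413065 256.13360833]
```

play_rows([
  {"x":-14,"y":-12,"z":10,"spin":-0.03},
])

```text
time: 71.05
position: [0.4809, 0.3884, 0.2136]
tool_rot: [0.988, -0.151, -0.037, 0.013]
ft_force: [-0.3, 1.0, -0.1]
grip_width: 0.0349
```

```bash
python3 -c "
from h import *
c=hold(4);st();o=robot.get_obs();c=hold(1);save(c['img'],'w57.png');grasp(.470,.391,.155,-107,zc=.172,n=2);print(proj(c,(.470,.391,.195),o))"
```

```text
toolz [-0.0819 -0.0167 -0.9965] q [0.49  0.526 1.359 0.024 1.337 2.355] mom [0.03 0.01 0.02]
t=71.3 TCP [0.4779 0.39   0.2125] yawy -107.2 tilt 4.74 w 34.7 F [0.6 0.5 0.3] n=2 spin total -0.003
{"x": -2, "y": 0, "z": 45, "spin": -0.001}
{"x": -2, "y": 0, "z": 45, "spin": -0.001}
[285.88082887 241.9088358 ]
```

play_rows([
  {"x":-3,"y":0,"z":40,"spin":0},
])

```text
time: 71.4
position: [0.4774, 0.3927, 0.1779]
tool_rot: [0.988, -0.15, -0.033, 0.01]
ft_force: [0.9, 0.5, 0.2]
grip_width: 0.035
```

```bash
python3 -c "
from h import *
c=hold(4);st();grasp(.470,.391,.158,-107,zc=.172,n=1)"
```

```text
toolz [-0.0826 -0.0173 -0.9964] q [0.495 0.56  1.414 0.025 1.249 2.357] mom [ 0.08 -0.04  0.04]
t=71.6 TCP [0.4715 0.3898 0.1726] yawy -107.1 tilt 4.84 w 34.5 F [ 1.8 -0.6 -0. ] n=1 spin total -0.002
{"x": -2, "y": -1, "z": 46, "spin": -0.002}
```

play_rows([
  {"x":-2,"y":0,"z":44,"spin":0},
])

```text
time: 71.7
position: [0.4733, 0.3932, 0.1357]
tool_rot: [0.988, -0.15, -0.032, 0.009]
ft_force: [1.9, 1.1, -0.3]
grip_width: 0.0342
```

```bash
python3 -c "
from h import *
c=hold(4);st();c=hold(1);save(c['img'],'w58.png');grasp(.470,.391,.158,-107,zc=.172,n=1)"
```

```text
toolz [-0.0825 -0.0174 -0.9964] q [0.499 0.604 1.464 0.026 1.154 2.358] mom [ 0.04 -0.01  0.01]
t=72.0 TCP [0.4675 0.3903 0.1308] yawy -107.1 tilt 4.68 w 34.7 F [-0.6  0.3  0.2] n=1 spin total -0.002
{"x": -1, "y": 0, "z": 4, "spin": -0.002}
```

Bar between fingers. Close.

play_rows([
  {"x":0,"y":0,"z":2,"spin":0},
], grip=0, newtons=45)

```text
time: 72.05
position: [0.4691, 0.3911, 0.1311]
tool_rot: [0.988, -0.15, -0.037, 0.013]
ft_force: [0.4, -0.3, -0.2]
grip_width: 0.0318
```

```bash
sed -i 's/robot.tcp_to_grasp; r=b/.045; r=b/; s/M\[:,2\]\*robot.tcp_to_grasp)/M[:,2]*.045)/' h.py; python3 -c "
from h import *
c=hold(11);bar(dth=-.1,n=2)"
```

```text
toolz [-0.0787 -0.0152 -0.9968] q [0.498 0.604 1.464 0.027 1.15  2.358] mom [0.18 0.01 0.02]
t=72.6 TCP [0.4678 0.3905 0.1295] yawy -107.2 tilt 4.60 w 10.4 F [-0.6  0.   4.7] n=1 spin total -0.000
{"x": 0, "y": 0, "z": 0, "spin": -0.0}
bar [0.4714 0.3912] r 0.27304182534975613 angle cw 220.81850388315024 door deg (yaw0) 106.11607365537893
[-9.6 25.5  1.6]
[-9.6 25.5  1.6]
```

play_rows([
  {"x":-5,"y":13,"z":1,"spin":-0.05},
  {"x":-10,"y":25,"z":1,"spin":-0.1},
  {"x":-10,"y":25,"z":1,"spin":-0.1},
  {"x":-10,"y":25,"z":1,"spin":-0.1},
  {"x":-10,"y":25,"z":1,"spin":-0.1},
])

```text
time: 73.1
position: [0.4122, 0.2876, 0.1294]
tool_rot: [0.996, 0.084, -0.035, 0.001]
ft_force: [1.4, -0.4, 3.3]
grip_width: 0.0108
```

```bash
python3 -c "
from h import *
c=hold(3);bar(dth=-.1,n=2)"
```

```text
toolz [-0.0724 -0.0087 -0.9973] q [0.372 0.473 1.744 0.022 0.996 1.769] mom [-0.4   0.13 -0.1 ]
t=73.2 TCP [0.4118 0.2865 0.1295] yawy -80.8 tilt 4.18 w 11.0 F [-1.4  0.1  3.3] n=1 spin total -0.000
{"x": 0, "y": 0, "z": 0, "spin": -0.0}
bar [0.4151 0.2869] r 0.27320304714602417 angle cw 195.7502992545108 door deg (yaw0) 81.04786902673948
[-10.3  25.3   0.7]
[-10.3  25.3   0.7]
```

play_rows([
  {"x":-10,"y":25,"z":0,"spin":-0.1},
  {"x":-10,"y":25,"z":0,"spin":-0.1},
  {"x":-10,"y":25,"z":0,"spin":-0.1},
  {"x":-10,"y":25,"z":0,"spin":-0.1},
  {"x":-10,"y":25,"z":0,"spin":-0.1},
])

```text
time: 73.75
position: [0.4071, 0.1558, 0.1293]
tool_rot: [0.942, 0.334, -0.038, -0.011]
ft_force: [-3.2, 0.5, 9.2]
grip_width: 0.0106
```

```bash
python3 -c "
from h import *
c=hold(3);bar(dth=-.1,n=2)"
```

```text
toolz [-0.0796 -0.0074 -0.9968] q [1.040e-01 4.020e-01 1.891e+00 1.000e-03 9.280e-01 9.990e-01] mom [-0.94  0.32 -0.02]
t=73.9 TCP [0.4073 0.1545 0.1293] yawy -51.4 tilt 4.58 w 10.9 F [-3.8 -0.6  8. ] n=1 spin total -0.000
{"x": 0, "y": 0, "z": 0, "spin": -0.0}
bar [0.4109 0.1549] r 0.2733361534913106 angle cw 167.78277815961977 door deg (yaw0) 53.08034793184845
[-11.   25.   -0.4]
[-11.   25.   -0.4]
```

play_rows([
  {"x":-11,"y":25,"z":0,"spin":-0.1},
  {"x":-11,"y":25,"z":0,"spin":-0.1},
  {"x":-11,"y":25,"z":0,"spin":-0.1},
  {"x":-11,"y":25,"z":0,"spin":-0.1},
])

```text
time: 74.3
position: [0.4499, 0.0558, 0.1292]
tool_rot: [0.853, 0.52, -0.038, -0.018]
ft_force: [-4.1, 0.7, 12.3]
grip_width: 0.0111
```

```bash
python3 -c "
from h import *
c=hold(3);bar(dth=-.1,n=2)"
```

```text
toolz [-0.0819 -0.0113 -0.9966] q [-0.112  0.426  1.843 -0.025  0.953  0.384] mom [-1.15  0.15  0.12]
t=74.5 TCP [0.4511 0.0541 0.1292] yawy -27.6 tilt 4.74 w 11.0 F [-5.  -4.2 12.9] n=1 spin total -0.000
{"x": 0, "y": 0, "z": 0, "spin": -0.0}
bar [0.4548 0.0546] r 0.2735295246635178 angle cw 144.68745962031213 door deg (yaw0) 29.98502939254081
[-11.3  24.9  -1.1]
[-11.3  24.9  -1.1]
```

play_rows([
  {"x":-11,"y":25,"z":0,"spin":-0.1},
  {"x":-11,"y":25,"z":0,"spin":-0.1},
])

```text
time: 74.65
position: [0.486, 0.0134, 0.1292]
tool_rot: [0.795, 0.605, -0.038, -0.02]
ft_force: [-4.7, -3.6, 12.2]
grip_width: 0.0107
```

```bash
python3 -c "from h import *; c=hold(3); st(); bar(dth=-.1,n=2)"
```

```text
toolz [-0.081  -0.0165 -0.9966] q [-0.184  0.465  1.763 -0.037  0.992  0.114] mom [-1.4   0.    0.01]
toolz [-0.081  -0.0165 -0.9966] q [-0.184  0.465  1.763 -0.037  0.992  0.114] mom [-1.4   0.    0.01]
t=74.8 TCP [0.4882 0.0114 0.1292] yawy -15.9 tilt 4.74 w 11.6 F [-5.2 -5.  13.7] n=1 spin total -0.000
{"x": 0, "y": 0, "z": 0, "spin": -0.0}
bar [0.4918 0.0121] r 0.273660474086589 angle cw 132.8673596853871 door deg (yaw0) 18.164929457615784
[-11.2  24.9  -1.4]
[-11.2  24.9  -1.4]
```

play_rows([
  {"x":-11,"y":25,"z":-1,"spin":-0.1},
  {"x":-8,"y":18,"z":-1,"spin":-0.07},
])

```text
time: 75.0
position: [0.5248, -0.0177, 0.1294]
tool_rot: [0.741, 0.671, -0.037, -0.021]
ft_force: [-3.3, -2.5, 1.2]
grip_width: 0.0112
```

```bash
python3 -c "from h import *; c=hold(3); bar(dth=-.05,n=2)"
```

```text
toolz [-0.0811 -0.0206 -0.9965] q [-0.222  0.508  1.67  -0.044  1.039 -0.095] mom [-1.14 -0.63  0.06]
t=75.2 TCP [ 0.526  -0.0184  0.1294] yawy -6.0 tilt 4.80 w 11.1 F [-3.  -6.2  3.7] n=1 spin total -0.000
{"x": 0, "y": 0, "z": 0, "spin": -0.0}
bar [ 0.5297 -0.0174] r 0.27381435142647975 angle cw 122.80439358167398 door deg (yaw0) 8.101963353902661
[-5.9 12.3 -0.8]
[-5.9 12.3 -0.8]
```

play_rows([
  {"x":-6,"y":12,"z":-1,"spin":-0.05},
  {"x":-3,"y":8,"z":0,"spin":-0.03},
])

```text
time: 75.35
position: [0.5452, -0.03, 0.1292]
tool_rot: [0.714, 0.699, -0.038, -0.021]
ft_force: [-13.5, 0.4, 17.1]
grip_width: 0.0113
```

```bash
python3 -c "from h import *; c=hold(2); bar(dth=-.05,n=2)"
```

```text
toolz [-0.0831 -0.0235 -0.9963] q [-0.233  0.532  1.62  -0.048  1.066 -0.186] mom [-0.94 -0.19  0.04]
t=75.5 TCP [ 0.5451 -0.0299  0.1293] yawy -1.3 tilt 4.96 w 11.8 F [-5.5 -4.6  6. ] n=1 spin total -0.000
{"x": 0, "y": 0, "z": 0, "spin": -0.0}
bar [ 0.5489 -0.0289] r 0.27390511911262133 angle cw 118.1282876286632 door deg (yaw0) 3.4258574008918856
[-5.9 12.3 -0.9]
[-5.9 12.3 -0.9]
```

play_rows([
  {"x":-2,"y":7,"z":0,"spin":-0.02},
])

```text
time: 75.55
position: [0.5444, -0.0297, 0.1292]
tool_rot: [0.707, 0.705, -0.043, -0.029]
ft_force: [-23.9, 6.0, 21.0]
grip_width: 0.0116
```

```bash
python3 -c "from h import *; c=hold(2); bar(dth=-.05,n=1)"
```

```text
toolz [-0.1008 -0.0198 -0.9947] q [-0.232  0.539  1.607 -0.048  1.09  -0.206] mom [ 0.11  1.99 -0.13]
t=75.7 TCP [ 0.5443 -0.0296  0.1292] yawy -0.2 tilt 5.90 w 12.0 F [-17.    2.2  15.6] n=1 spin total -0.000
{"x": 0, "y": 0, "z": 0, "spin": -0.0}
bar [ 0.5488 -0.0287] r 0.27381872928356654 angle cw 118.14644388176569 door deg (yaw0) 3.444013653994375
[-6.1 12.2 -1.1]
```

play_rows([
  {"x":0,"y":0,"z":0,"spin":0},
  {"x":0,"y":0,"z":0,"spin":0},
], grip=0.4)

```text
time: 75.85
position: [0.5436, -0.0281, 0.1291]
tool_rot: [0.707, 0.705, -0.043, -0.03]
ft_force: [1.3, -0.5, 0.3]
grip_width: 0.021
```

```bash
python3 -c "from h import *; c=hold(5); bar(dth=-.05,n=1)
for n in('side','scene'):
  save(cams.camera(n)['img'],n+'60')"; ls pics | tail -4
```

```text
toolz [-0.1026 -0.0194 -0.9945] q [-0.231  0.54   1.607 -0.048  1.091 -0.204] mom [-0.01 -0.14 -0.04]
t=76.1 TCP [ 0.5439 -0.0288  0.129 ] yawy -0.2 tilt 5.99 w 33.3 F [ 0.  -0.7  0.7] n=1 spin total -0.000
{"x": 0, "y": 0, "z": 0, "spin": -0.0}
bar [ 0.5485 -0.0279] r 0.2732348122970845 angle cw 118.29499669268006 door deg (yaw0) 3.5925664649087423
[-6.2 12.1 -1.1]
w9.png
wrist0.png
za.png
zb.pngTraceback (most recent call last):
  File "<string>", line 3, in <module>
    save(cams.camera(n)['img'],n+'60')
    ~~~~^^^^^^^^^^^^^^^^^^^^^^^^^^^^^^
  File "h.py", line 4, in save
    def save(im,n): cv2.imwrite('pics/'+n,cv2.cvtColor(im,cv2.COLOR_RGB2BGR))
                    ~~~~~~~~~~~^^^^^^^^^^^^^^^^^^^^^^^^^^^^^^^^^^^^^^^^^^^^^^
cv2.error: OpenCV(4.12.0) /io/opencv/modules/imgcodecs/src/loadsave.cpp:1051: error: (-2:Unspecified error) could not find a writer for the specified extension in function 'imwrite_'
```

Force-free and open. Rise.

play_rows([
  {"x":0,"y":0,"z":-45,"spin":0},
])

```text
time: 76.25
position: [0.5434, -0.027, 0.1689]
tool_rot: [0.707, 0.705, -0.047, -0.036]
ft_force: [1.9, 0.3, 0.5]
grip_width: 0.0346
```

```bash
python3 -c "from h import *; c=hold(4); st()"
```

```text
toolz [-0.0997 -0.0201 -0.9948] q [-0.228  0.487  1.551 -0.045  1.196 -0.207] mom [ 0.05 -0.12  0.07]
```

play_rows([
  {"x":0,"y":0,"z":-45,"spin":0},
])

```text
time: 76.55
position: [0.5482, -0.0262, 0.2138]
tool_rot: [0.707, 0.705, -0.047, -0.035]
ft_force: [0.0, 0.5, 0.3]
grip_width: 0.0352
```

```bash
python3 -c "from h import *; c=hold(4); st()"
```

```text
toolz [-0.099  -0.0202 -0.9949] q [-0.224  0.443  1.49  -0.043  1.302 -0.208] mom [ 0.06 -0.14 -0.01]
```

play_rows([
  {"x":0,"y":0,"z":-45,"spin":0},
], grip=0)

```text
time: 76.85
position: [0.5524, -0.0252, 0.2575]
tool_rot: [0.707, 0.705, -0.047, -0.036]
ft_force: [-0.3, 0.2, -0.8]
grip_width: 0.0316
```

```bash
python3 -c "
from h import *; c=hold(4); st()
for n in('side','scene'):
  save(cams.camera(n)['img'],n+'60.png')
plan(.63,-.144,.29,-93)"
```

```text
toolz [-0.0996 -0.02   -0.9948] q [-0.221  0.406  1.422 -0.042  1.407 -0.21 ] mom [-0.05 -0.15 -0.03]
t=77.2 TCP [ 0.5571 -0.0261  0.2624] yawy -0.2 tilt 6.01 w 10.7 F [ 0.2  0.3 -0.2] n=12 spin total 1.620
{"x": -10, "y": 6, "z": -3, "spin": 0.135}
{"x": -9, "y": 7, "z": -3, "spin": 0.135}
{"x": -8, "y": 8, "z": -3, "spin": 0.135}
{"x": -7, "y": 9, "z": -3, "spin": 0.135}
{"x": -5, "y": 10, "z": -3, "spin": 0.135}
{"x": -4, "y": 11, "z": -3, "spin": 0.135}
{"x": -2, "y": 11, "z": -3, "spin": 0.135}
{"x": -1, "y": 11, "z": -3, "spin": 0.135}
{"x": 1, "y": 11, "z": -3, "spin": 0.135}
{"x": 2, "y": 11, "z": -3, "spin": 0.135}
{"x": 4, "y": 11, "z": -3, "spin": 0.135}
{"x": 5, "y": 10, "z": -3, "spin": 0.135}
```

View pics/side60.png

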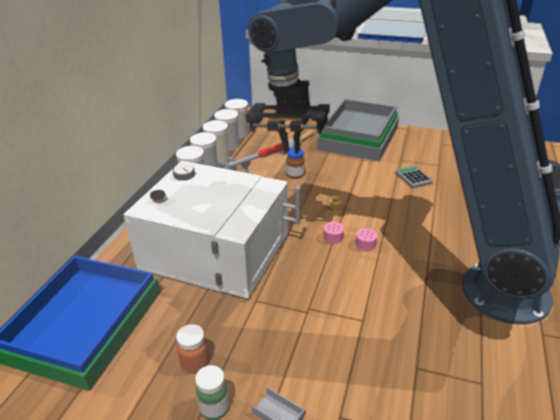

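View pics/scene60.png

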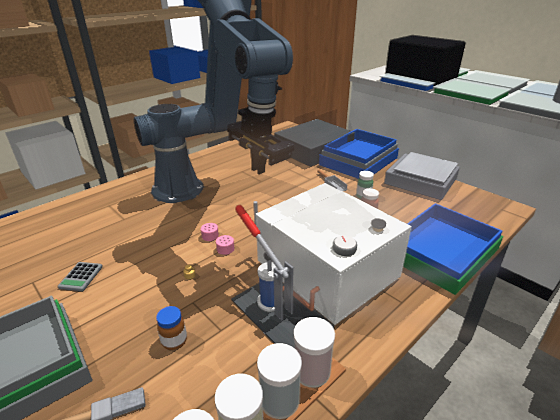

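```bash
python3 -c "
from h import *
plan(.628,-.1445,.270,-3,4)"
```

```text
t=77.2 TCP [ 0.5571 -0.0261  0.2624] yawy -0.2 tilt 6.01 w 10.7 F [ 0.2  0.3 -0.2] n=4 spin total 0.049
{"x": -30, "y": 18, "z": -3, "spin": 0.012}
{"x": -29, "y": 18, "z": -3, "spin": 0.012}
{"x": -29, "y": 18, "z": -3, "spin": 0.012}
{"x": -29, "y": 19, "z": -3, "spin": 0.012}
```

play_rows([
  {"x":-30,"y":18,"z":-3,"spin":0.012},
  {"x":-29,"y":18,"z":-3,"spin":0.012},
])

```text
time: 77.35
position: [0.5889, -0.0817, 0.2621]
tool_rot: [0.714, 0.698, -0.046, -0.034]
ft_force: [1.0, 1.0, 0.1]
grip_width: 0.0016
```

```bash
python3 -c "
from h import *
c=hold(3);plan(.628,-.1445,.270,-3,2)"
```

```text
t=77.5 TCP [ 0.5894 -0.0831  0.2615] yawy -1.5 tilt 6.54 w 0.6 F [-0.8  0.1  0.8] n=2 spin total 0.026
{"x": -30, "y": 19, "z": -6, "spin": 0.013}
{"x": -30, "y": 20, "z": -6, "spin": 0.013}
```

play_rows([
  {"x":-30,"y":19,"z":-6,"spin":0.013},
  {"x":-30,"y":20,"z":-6,"spin":0.013},
])

```text
time: 77.7
position: [0.6233, -0.1389, 0.2668]
tool_rot: [0.722, 0.689, -0.048, -0.04]
ft_force: [0.9, 0.4, 0.3]
grip_width: 0.0002
```

```bash
python3 -c "
from h import *
c=hold(4);plan(.628,-.1445,.270,-3,1); st(); save(c['img'],'w61.png')
for n in('side','scene'):
  c=cams.camera(n);o=robot.get_obs();im=c['img'];
  import cv2
  t=np.array(o['position'])
  z=cv2.resize(im,None,fx=1.4,fy=1.4); save(z,n+'61.png')"
```

```text
t=77.9 TCP [ 0.6232 -0.1391  0.2665] yawy -2.8 tilt 7.10 w 0.2 F [-0.1  0.5 -0.6] n=1 spin total 0.004
{"x": -5, "y": 5, "z": -4, "spin": 0.004}
toolz [-0.1233 -0.0081 -0.9923] q [-0.366  0.537  1.189 -0.052  1.529 -0.313] mom [ 0.   -0.16  0.01]
```

View pics/w61.png

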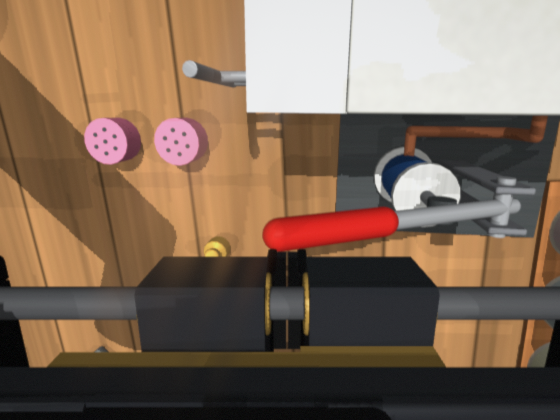

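View pics/scene61.png

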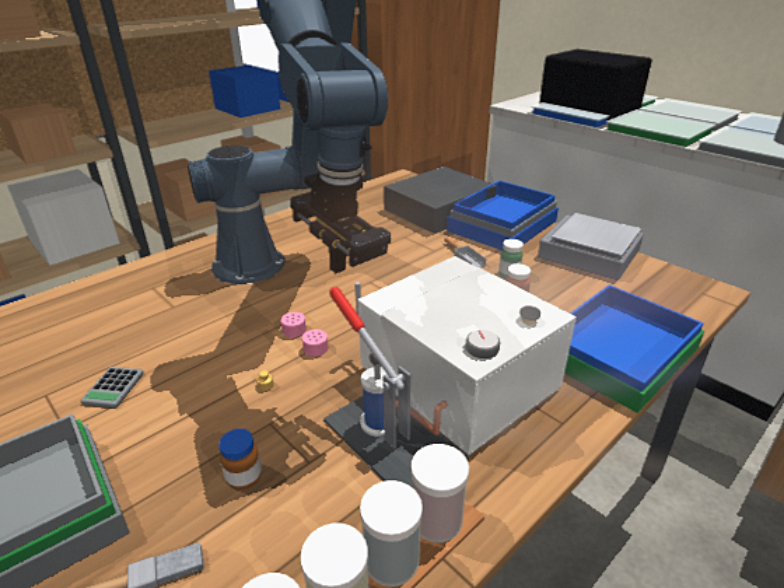

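View pics/side61.png

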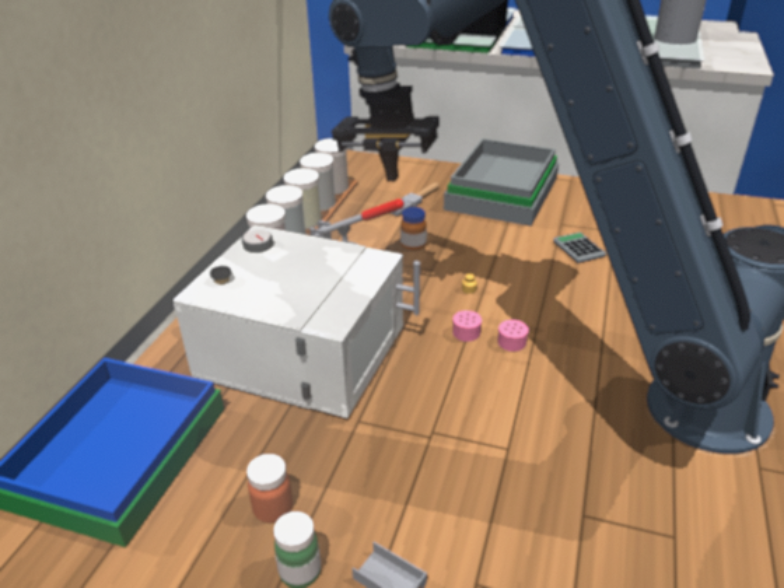

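```bash
python3 -c "
from h import *
o=robot.get_obs();c=hold(1)
for p,z in(((278,234),.255),((335,228),.234),((392,222),.214)): print(p,atz(c,p,z,o))
t=np.array(o['position']);R=__import__('scipy.spatial.transform',fromlist=['Rotation']).Rotation.from_quat(o['tool_rot']).as_matrix();tip=t-.031*R[:,2];print('tip',tip,proj(c,tip,o))"
```

```text
(278, 234) [ 0.61534455 -0.13726097  0.255     ]
(335, 228) [ 0.65140383 -0.14040534  0.234     ]
(392, 222) [ 0.69234122 -0.14269501  0.214     ]
tip [ 0.62689251 -0.13794199  0.29796594] [288.04651718 262.82305156]
```

```bash
python3 -c "
from h import *
plan(.643,-.1417,.240,-3,1)"
```

```text
t=78.0 TCP [ 0.6233 -0.1382  0.2676] yawy -2.7 tilt 7.02 w 0.6 F [-0.2 -0.3 -0.4] n=1 spin total 0.005
{"x": -2, "y": 23, "z": 25, "spin": 0.005}
```

play_rows([
  {"x":-3,"y":23,"z":20,"spin":0},
])

```text
time: 78.15
position: [0.6437, -0.1413, 0.2489]
tool_rot: [0.722, 0.69, -0.046, -0.036]
ft_force: [1.6, -0.5, 0.1]
grip_width: 0.0003
```

```bash
python3 -c "
from h import *
c=hold(4);plan(.634,-.1417,.16,-3,4);st();save(c['img'],'w62.png')"
```

```text
t=78.3 TCP [ 0.6425 -0.1413  0.2444] yawy -2.6 tilt 7.17 w 0.4 F [-0.7  0.1 -0.8] n=4 spin total 0.007
{"x": 0, "y": 1, "z": 21, "spin": 0.002}
{"x": 0, "y": 1, "z": 21, "spin": 0.002}
{"x": 0, "y": 1, "z": 21, "spin": 0.002}
{"x": 0, "y": 1, "z": 21, "spin": 0.002}
toolz [-0.1245 -0.0083 -0.9922] q [-0.359  0.584  1.162 -0.052  1.51  -0.308] mom [ 0.03 -0.14 -0.04]
```

View pics/w62.png

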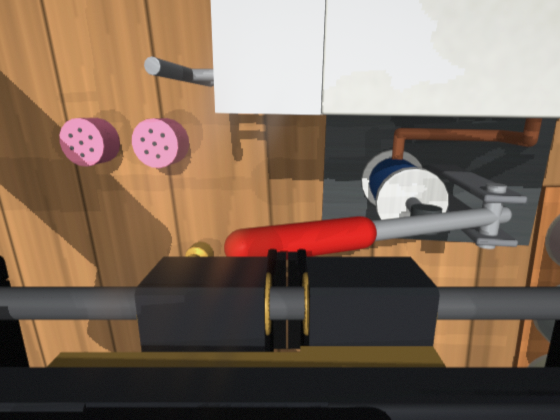

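```bash
python3 -c "
from h import *
o=robot.get_obs();c=hold(1)
for p,z in(((238,245),.255),((300,239),.234),((366,231),.214)): print(p,atz(c,p,z,o))
t=np.array(o['position']);tip=t+.031*np.array([.1245,.0083,.992]);print('tip',tip,proj(c,tip,o))"
```

```text
(238, 245) [ 0.61465498 -0.13908153  0.255     ]
(300, 239) [ 0.64882486 -0.14302758  0.234     ]
(366, 231) [ 0.69121511 -0.14462645  0.214     ]
tip [ 0.64634736 -0.14100419  0.27517693] [288.05021887 262.82155645]
```

play_rows([
  {"x":-1.5,"y":0,"z":20,"spin":0},
  {"x":0,"y":0,"z":20,"spin":0},
])

```text
time: 78.6
position: [0.64, -0.1436, 0.2109]
tool_rot: [0.721, 0.69, -0.046, -0.035]
ft_force: [-0.7, 0.1, 3.2]
grip_width: 0.0009
```

```bash
python3 -c "
from h import *
c=hold(3);plan(.634,-.1427,.12,-3,4);st();save(c['img'],'w63.png')"
```

```text
t=78.8 TCP [ 0.6403 -0.1436  0.2105] yawy -2.6 tilt 6.58 w 0.5 F [1.7 0.2 2.4] n=4 spin total 0.007
{"x": 1, "y": 1, "z": 23, "spin": 0.002}
{"x": 1, "y": 1, "z": 23, "spin": 0.002}
{"x": 1, "y": 1, "z": 23, "spin": 0.002}
{"x": 1, "y": 1, "z": 23, "spin": 0.002}
toolz [-0.1139 -0.0121 -0.9934] q [-0.363  0.603  1.219 -0.052  1.423 -0.308] mom [ 0.06 -0.32 -0.01]
```

View pics/w63.png

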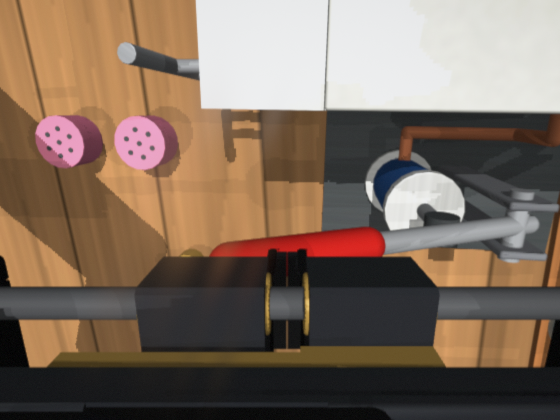

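play_rows([
  {"x":1,"y":0,"z":22,"spin":0},
  {"x":0,"y":0,"z":22,"spin":0},
])

```text
time: 78.95
position: [0.6386, -0.1441, 0.1755]
tool_rot: [0.722, 0.69, -0.043, -0.03]
ft_force: [-1.5, 1.6, 8.5]
grip_width: 0.0001
```

```bash
python3 -c "
from h import *
c=hold(3);plan(.63,-.1435,.12,-3,2);st();save(c['img'],'w64.png')"
```

```text
t=79.1 TCP [ 0.6386 -0.1442  0.1743] yawy -2.6 tilt 6.06 w 0.8 F [-2.   1.   6.2] n=2 spin total 0.007
{"x": 1, "y": -1, "z": 27, "spin": 0.003}
{"x": 1, "y": -1, "z": 27, "spin": 0.003}
toolz [-0.1044 -0.0161 -0.9944] q [-0.365  0.629  1.272 -0.054  1.333 -0.305] mom [0.15 0.27 0.02]
```

View pics/w64.png

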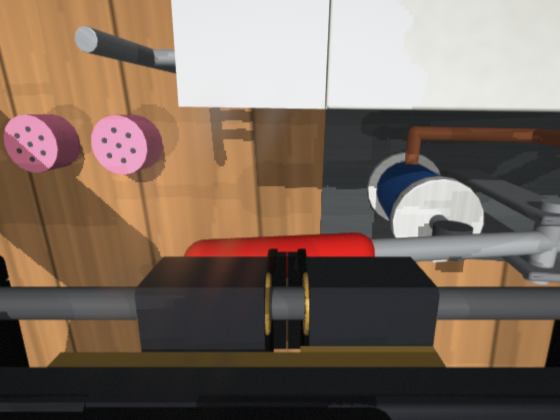

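play_rows([
  {"x":1,"y":-1,"z":22,"spin":0},
  {"x":0,"y":-1,"z":22,"spin":0},
])

```text
time: 79.3
position: [0.6342, -0.1446, 0.14]
tool_rot: [0.722, 0.69, -0.042, -0.027]
ft_force: [-5.6, 4.1, 10.6]
grip_width: 0.0004
```

```bash
python3 -c "
from h import *
c=hold(2);plan(.63,-.1435,.12,-3,1);st()"
```

```text
t=79.4 TCP [ 0.6339 -0.1445  0.1379] yawy -2.6 tilt 5.81 w 0.3 F [-2.9  1.4  8.3] n=1 spin total 0.007
{"x": 1, "y": -2, "z": 18, "spin": 0.007}
toolz [-0.0994 -0.0189 -0.9949] q [-0.367  0.658  1.324 -0.056  1.247 -0.303] mom [ 0.29  0.55 -0.03]
```

play_rows([
  {"x":0,"y":-1,"z":16,"spin":0},
])

```text
time: 79.5
position: [0.6333, -0.1447, 0.127]
tool_rot: [0.722, 0.69, -0.041, -0.026]
ft_force: [0.9, 2.3, 10.6]
grip_width: 0.0004
```

```bash
python3 -c "
from h import *
c=hold(2);plan(.63,-.1435,.12,-3,1);st()"
```

```text
t=79.6 TCP [ 0.6332 -0.1446  0.1247] yawy -2.6 tilt 5.55 w 0.8 F [-0.1  2.1  9.6] n=1 spin total 0.007
{"x": 1, "y": -3, "z": 5, "spin": 0.007}
toolz [-0.0948 -0.0192 -0.9953] q [-0.368  0.669  1.341 -0.056  1.214 -0.302] mom [ 0.29  0.07 -0.01]
```

play_rows([
  {"x":1,"y":-1,"z":9,"spin":0},
])

```text
time: 79.7
position: [0.6333, -0.1445, 0.1203]
tool_rot: [0.722, 0.69, -0.04, -0.023]
ft_force: [-2.2, -1.5, 9.2]
grip_width: 0.0004
```

```bash
python3 -c "
from h import *
c=hold(2);plan(.63,-.1435,.12,-3,1)"
```

```text
t=79.8 TCP [ 0.6333 -0.1446  0.1195] yawy -2.6 tilt 5.33 w 0.8 F [-1.2  0.4 10.4] n=1 spin total 0.007
{"x": 1, "y": -3, "z": 0, "spin": 0.007}
```

play_rows([
  {"x":0,"y":-1,"z":9,"spin":0},
])

```text
time: 79.9
position: [0.6335, -0.1448, 0.1152]
tool_rot: [0.722, 0.69, -0.039, -0.021]
ft_force: [-2.2, 3.4, 12.0]
grip_width: 0.0008
```

```bash
python3 -c "
from h import *
c=hold(2);plan(.63,-.1435,.12,-3,1)"
```

```text
t=80.0 TCP [ 0.6335 -0.1447  0.1144] yawy -2.6 tilt 5.07 w 0.5 F [-0.7  1.8 10.3] n=1 spin total 0.007
{"x": 1, "y": -4, "z": -5, "spin": 0.007}
```

play_rows([
  {"x":0,"y":-1,"z":9,"spin":0},
])

```text
time: 80.1
position: [0.6339, -0.1448, 0.1123]
tool_rot: [0.722, 0.691, -0.037, -0.019]
ft_force: [-8.5, 6.1, 40.5]
grip_width: 0.0004
```

```bash
python3 -c "
from h import *
c=hold(2);plan(.63,-.1435,.12,-3,1)"
```

```text
t=80.2 TCP [ 0.6338 -0.1448  0.1132] yawy -2.6 tilt 4.80 w 0.6 F [-5.4  4.1 24.1] n=1 spin total 0.007
{"x": 1, "y": -4, "z": -6, "spin": 0.007}
```

play_rows([
  {"x":0,"y":-1,"z":7,"spin":0},
])

```text
time: 80.3
position: [0.634, -0.1448, 0.1134]
tool_rot: [0.722, 0.691, -0.036, -0.017]
ft_force: [-5.4, 3.8, 19.0]
grip_width: 0.0002
```

```bash
python3 -c "
from h import *
c=hold(2);plan(.63,-.1435,.12,-3,1);save(c['img'],'w65.png')
for n in('side','scene'):
  c=cams.camera(n);save(c['img'],n+'65.png')"
```

```text
t=80.4 TCP [ 0.634  -0.1449  0.1134] yawy -2.6 tilt 4.56 w 0.4 F [-4.6  3.  22. ] n=1 spin total 0.007
{"x": 1, "y": -5, "z": -6, "spin": 0.007}
```

View pics/scene65.png

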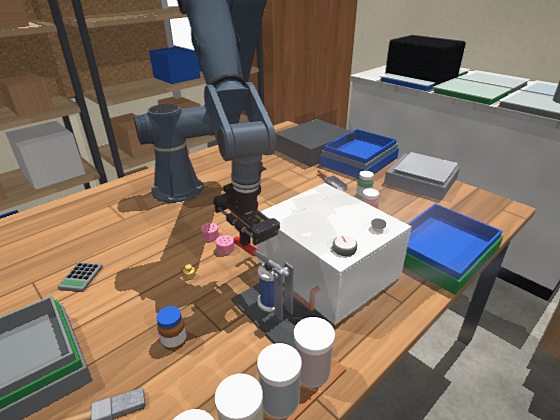

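play_rows([
  {"x":0,"y":0,"z":-45,"spin":0},
  {"x":0,"y":0,"z":-45,"spin":0},
])

```text
time: 80.7
position: [0.6395, -0.1423, 0.2026]
tool_rot: [0.722, 0.691, -0.037, -0.019]
ft_force: [1.6, -0.5, 0.1]
grip_width: 0.0006
```

```bash
python3 -c "
from h import *
c=hold(4);plan(.642,-.1427,.255,-3,1);st()"
```

```text
t=80.9 TCP [ 0.6409 -0.1432  0.2042] yawy -2.6 tilt 4.55 w 0.5 F [ 0.3 -1.4  3. ] n=1 spin total 0.007
{"x": -1, "y": -3, "z": -51, "spin": 0.007}
toolz [-0.0745 -0.0272 -0.9969] q [-0.362  0.587  1.264 -0.053  1.351 -0.305] mom [-0.25 -0.14  0.03]
```

play_rows([
  {"x":0,"y":2,"z":-45,"spin":0},
])

```text
time: 81.0
position: [0.641, -0.1404, 0.2428]
tool_rot: [0.722, 0.691, -0.04, -0.023]
ft_force: [-0.0, -1.2, -2.1]
grip_width: 0.0003
```

```bash
python3 -c "
from h import *
c=hold(6);plan(.642,-.1427,.245,-3,1);st();save(c['img'],'w66.png')
c=cams.camera('scene');save(c['img'],'scene66.png')"
```

```text
t=81.3 TCP [ 0.6452 -0.1417  0.2475] yawy -2.6 tilt 4.67 w 0.6 F [ 0.4 -0.2 -0.2] n=1 spin total 0.007
{"x": -1, "y": -3, "z": 3, "spin": 0.007}
toolz [-0.077  -0.0261 -0.9967] q [-0.358  0.558  1.197 -0.052  1.449 -0.306] mom [-0.   -0.09  0.02]
```

View pics/scene66.png

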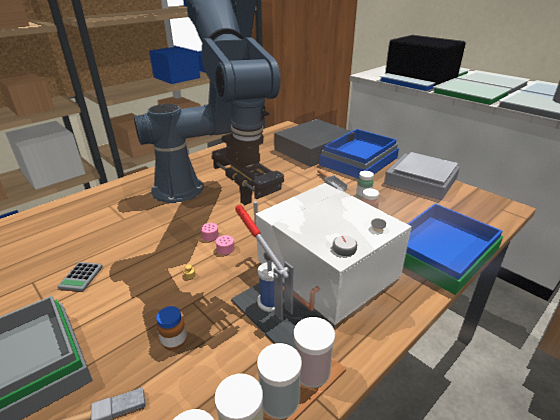

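View pics/w66.png

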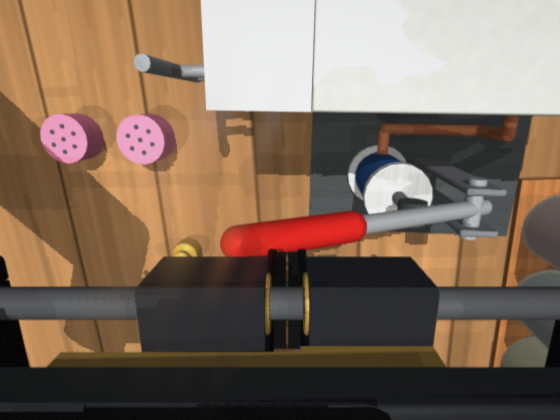

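play_rows([
  {"x":-1,"y":-3,"z":25,"spin":0},
  {"x":0,"y":0,"z":25,"spin":0},
])

```text
time: 81.55
position: [0.6394, -0.1442, 0.1984]
tool_rot: [0.722, 0.691, -0.036, -0.016]
ft_force: [-1.3, 1.0, 5.9]
grip_width: 0.0006
```

```bash
python3 -c "
from h import *
c=hold(3);plan(.636,-.144,.12,-3,4)"
```

```text
t=81.7 TCP [ 0.64   -0.1441  0.1976] yawy -2.6 tilt 4.52 w 0.5 F [1.7 0.1 3.3] n=4 spin total 0.007
{"x": 1, "y": 0, "z": 19, "spin": 0.002}
{"x": 1, "y": 0, "z": 19, "spin": 0.002}
{"x": 1, "y": 0, "z": 19, "spin": 0.002}
{"x": 1, "y": 0, "z": 19, "spin": 0.002}
```

play_rows([
  {"x":0,"y":-1,"z":22,"spin":0},
  {"x":0,"y":-1,"z":22,"spin":0},
])

```text
time: 81.9
position: [0.6366, -0.1457, 0.1599]
tool_rot: [0.722, 0.691, -0.035, -0.014]
ft_force: [-4.0, 1.9, 10.1]
grip_width: 0.0006
```

```bash
python3 -c "
from h import *
c=hold(3);plan(.636,-.144,.12,-3,2)"
```

```text
t=82.0 TCP [ 0.6367 -0.1457  0.159 ] yawy -2.6 tilt 4.35 w 0.5 F [-2.7  2.2  7.6] n=2 spin total 0.007
{"x": 1, "y": 1, "z": 19, "spin": 0.004}
{"x": 1, "y": 1, "z": 19, "spin": 0.004}
```

play_rows([
  {"x":1,"y":-1,"z":20,"spin":0},
  {"x":1,"y":-1,"z":16,"spin":0},
])

```text
time: 82.25
position: [0.6345, -0.146, 0.1307]
tool_rot: [0.722, 0.691, -0.035, -0.011]
ft_force: [-2.7, 0.6, 10.2]
grip_width: 0.0004
```

```bash
python3 -c "
from h import *
c=hold(2);plan(.635,-.144,.12,-3,1)"
```

```text
t=82.3 TCP [ 0.6344 -0.146   0.1298] yawy -2.6 tilt 4.20 w 0.3 F [-2.2  0.   9.4] n=1 spin total 0.007
{"x": 2, "y": 1, "z": 10, "spin": 0.007}
```

play_rows([
  {"x":0,"y":-1,"z":8,"spin":0},
])

```text
time: 82.45
position: [0.6342, -0.1461, 0.1254]
tool_rot: [0.722, 0.691, -0.034, -0.01]
ft_force: [-2.2, 3.1, 10.4]
grip_width: 0.0003
```

```bash
python3 -c "
from h import *
c=hold(2);plan(.635,-.144,.12,-3,1)"
```

```text
t=82.5 TCP [ 0.6341 -0.1461  0.1246] yawy -2.6 tilt 4.06 w 0.6 F [-1.2  1.4  9.8] n=1 spin total 0.007
{"x": 2, "y": 1, "z": 4, "spin": 0.007}
```

play_rows([
  {"x":2,"y":-1,"z":8,"spin":0},
  {"x":0,"y":-1,"z":8,"spin":0},
])

```text
time: 82.75
position: [0.6343, -0.1464, 0.1161]
tool_rot: [0.722, 0.691, -0.033, -0.006]
ft_force: [-1.9, 4.0, 10.7]
grip_width: 0.0007
```

```bash
python3 -c "
from h import *
c=hold(2);plan(.635,-.144,.12,-3,1)"
```

```text
t=82.8 TCP [ 0.6343 -0.1462  0.1157] yawy -2.6 tilt 3.86 w 0.6 F [-1.7  2.  10.6] n=1 spin total 0.008
{"x": 2, "y": 0, "z": -4, "spin": 0.008}
```

play_rows([
  {"x":0,"y":-1,"z":7,"spin":0},
])

```text
time: 82.95
position: [0.6346, -0.1463, 0.1131]
tool_rot: [0.722, 0.691, -0.032, -0.005]
ft_force: [-5.0, 3.7, 26.9]
grip_width: 0.0005
```

```bash
python3 -c "
from h import *
c=hold(2);plan(.635,-.144,.12,-3,1)"
```

```text
t=83.0 TCP [ 0.6345 -0.1463  0.1137] yawy -2.6 tilt 3.71 w 0.6 F [-3.9  2.7 14.6] n=1 spin total 0.008
{"x": 2, "y": 0, "z": -6, "spin": 0.008}
```

One more nudge to be sure of the stop, then up.

play_rows([
  {"x":0,"y":0,"z":7,"spin":0},
])

```text
time: 83.15
position: [0.6347, -0.1464, 0.1128]
tool_rot: [0.722, 0.691, -0.032, -0.004]
ft_force: [-9.9, 4.1, 31.4]
grip_width: 0.0008
```

```bash
python3 -c "
from h import *
c=hold(2);plan(.635,-.144,.12,-3,1)"
```

```text
t=83.2 TCP [ 0.6347 -0.1464  0.1132] yawy -2.5 tilt 3.68 w 0.4 F [-6.6  3.9 22.7] n=1 spin total 0.008
{"x": 2, "y": 0, "z": -7, "spin": 0.008}
```

play_rows([
  {"x":0,"y":0,"z":-45,"spin":0},
  {"x":0,"y":0,"z":-45,"spin":0},
])

```text
time: 83.45
position: [0.638, -0.1427, 0.2022]
tool_rot: [0.722, 0.691, -0.033, -0.007]
ft_force: [0.2, -0.6, 0.8]
grip_width: 0.0007
```

```bash
python3 -c "
from h import *
c=hold(4);plan(.642,-.1427,.255,-3,1);st()"
```

```text
t=83.7 TCP [ 0.6394 -0.1435  0.2037] yawy -2.5 tilt 3.74 w 0.7 F [-0.3 -1.3  2.9] n=1 spin total 0.008
{"x": -1, "y": 0, "z": -51, "spin": 0.008}
toolz [-0.0522 -0.0391 -0.9979] q [-0.362  0.573  1.292 -0.057  1.312 -0.303] mom [-0.23 -0.13  0.01]
```

play_rows([
  {"x":0,"y":2,"z":-45,"spin":0},
])

```text
time: 83.75
position: [0.6386, -0.1403, 0.2422]
tool_rot: [0.722, 0.691, -0.036, -0.011]
ft_force: [-0.2, 0.4, -0.5]
grip_width: 0.0002
```

```bash
python3 -c "
from h import *
c=hold(6);plan(.645,-.1427,.245,-3,1);st();save(c['img'],'w67.png')
c=cams.camera('scene');save(c['img'],'scene67.png')"
```

```text
t=84.0 TCP [ 0.6427 -0.1415  0.2471] yawy -2.5 tilt 3.83 w 0.4 F [ 0.2 -0.6 -0.4] n=1 spin total 0.008
{"x": -1, "y": 2, "z": 2, "spin": 0.008}
toolz [-0.055  -0.0379 -0.9978] q [-0.357  0.542  1.228 -0.055  1.411 -0.304] mom [ 0.05 -0.1   0.01]
```

View pics/w67.png

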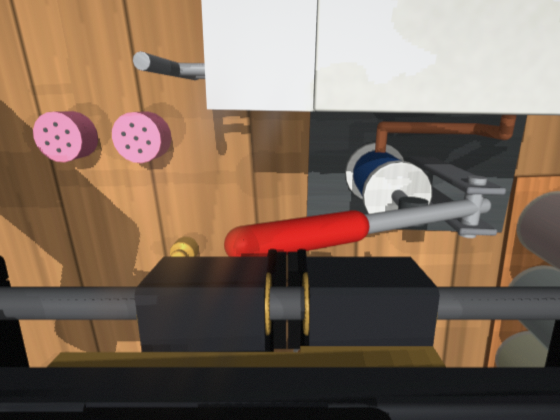

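Lever up again (red grip (240,243)–(358,225)), as before. Third stroke.

play_rows([
  {"x":0,"y":0,"z":25,"spin":0},
  {"x":0,"y":0,"z":25,"spin":0},
])

```text
time: 84.3
position: [0.6411, -0.1437, 0.1977]
tool_rot: [0.722, 0.691, -0.032, -0.004]
ft_force: [-2.1, 0.8, 6.2]
grip_width: 0.0006
```

```bash
python3 -c "
from h import *
c=hold(3);plan(.636,-.144,.12,-3,4)"
```

```text
t=84.5 TCP [ 0.6415 -0.1437  0.1969] yawy -2.5 tilt 3.71 w 0.3 F [1.5 0.6 3.2] n=4 spin total 0.008
{"x": 1, "y": 0, "z": 19, "spin": 0.002}
{"x": 1, "y": 0, "z": 19, "spin": 0.002}
{"x": 1, "y": 0, "z": 19, "spin": 0.002}
{"x": 1, "y": 0, "z": 19, "spin": 0.002}
```

play_rows([
  {"x":1,"y":-1,"z":22,"spin":0},
  {"x":1,"y":-1,"z":22,"spin":0},
])

```text
time: 84.65
position: [0.6392, -0.1444, 0.1591]
tool_rot: [0.722, 0.691, -0.032, -0.002]
ft_force: [-5.6, 1.7, 9.2]
grip_width: 0.0004
```

```bash
python3 -c "
from h import *
c=hold(3);plan(.636,-.144,.12,-3,2)"
```

```text
t=84.8 TCP [ 0.6394 -0.1444  0.1583] yawy -2.5 tilt 3.62 w 0.2 F [-3.4  0.4  7.6] n=2 spin total 0.008
{"x": 1, "y": -1, "z": 19, "spin": 0.004}
{"x": 1, "y": -1, "z": 19, "spin": 0.004}
```

play_rows([
  {"x":1,"y":-1,"z":20,"spin":0},
  {"x":1,"y":-1,"z":16,"spin":0},
])

```text
time: 85.0
position: [0.6374, -0.1448, 0.1298]
tool_rot: [0.722, 0.691, -0.031, 0.001]
ft_force: [-4.2, 0.8, 10.0]
grip_width: 0.0004
```

```bash
python3 -c "
from h import *
c=hold(2);plan(.635,-.144,.12,-3,1)"
```

```text
t=85.1 TCP [ 0.6373 -0.1447  0.1289] yawy -2.5 tilt 3.57 w 0.4 F [-2.   1.4  8.5] n=1 spin total 0.008
{"x": 1, "y": -2, "z": 9, "spin": 0.008}
```

play_rows([
  {"x":1,"y":-1,"z":8,"spin":0},
  {"x":1,"y":-1,"z":8,"spin":0},
])

```text
time: 85.3
position: [0.6372, -0.1449, 0.1198]
tool_rot: [0.722, 0.691, -0.03, 0.004]
ft_force: [-2.5, -0.4, 10.8]
grip_width: 0.0005
```

```bash
python3 -c "
from h import *
c=hold(2);plan(.635,-.144,.12,-3,1)"
```

```text
t=85.4 TCP [ 0.6372 -0.1449  0.1195] yawy -2.5 tilt 3.52 w 0.4 F [-2.1 -0.3 10.2] n=1 spin total 0.008
{"x": 1, "y": -2, "z": 0, "spin": 0.008}
```

play_rows([
  {"x":0,"y":-1,"z":7,"spin":0},
])

```text
time: 85.5
position: [0.6373, -0.145, 0.1164]
tool_rot: [0.722, 0.691, -0.029, 0.005]
ft_force: [-1.8, 3.1, 10.9]
grip_width: 0.0004
```

```bash
python3 -c "
from h import *
c=hold(2);plan(.635,-.144,.12,-3,1)"
```

```text
t=85.6 TCP [ 0.6373 -0.145   0.1158] yawy -2.5 tilt 3.41 w 0.4 F [-2.1  2.5 10.4] n=1 spin total 0.008
{"x": 1, "y": -2, "z": -4, "spin": 0.008}
```

play_rows([
  {"x":0,"y":0,"z":7,"spin":0},
])

```text
time: 85.7
position: [0.6375, -0.145, 0.113]
tool_rot: [0.722, 0.691, -0.029, 0.005]
ft_force: [-7.6, 3.0, 29.6]
grip_width: 0.0005
```

```bash
python3 -c "
from h import *
c=hold(2);plan(.635,-.144,.12,-3,1)"
```

```text
t=85.8 TCP [ 0.6375 -0.145   0.1137] yawy -2.5 tilt 3.39 w -0.3 F [-6.2  3.4 17.6] n=1 spin total 0.008
{"x": 1, "y": -3, "z": -6, "spin": 0.008}
```

play_rows([
  {"x":0,"y":0,"z":7,"spin":0},
])

```text
time: 85.9
position: [0.6376, -0.1451, 0.1129]
tool_rot: [0.722, 0.691, -0.029, 0.006]
ft_force: [-9.2, 4.9, 31.8]
grip_width: 0.0007
```

```bash
python3 -c "
from h import *
c=hold(2);plan(.635,-.144,.12,-3,1)"
```

```text
t=86.0 TCP [ 0.6376 -0.1451  0.1133] yawy -2.5 tilt 3.39 w 0.7 F [-7.8  4.3 23.7] n=1 spin total 0.008
{"x": 1, "y": -3, "z": -7, "spin": 0.008}
```

play_rows([
  {"x":0,"y":0,"z":-45,"spin":0},
  {"x":0,"y":0,"z":-45,"spin":0},
])

```text
time: 86.2
position: [0.6392, -0.1404, 0.2023]
tool_rot: [0.722, 0.691, -0.03, 0.003]
ft_force: [1.4, -0.3, -0.5]
grip_width: 0.0004
```

```bash
python3 -c "
from h import *
c=hold(4);plan(.642,-.1427,.255,-3,1);st()"
```

```text
t=86.4 TCP [ 0.6405 -0.1411  0.2038] yawy -2.5 tilt 3.45 w 0.5 F [-0.5 -0.7  2.9] n=1 spin total 0.009
{"x": -4, "y": 0, "z": -51, "spin": 0.009}
toolz [-0.0342 -0.0494 -0.9982] q [-0.356  0.564  1.308 -0.061  1.284 -0.296] mom [-0.21 -0.13 -0.01]
```

play_rows([
  {"x":0,"y":0,"z":-45,"spin":0},
  {"x":0,"y":-10,"z":-45,"spin":0},
])

```text
time: 86.6
position: [0.6295, -0.1348, 0.288]
tool_rot: [0.722, 0.691, -0.033, -0.002]
ft_force: [0.8, -0.4, 1.1]
grip_width: 0.0006
```

```bash
python3 -c "
from h import *
c=hold(5);plan(.642,-.1427,.255,-3,1);st()"
```

```text
t=86.8 TCP [ 0.6287 -0.1347  0.2869] yawy -2.5 tilt 3.82 w 0.2 F [ 0.5  0.2 -0.2] n=1 spin total 0.008
{"x": -6, "y": 15, "z": 31, "spin": 0.008}
toolz [-0.0511 -0.0428 -0.9978] q [-0.353  0.486  1.219 -0.058  1.47  -0.303] mom [ 0.   -0.11  0.05]
```

play_rows([
  {"x":0,"y":-45,"z":-10,"spin":0},
  {"x":0,"y":-45,"z":0,"spin":0},
])

```text
time: 87.05
position: [0.5397, -0.1303, 0.2936]
tool_rot: [0.721, 0.692, -0.035, -0.007]
ft_force: [0.0, -0.2, 1.6]
grip_width: 0.0004
```

```bash
python3 -c "
from h import *
c=hold(5);plan(.642,-.1427,.255,-3,1);save(c['img'],'w68.png')
import cv2
for n in('side','scene'):
  c=cams.camera(n);save(cv2.resize(c['img'],None,fx=1.4,fy=1.4,interpolation=cv2.INTER_CUBIC),n+'68.png')"
```

```text
t=87.3 TCP [ 0.5407 -0.1306  0.2944] yawy -2.5 tilt 4.02 w 0.4 F [-0.   0.2 -0.6] n=1 spin total 0.009
{"x": -6, "y": 104, "z": 34, "spin": 0.009}
```

View pics/w68.png

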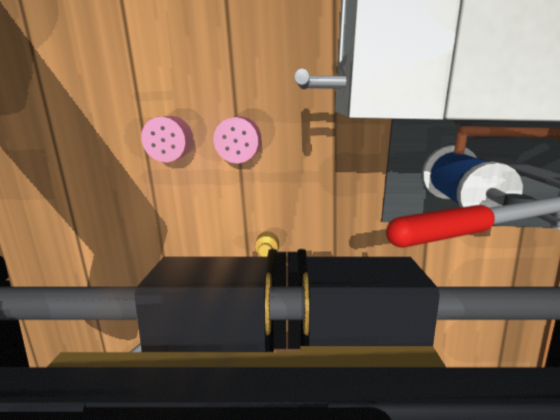

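View pics/side68.png

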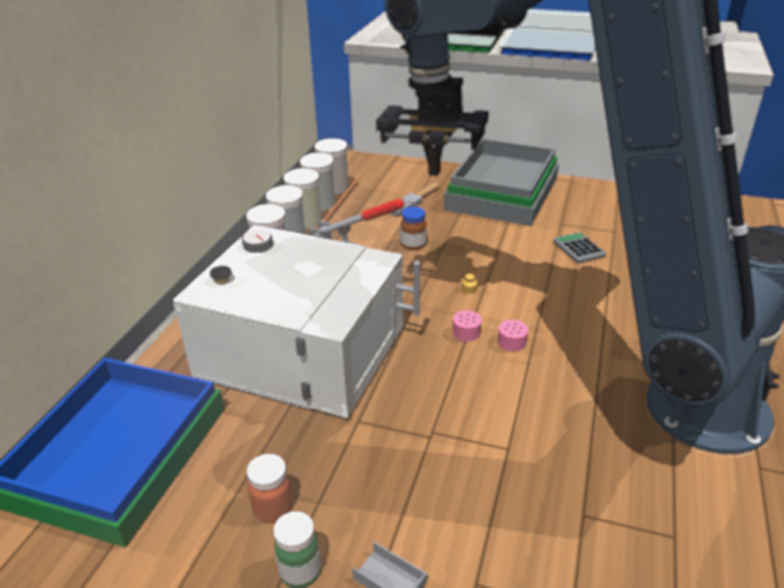

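View pics/scene68.png

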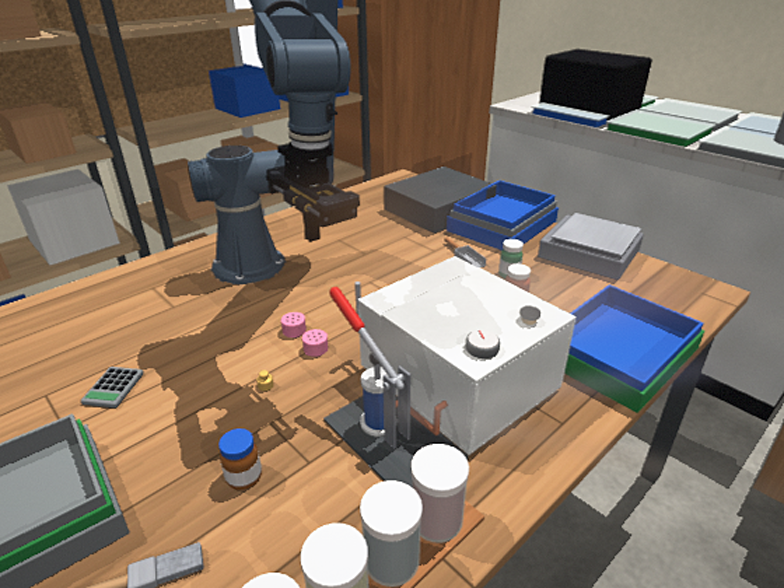

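The door is shut with no gap at the seam (side view, about (330,290)). The lever is up (scene view, about (345,305)). The jars, weight and pink tins have not moved, and the robot is clear, so I am handing in.

```bash
python3 -c "
from rig import robot
print(robot.hand_in()); print(robot.get_obs()['time'])"
```

```text
the job is handed in; nothing more can be done
None
the job is handed in; nothing more can be done
```

I handed the job in at about 87 s. All four tins (red, yellow, green, black) are upright in the tray, the tray is fully home, the door is shut, and the pump has had three full strokes.

**Last checks**
- **Tins and tray:** pictures taken before I closed up showed every tin flat on the tray floor. The tray was pushed in until it met its stop. I could not see the tins again once the door was shut.
- **Door:** it stopped firmly at 17–24 N. The last pictures show no gap at the seam.
- **Pump:** the lever reached the same stop each time, at 22–24 N held. Pictures show it fully up after every stroke, and it is up now.
- **Surroundings:** the jars, the weight and the pink look-alikes stand where they were. The arm is clear of everything and reads about zero force.

**Not clean:** on the first stroke the wrist force briefly reached about 41 N as the fingertips met the lever's stop. The 40 N limit is stated for the arm and the gripper's body, and the wrist limit is 120 N, so I don't expect it to count. I pressed more gently on the other two strokes, peaking near 32 N.

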